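# Pack up the race pit table

## Task

Pack up the pit table: first switch off every orange-tipped toggle on the switch bank and leave the black-tipped ones just as they are. Then move the lamp out of the way by pressing in the boom's orange snap button and pushing the sleeve in, towards the post, until the button springs fully out in the next hole, and then once more in the same way to the hole after that. Also stack all the red-lidded cases that are there, lid up and in any order, in one square column on the grey base case, and disturb nothing else on the table.

Things in the scene. Friction and masses are not known exactly. Their poses are not given: they have to be found in the camera images.
- case1_mid (a point): A closed hard case for model-car spares, black with a red lid, 110 x 56 x 42 mm (x, y, z), 0.18 to 0.33 kg, loose on the table at the start, lid up. This point is its centre, 21 mm above its underside; its x runs along the 110 mm side, z up through the lid. Absent (None) in some starts. Yellow label on the lid: the one that may get knocked aside, so best stacked last.
- case2_mid (a point): A closed hard case for model-car spares, black with a red lid, 110 x 56 x 42 mm (x, y, z), 0.18 to 0.33 kg, loose on the table at the start, lid up. This point is its centre, 21 mm above its underside; its x runs along the 110 mm side, z up through the lid. Absent (None) in some starts. Grey label on the lid.
- case3_mid (a point): A closed hard case for model-car spares, black with a red lid, 110 x 56 x 42 mm (x, y, z), 0.18 to 0.33 kg, loose on the table at the start, lid up. This point is its centre, 21 mm above its underside; its x runs along the 110 mm side, z up through the lid. Absent (None) in some starts. Grey label on the lid.
- case4_mid (a point): A closed hard case for model-car spares, black with a red lid, 110 x 56 x 42 mm (x, y, z), 0.18 to 0.33 kg, loose on the table at the start, lid up. This point is its centre, 21 mm above its underside; its x runs along the 110 mm side, z up through the lid. Absent (None) in some starts. Grey label on the lid.
- base_top (a point): Centre of the flat top of the fixed grey base case on which the column is built; the base is 120 x 66 mm (x, y) and 50 mm high, with a thin rubber rectangle 110 x 56 mm on top that shows where the cases go. x runs along its 120 mm side, z up.
- snap_face (a point): Centre of the outer face of the lamp boom's orange snap button (10 mm diameter). It sits on the fixed inner tube and stands 6 mm proud of the sleeve's side face, 21 mm from the tube's level axis, which is 150 mm above the table. Site axes: x straight out of the button, level; y along the boom towards its post (centre 160 mm from the button, block 36 mm wide, top 168 mm high); z up.
- snap (a joint): Snap button travel in m: 0 = fully out (locked in a hole), 0.006 = flush with the sleeve's face. Flush takes about 6 N. Squeezing the sleeve across its two sides at the button presses it flush and holds the sleeve at once. Past 0.0052 the sleeve is free; between holes the button stays hidden under the sleeve wall and springs out by itself when a hole arrives.
- sleeve (a joint): How far the outer sleeve (aluminium, 30 x 30 mm) with the lamp head is pushed in towards the post, in m: 0 at the start, 0.050 = next hole, 0.100 = second hole in, stop at 0.106. 3 N of friction, stays where left; 1.5 mm of play either way in a hole. At the start its near end is 30 mm from the button towards the post; the 100 mm wide white lamp head begins 125 mm from the button the other way. Its far side face is plain.
- orange1_tip (a point): Tip of one orange-tipped bat toggle, 12 mm thick, 45 mm from its pivot, which is 39 mm above the table. One of six in a row 34 mm apart, order varying, on a grey switch bank 85 x 235 x 35 mm. Site y axis: level, along the row (its pivot); the far side is at right angles to it, away from the robot. On at the start.
- orange2_tip (a point): Tip of one orange-tipped bat toggle, 12 mm thick, 45 mm from its pivot, which is 39 mm above the table. One of six in a row 34 mm apart, order varying, on a grey switch bank 85 x 235 x 35 mm. Site y axis: level, along the row (its pivot); the far side is at right angles to it, away from the robot. On at the start.
- orange3_tip (a point): Tip of one orange-tipped bat toggle, 12 mm thick, 45 mm from its pivot, which is 39 mm above the table. One of six in a row 34 mm apart, order varying, on a grey switch bank 85 x 235 x 35 mm. Site y axis: level, along the row (its pivot); the far side is at right angles to it, away from the robot. On at the start.
- black1_tip (a point): Tip of one black-tipped bat toggle, 12 mm thick, 45 mm from its pivot, which is 39 mm above the table. One of six in a row 34 mm apart, order varying, on a grey switch bank 85 x 235 x 35 mm. Site y axis: level, along the row (its pivot); the far side is at right angles to it, away from the robot. On or off; must stay as it is.
- black2_tip (a point): Tip of one black-tipped bat toggle, 12 mm thick, 45 mm from its pivot, which is 39 mm above the table. One of six in a row 34 mm apart, order varying, on a grey switch bank 85 x 235 x 35 mm. Site y axis: level, along the row (its pivot); the far side is at right angles to it, away from the robot. On or off; must stay as it is.
- black3_tip (a point): Tip of one black-tipped bat toggle, 12 mm thick, 45 mm from its pivot, which is 39 mm above the table. One of six in a row 34 mm apart, order varying, on a grey switch bank 85 x 235 x 35 mm. Site y axis: level, along the row (its pivot); the far side is at right angles to it, away from the robot. On or off; must stay as it is.
- orange1 (a joint): Swing of that toggle in rad: 0 = off, leaning 0.45 rad from upright to the robot's side; 0.9 = on, leaning 0.45 rad to the far side. It stays where it is left and takes about 2 N at the tip.
- orange2 (a joint): Swing of that toggle in rad: 0 = off, leaning 0.45 rad from upright to the robot's side; 0.9 = on, leaning 0.45 rad to the far side. It stays where it is left and takes about 2 N at the tip.
- orange3 (a joint): Swing of that toggle in rad: 0 = off, leaning 0.45 rad from upright to the robot's side; 0.9 = on, leaning 0.45 rad to the far side. It stays where it is left and takes about 2 N at the tip.
- drink: Bystander, to be left alone: clear drinks bottle with a blue cap, 62 mm diameter, 190 mm tall; origin at its underside (middle).
- jar: Bystander, to be left alone: amber jar, 60 mm diameter, 90 mm tall; origin at its underside (middle).
- wheel1: Bystander, to be left alone: model-car wheel with black tyre and yellow hub lying flat, 64 mm diameter, 26 mm high; origin at its underside (middle).
- wheel2: Bystander, to be left alone: model-car wheel with black tyre and yellow hub lying flat, 64 mm diameter, 26 mm high; origin at its underside (middle).
- tin: Bystander, to be left alone: flat aluminium screw tin, 56 mm diameter, 32 mm tall; origin at its underside (middle).
Mind the look-alikes: they are no part of the job. What is shaped like the part that bears case1_mid but green is not meant.

How it is judged:
By the outcome, as a careful person would: the job done as asked, in the order asked, and still so for the second after the job is handed in, with the robot touching nothing.
Of case1, case2, case3, case4 only 3 to 4 are there at a start; the rules pass over those that are not, and their reading is None.
At some moment in a run one of case1 may be knocked a few centimetres aside while the robot is not near it.
It also fails if it takes over 210 s, if anything falls off the work surface, if the arm or the gripper's body presses on something with over 40 N, if the wrist force passes 120 N, or if a joint passes its speed limit or range.

## Robot

A 6-joint arm with a two-finger parallel gripper is mounted at the origin on the work surface. World frame = base frame: x ahead of the robot, y to its left, z up, the work surface at z = 0. Lengths are in m, angles in rad, forces in N, time in s.
With the tool pointing down it reaches from about 0.35 to 0.85 m from the base axis. Payload 8.1 kg.
Tool frame: the origin (TCP) lies midway between the tips of the shut fingers; the grasp point (between the pads) lies 19 mm behind it (robot.tcp_to_grasp is the distance from the TCP to the grasp point, in m); z points along the fingers, y is the direction in which the jaws open and shut (so a half turn about z gives the same grasp; the last joint's range is limited). The gripper opens to 93 mm and grips with 3 to 60 N. Pads are 15 mm wide; open, the fingers measure 128 mm over their backs; the gripper's body (75 mm by 188 mm) begins 65 mm behind the grasp point.
Start: joints at [1.265, 0.13, 1.488, -0, 1.523, -0.085], TCP at [0.131, 0.585, 0.219] pointing down, gripper open.
Joint ranges: [-2.96, 2.96], [-0.89, 2.26], [0.02, 2.5], [-1.34, 4.48], [0, 2.73], [-2.66, 2.66]. Speed limits (rad/s): [2.39, 2.39, 2.79, 3.14, 3.14, 3.14].

## Interface

Orientations are given as a rotation vector (axis times angle).
In Python, from plant import robot gives the robot as it stands.
- The arm moves only by the tool send_rows, never from a script. Its argument "series" is a list of rows, each an object of numbers: "wx", "wy", "wz": the turn, a rotation vector about the world's x, y, z in rad; "dx", "dy", "dz": the shift along the world's x, y, z in cm; "fingers": the closure in counts, from 0 (fully open) to 255 (shut). In form: [{"wx": .., "wy": .., "wz": .., "dx": .., "dy": .., "dz": .., "fingers": ..}, ...]. A call has 1 to 20 rows; each row shifts and turns the pose as measured when the row begins; what a row does not reach is not made up. A row lasts 1/12 s, in which the tool goes at most 41.7 mm and 7.16 degrees, less where a joint would pass 70% of its speed; a pose out of reach is approached as far as the arm can. A call is refused whole if a number of a shift passes 4.17 or a number of a turn 0.125, either way. A call with a gripper value outside its range is refused whole. The fingers move at their own pace and stop on an object; "newtons" is the grip in N (left out, the last holds). Time passes only in rows, so rows that do not move let the fingers close. It gives the time, the measured TCP pose, the force and the opening at its end, in the units of the state.
- robot.read_state(): the state, without advancing time (a new reading comes with each control period).
- robot.read_camera(name): name is "scene" or "side" or "wrist"; returns the picture (384x512x3 uint8, red, green, blue); there is no depth.
- robot.camera_info(name): a dict with "intrinsics" (3x3 intrinsics, pixels), "k1" (the pictures are not rectified: a ray, as slopes to the right and down, at radius r is drawn at 1 + k1 r^2 times it, then the intrinsics apply), "extrinsics" (4x4, takes a point from world to camera coordinates); the wrist camera has in their place "tool_from_camera" (4x4, takes a point from camera to tool coordinates, whose origin is the TCP and whose axes are the flange's). Camera axes: x right, y up, looking along -z (the intrinsics and any distortion apply to the point x, -y, -z); pixel columns grow to the right and rows downward; lengths in m; the calibration is good to about 2 mm. A picture is of the moment at which its call begins: read the wrist's pose just before it. camera_info takes no time and is no camera call.
- robot.close_job(): hands the job in, once; it reports no verdict.
The state is a dict: "t": time; "q": joint angles; "dq": joint speeds; "joint_torque": joint torques, N m; "tool_pos": TCP position; "orientation": TCP orientation; "force": force on the tool from outside, world axes, zero at the start; "wrist_torque": the same for the moment, N m; "opening": finger opening in m.
Only numpy, scipy, OpenCV 4.12 (cv2) and the standard library are available. Lean on these libraries where they do the work, as an engineer would, in place of code of your own. Each camera call takes 0.05 s, during which the arm holds its last target.

## Working session

There is one attempt and no reset: what is moved stays moved. The work goes in short steps, Python scripts to look and compute and a tool call to move; the robot and the scene stay as the last step left them, time stands still between calls to the robot, and variables do not carry over. Pictures are saved under pics/ and viewed, and the job is handed in when it is done.

Besides the shell and the picture viewer there is one more tool, called after "Emit:" as a command line: name --argument value ..., lists and objects as JSON in quotes. send_rows: Moves the arm, as the interface text tells. Its arguments: {"type":"object","properties":{"series":{"type":"array","items":{"type":"object","properties":{"wx":{"type":"number"},"wy":{"type":"number"},"wz":{"type":"number"},"dx":{"type":"number"},"dy":{"type":"number"},"dz":{"type":"number"},"fingers":{"type":"number"}}}},"newtons":{"type":"number"}},"required":["series"]}

```bash
ls -la; mkdir -p pics
python3 - <<'E'
from plant import robot
import cv2
s=robot.read_state(); print(s)
for n in ["scene","side","wrist"]:
    print(n,robot.camera_info(n))
    im=robot.read_camera(n); cv2.imwrite(f"pics/{n}0.png",im[:,:,::-1])
E
```

```text
total 12
drwxr-xr-x  3 agent agent 4096 Dec  6 20:43 .
drwxr-xr-x 23 root  root  4096 Dec  6 20:43 ..
drwxr-xr-x  2 agent agent 4096 Dec  6 20:43 pics
{'t': 0.0, 'q': array([ 1.26461718e+00,  1.31190247e-01,  1.48925064e+00,  2.94186906e-05,
        1.52301976e+00, -8.53997122e-02]), 'dq': array([ 0.00019838, -0.00022368, -0.00270226, -0.00159171,  0.00255804,
       -0.00155982]), 'joint_torque': array([-5.02485655e-04, -5.59857595e+01, -4.91754162e+01,  7.69050163e-02,
        3.54957534e-02, -1.82699732e-04]), 'tool_pos': array([0.13118927, 0.58489942, 0.21758582]), 'orientation': array([-3.46054495e-01, -3.12207915e+00,  2.86883179e-03]), 'force': array([ 0.37878094, -0.73037213,  0.22231769]), 'wrist_torque': array([0.01226257, 0.01111709, 0.01174834]), 'opening': 0.09345946435904849}
scene {'intrinsics': array([[498.98263165,   0.        , 244.75485381],
       [  0.        , 498.98263165, 187.68112483],
       [  0.        ,   0.        ,   1.        ]]), 'k1': -0.05715830225421246, 'extrinsics': array([[-0.79220165,  0.61019344,  0.00897269,  0.40853868],
       [-0.35515995,
[... 490 characters left out ...]
0.32322417],
       [-0.56377464, -0.55684594,  0.60998422, -0.97184413],
       [ 0.        ,  0.        ,  0.        ,  1.        ]])}
wrist {'intrinsics': array([[307.09480043,   0.        , 256.1250643 ],
       [  0.        , 307.09480043, 190.65505013],
       [  0.        ,   0.        ,   1.        ]]), 'k1': -0.053419337133509, 'tool_from_camera': array([[-5.21873284e-04,  9.56515404e-01,  2.91681349e-01,
         8.17424125e-02],
       [ 9.99999615e-01,  2.93420933e-04,  8.26969027e-04,
         8.48304868e-04],
       [ 7.05423199e-04,  2.91681668e-01, -9.56515189e-01,
        -1.66775670e-01],
       [ 0.00000000e+00,  0.00000000e+00,  0.00000000e+00,
         1.00000000e+00]])}
```

View pics/scene0.png

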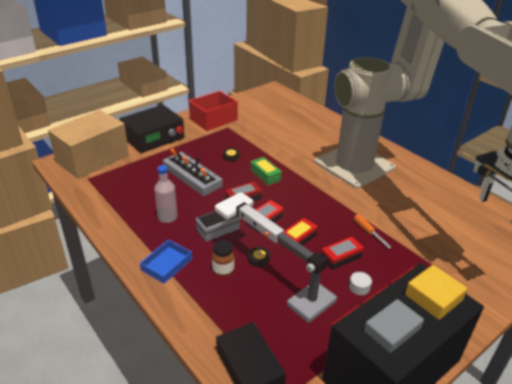

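View pics/side0.png

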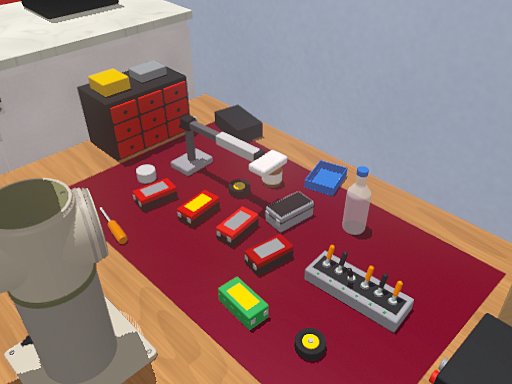

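View pics/wrist0.png

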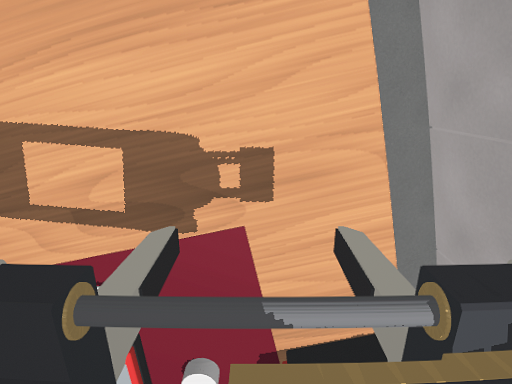

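```bash
cat > h.py <<'E'
import numpy as np, cv2
from scipy.spatial.transform import Rotation as R
from plant import robot
def cam(n, st=None):
    i=robot.camera_info(n); K=i["intrinsics"];k1=i["k1"]
    if n=="wrist":
        T=np.eye(4);T[:3,:3]=R.from_rotvec(st["orientation"]).as_matrix();T[:3,3]=st["tool_pos"]
        E=np.linalg.inv(T@i["tool_from_camera"])
    else: E=i["extrinsics"]
    return K,k1,E
def proj(c,P):
    K,k1,E=c; P=np.atleast_2d(P); p=P@E[:3,:3].T+E[:3,3]
    a=p[:,0]/-p[:,2]; b=-p[:,1]/-p[:,2]; f=1+k1*(a*a+b*b)
    return np.c_[a*f*K[0,0]+K[0,2], b*f*K[1,1]+K[1,2]]
def ray(c,uv):
    K,k1,E=c; d=np.array([(uv[0]-K[0,2])/K[0,0],(uv[1]-K[1,2])/K[1,1]]); s=d.copy()
    for _ in range(30): s=d/(1+k1*(s@s))
    v=E[:3,:3].T@np.array([s[0],-s[1],-1]); o=-E[:3,:3].T@E[:3,3]
    return o,v/np.linalg.norm(v)
def onz(c,uv,z):
    o,v=ray(c,uv); return o+v*(z-o[2])/v[2]
def tri(c1,u1,c2,u2):
    o1,v1=ray(c1,u1);o2,v2=ray(c2,u2)
    A=np.c_[v1,-v2]; t=np.linalg.lstsq(A,o2-o1,rcond=None)[0]
    a=o1+v1*t[0];b=o2+v2*t[1]; return (a+b)/2,np.linalg.norm(a-b)
def snap(n,name):
    st=robot.read_state(); im=robot.read_camera(n)[:,:,::-1].copy(); cv2.imwrite(f"pics/{name}.png",im); 
    return st,im
def crop(src,dst,x0,y0,x1,y1,s):
    im=cv2.imread(f"pics/{src}.png")[y0:y1,x0:x1]; cv2.imwrite(f"pics/{dst}.png",cv2.resize(im,None,fx=s,fy=s,interpolation=cv2.INTER_CUBIC))
E
python3 - <<'E'
from h import *
S=cam("scene");D=cam("side")
for n,uv in dict(c_a=(153,190),yel=(198,205),c_b=(238,221),c_d=(268,250)).items(): print(n,onz(D,uv,.042).round(3))
print('green',onz(D,(244,299),.042).round(3),'base',onz(D,(290,208),.05).round(3))
crop("side0","s_a",120,110,320,260,4)
crop("side0","s_b",290,230,430,335,5)
crop("scene0","s_c",180,170,360,320,4)
crop("scene0","s_d",150,140,240,200,7)
E
```

```text
c_a [0.396 0.309 0.042]
yel [0.443 0.169 0.042]
c_b [0.474 0.045 0.042]
c_d [ 0.452 -0.085  0.042]
green [ 0.307 -0.153  0.042] base [ 0.602 -0.021  0.05 ]
```

View pics/s_a.png

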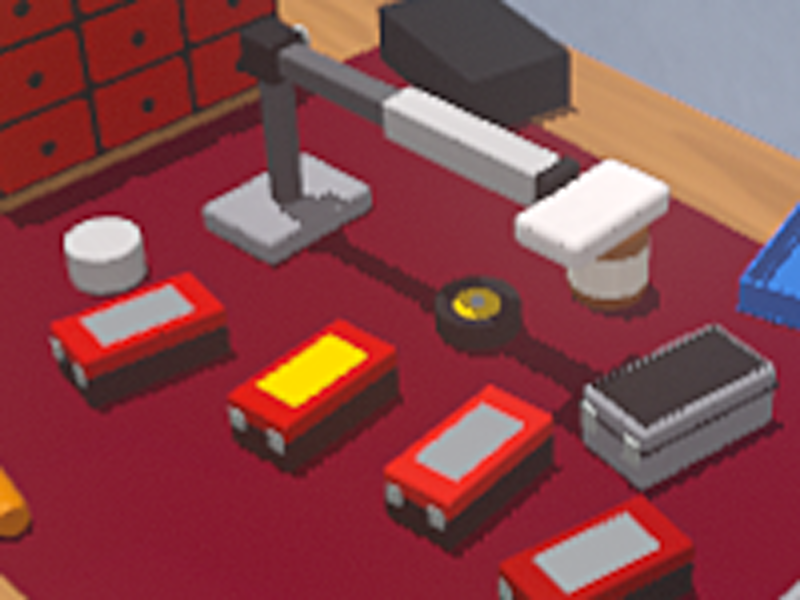

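View pics/s_b.png

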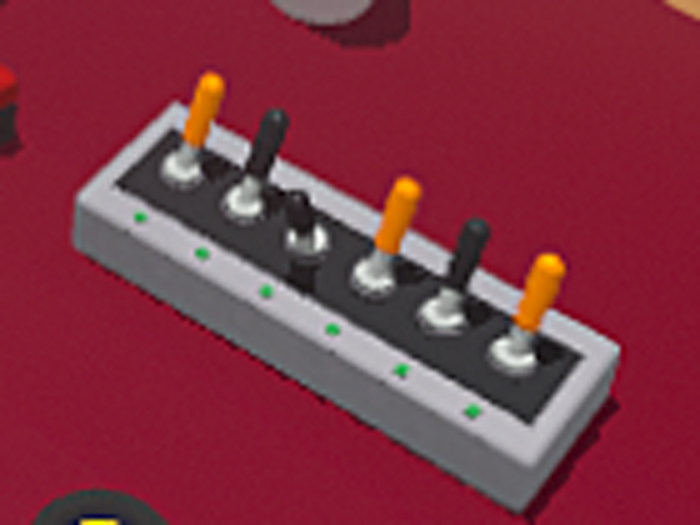

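View pics/s_c.png

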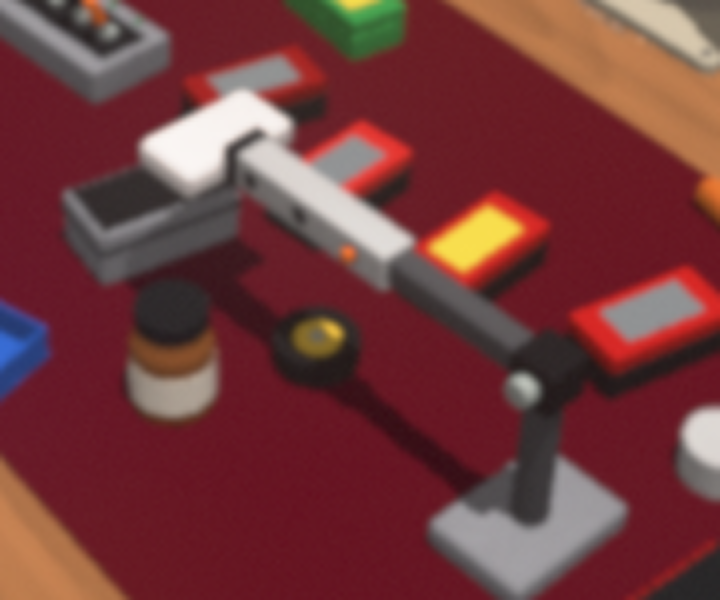

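View pics/s_d.png

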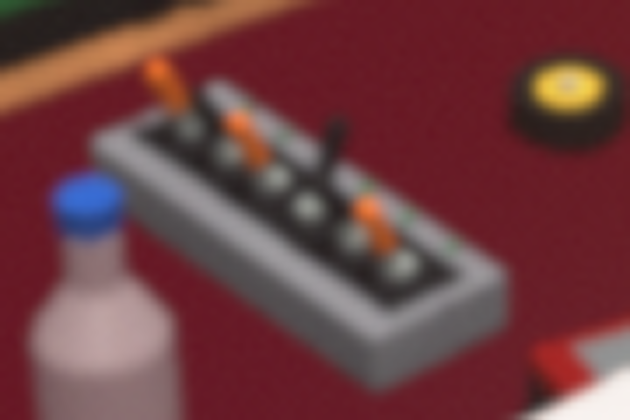

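```bash
cat >> h.py <<'E'
from scipy.optimize import least_squares
def fitrect(c,uvs,L,W,z,g):
    """corners in order of (+L,+W),(+L,-W),(-L,-W),(-L,+W); g=x,y,yaw guess"""
    q=np.array([[L,W],[L,-W],[-L,-W],[-L,W]])/2
    def f(p):
        cs,sn=np.cos(p[2]),np.sin(p[2]); P=np.c_[p[0]+cs*q[:,0]-sn*q[:,1],p[1]+sn*q[:,0]+cs*q[:,1],np.full(4,z)]
        return (proj(c,P)-uvs).ravel()
    r=least_squares(f,g); return r.x,np.abs(r.fun).max()
E
python3 - <<'E'
from h import *
S=cam("scene");D=cam("side")
print('campos',ray(S,(1,1))[0],ray(D,(1,1))[0])
b=np.array([(178,103),(78,200),(530,467),(618,347)])/5+[290,230]
for p in b: print(onz(D,p,.035).round(4))
# bank: L along row(y) => x axis: near-far 85, y 235
print(fitrect(D,b,.085,.235,.035,[.6,-.25,0]))
ts=np.array([(212,80),(275,118),(298,200),(407,187),(475,228),(548,262)])/5+[290,230]
sc={0:(370,208),3:(240,120),5:(157,68),2:(335,130)}
for i,u in sc.items(): print(i,tri(D,ts[i],S,np.array(u)/7+[150,140]))
print('piv',[onz(D,np.array(p)/5+[290,230],.039).round(3) for p in [(182,165),(515,352)]])
base=np.array([(716,327),(584,387),(648,437),(775,372)])/4+[120,110]
for p in base: print(onz(D,p,.05).round(4))
print('btn',onz(S,(267,233.5),.15))
A=np.array([(395,90),(382,128)])
for p in [(385,92),(560,155),(280,45)]: print('boom far/top edge',onz(D,np.array(p)/4+[120,110],.165).round(4))
for p in [(395,100)]: pass
E
```

```text
campos [1.27330041 0.96858296 1.01965415] [-0.1561425  -0.65479982  0.85115698]
[ 0.5559 -0.1796  0.035 ]
[ 0.4723 -0.1873  0.035 ]
[ 0.491  -0.4163  0.035 ]
[ 0.5734 -0.4086  0.035 ]
(array([ 0.54798395, -0.28876983, -1.34801851]), np.float64(74.59692977726291))
0 (array([ 0.53682615, -0.20686772,  0.081058  ]), np.float64(0.004432700599555753))
3 (array([ 0.54471304, -0.30966292,  0.08101217]), np.float64(0.0030472136954588567))
5 (array([ 0.55174052, -0.37677753,  0.08037215]), np.float64(0.002089490724646298))
2 (array([ 0.5083916 , -0.27880973,  0.07670128]), np.float64(0.0019372715367029297))
piv [array([ 0.521, -0.209,  0.039]), array([ 0.536, -0.38 ,  0.039])]
[0.6732 0.0097 0.05  ]
[0.5606 0.0278 0.05  ]
[ 0.5533 -0.037   0.05  ]
[ 0.6636 -0.0513  0.05  ]
btn [0.62084655 0.22989431 0.15      ]
boom far/top edge [0.5948 0.2599 0.165 ]
boom far/top edge [0.6239 0.1145 0.165 ]
boom far/top edge [0.5844 0.3649 0.165 ]
```

Run:
```python
from h import *
S=cam("scene");D=cam("side")
print('bottle cap',tri(D,(363,170),S,(163,169)))
print('bottle base',onz(D,(355,227),0),onz(S,(167,217),0))
print('jar',onz(D,(273,183),0), 'wheel2',onz(D,(239,187),.02),onz(S,(260,256),.02))
```

```text
bottle cap (array([ 0.71044976, -0.15291791,  0.18408264]), np.float64(0.004321802534371314))
bottle base [ 7.13730095e-01 -1.57982813e-01  1.11022302e-16] [ 0.7131517  -0.15100743  0.        ]
jar [ 7.01997523e-01  1.35175446e-01 -1.11022302e-16] wheel2 [0.59692166 0.17257903 0.02      ] [0.60109149 0.18198468 0.02      ]
```

Emit:
send_rows --series '[{"dx": 1,"dy": -1.5,"dz": 2,"wz": -0.07,"fingers": 255},{"dx": 2,"dy": -3.4,"dz": 1,"wz": -0.07,"fingers": 255},{"dx": 2,"dy": -3.6,"wz": -0.07},{"dx": 2,"dy": -3.6,"wz": -0.07},{"dx": 2,"dy": -3.6,"wz": -0.07},{"dx": 2,"dy": -3.6,"wz": -0.07},{"dx": 2,"dy": -3.6,"wz": -0.07},{"dx": 2,"dy": -3.6,"wz": -0.07},{"dx": 2,"dy": -3.6,"wz": -0.07},{"dx": 2,"dy": -3.6,"wz": -0.07},{"dx": 2,"dy": -3.6,"wz": -0.07},{"dx": 2,"dy": -3.6,"wz": -0.07},{"dx": 2,"dy": -3.6,"wz": -0.07},{"dx": 2,"dy": -3.6,"wz": -0.07},{"dx": 2,"dy": -3.6,"wz": -0.07},{"dx": 2,"dy": -3.6,"wz": -0.07},{"dx": 2,"dy": -3.6,"wz": -0.07},{"dx": 2,"dy": -3.6},{"dx": 2,"dy": -3.6},{}]' --newtons 20

```text
schema error: expected keys wx, wy, wz, dx, dy, dz, fingers
```

```bash
cat >> h.py <<'E'
def show():
    s=robot.read_state(); M=R.from_rotvec(s["orientation"]).as_matrix()
    print('t %.2f pos'%s['t'],s['tool_pos'].round(4),'yaw(y) %.4f'%np.arctan2(M[1,1],M[0,1]),'tilt z',M[:,2].round(3),'q6 %.2f'%s['q'][5],'F',s['force'].round(1),'open %.4f'%s['opening']); return s
E
python3 -c "
from h import *
show()
snap('wrist','w1')"
```

```text
t 0.15 pos [0.1313 0.585  0.2178] yaw(y) 1.3500 tilt z [-0.    -0.001 -1.   ] q6 -0.09 F [ 0.6 -0.7 -0.6] open 0.0933
```

View pics/w1.png

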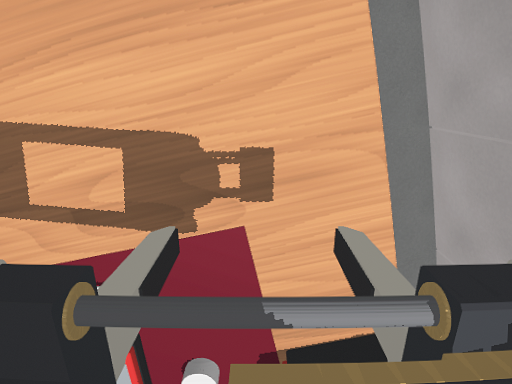

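All keys are needed in each row.

Emit:
send_rows --series '[{"wx": 0,"wy": 0,"wz": -0.07,"dx": 1,"dy": -1.5,"dz": 2,"fingers": 255},{"wx": 0,"wy": 0,"wz": -0.07,"dx": 2,"dy": -3.4,"dz": 1,"fingers": 255},{"wx": 0,"wy": 0,"wz": -0.07,"dx": 2,"dy": -3.6,"dz": 0,"fingers": 255},{"wx": 0,"wy": 0,"wz": -0.07,"dx": 2,"dy": -3.6,"dz": 0,"fingers": 255},{"wx": 0,"wy": 0,"wz": -0.07,"dx": 2,"dy": -3.6,"dz": 0,"fingers": 255},{"wx": 0,"wy": 0,"wz": -0.07,"dx": 2,"dy": -3.6,"dz": 0,"fingers": 255},{"wx": 0,"wy": 0,"wz": -0.07,"dx": 2,"dy": -3.6,"dz": 0,"fingers": 255},{"wx": 0,"wy": 0,"wz": -0.07,"dx": 2,"dy": -3.6,"dz": 0,"fingers": 255},{"wx": 0,"wy": 0,"wz": -0.07,"dx": 2,"dy": -3.6,"dz": 0,"fingers": 255},{"wx": 0,"wy": 0,"wz": -0.07,"dx": 2,"dy": -3.6,"dz": 0,"fingers": 255},{"wx": 0,"wy": 0,"wz": -0.07,"dx": 2,"dy": -3.6,"dz": 0,"fingers": 255},{"wx": 0,"wy": 0,"wz": -0.07,"dx": 2,"dy": -3.6,"dz": 0,"fingers": 255},{"wx": 0,"wy": 0,"wz": -0.07,"dx": 2,"dy": -3.6,"dz": 0,"fingers": 255},{"wx": 0,"wy": 0,"wz": -0.07,"dx": 2,"dy": -3.6,"dz": 0,"fingers": 255},{"wx": 0,"wy": 0,"wz": -0.07,"dx": 2,"dy": -3.6,"dz": 0,"fingers": 255},{"wx": 0,"wy": 0,"wz": -0.07,"dx": 2,"dy": -3.6,"dz": 0,"fingers": 255},{"wx": 0,"wy": 0,"wz": -0.07,"dx": 2,"dy": -3.6,"dz": 0,"fingers": 255},{"wx": 0,"wy": 0,"wz": -0.07,"dx": 2,"dy": -3.6,"dz": 0,"fingers": 255},{"wx": 0,"wy": 0,"wz": 0,"dx": 2,"dy": -3.6,"dz": 0,"fingers": 255},{"wx": 0,"wy": 0,"wz": 0,"dx": 0,"dy": 0,"dz": 0,"fingers": 255}]' --newtons 20

```text
t: 1.87
tool_pos: [0.4964, -0.0934, 0.2449]
orientation: [2.183, 2.256, 0.002]
force: [1.7, -0.2, -0.1]
opening: 0.0003
```

```bash
python3 -c "
from h import *
show()
snap('wrist','w2')"
```

```text
t 1.87 pos [ 0.4964 -0.0934  0.2449] yaw(y) 0.0327 tilt z [ 0.003 -0.001 -1.   ] q6 -0.32 F [ 1.7 -0.2 -0.1] open 0.0003
```

View pics/w2.png

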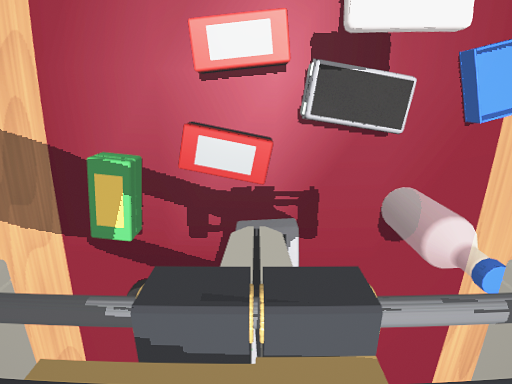

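Emit:
send_rows --series '[{"wx": 0,"wy": 0,"wz": 0.012,"dx": 1.85,"dy": -2.95,"dz": -1.2,"fingers": 255},{"wx": 0,"wy": 0,"wz": 0.012,"dx": 1.85,"dy": -2.95,"dz": -1.2,"fingers": 255},{"wx": 0,"wy": 0,"wz": 0.012,"dx": 1.85,"dy": -2.95,"dz": -1.2,"fingers": 255},{"wx": 0,"wy": 0,"wz": 0.012,"dx": 1.85,"dy": -2.95,"dz": -1.2,"fingers": 255},{"wx": 0,"wy": 0,"wz": 0,"dx": 0,"dy": 0,"dz": 0,"fingers": 255}]' --newtons 20

```text
t: 2.33
tool_pos: [0.5713, -0.2093, 0.1951]
orientation: [-2.121, -2.316, -0.008]
force: [-0.1, 0.7, -1.3]
opening: 0.0001
```

```bash
python3 -c "
from h import *
show()
snap('wrist','w3'); snap('side','sd3'); crop('sd3','sd3c',260,150,450,340,3)"
```

```text
t 2.33 pos [ 0.5713 -0.2093  0.1951] yaw(y) 0.0877 tilt z [ 0.003  0.004 -1.   ] q6 -0.53 F [-0.1  0.7 -1.3] open 0.0001
```

View pics/w3.png

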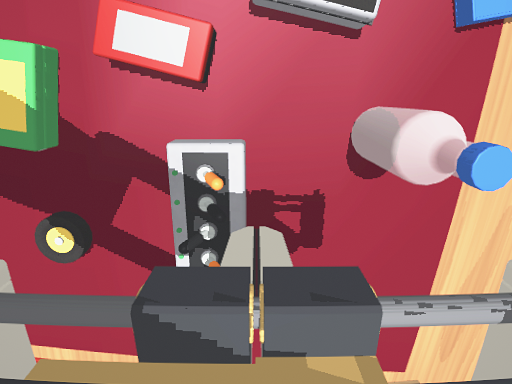

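View pics/sd3c.png

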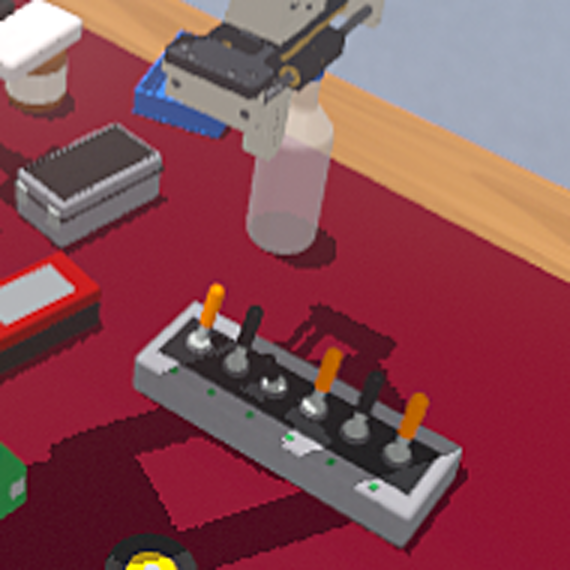

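```bash
python3 -c "
from h import *
s=robot.read_state();W=cam('wrist',s)
print(onz(W,(217,184),.079), onz(W,(205,173),.045), onz(W,(208,259),.045))
for p in [(167,141),(245,141)]: print(onz(W,p,.035))
"
```

```text
[ 0.53360721 -0.20719873  0.079     ] [ 0.51667023 -0.20585316  0.045     ] [ 0.52412458 -0.30903547  0.045     ]
[ 0.47288353 -0.17647561  0.035     ]
[ 0.55656718 -0.16942847  0.035     ]
```

Emit:
send_rows --series '[{"wx": 0,"wy": 0,"wz": 0,"dx": 0,"dy": -0.3,"dz": -3,"fingers": 255},{"wx": 0,"wy": 0,"wz": 0,"dx": 0,"dy": 0,"dz": -3,"fingers": 255},{"wx": 0,"wy": 0,"wz": 0,"dx": 0,"dy": 0,"dz": -3,"fingers": 255},{"wx": 0,"wy": 0,"wz": 0,"dx": 0,"dy": 0,"dz": -2,"fingers": 255},{"wx": 0,"wy": 0,"wz": 0,"dx": 0,"dy": 0,"dz": -1.5,"fingers": 255},{"wx": 0,"wy": 0,"wz": 0,"dx": 0,"dy": 0,"dz": 0,"fingers": 255}]' --newtons 20

```text
t: 2.93
tool_pos: [0.5734, -0.2001, 0.08]
orientation: [2.104, 2.315, 0.022]
force: [-0.5, 0.5, -0.4]
opening: 0.0003
```

Emit:
send_rows --series '[{"wx": 0,"wy": 0,"wz": 0,"dx": -0.6,"dy": 0,"dz": 0,"fingers": 255},{"wx": 0,"wy": 0,"wz": 0,"dx": -0.6,"dy": -0.05,"dz": 0,"fingers": 255},{"wx": 0,"wy": 0,"wz": 0,"dx": -0.6,"dy": -0.05,"dz": 0,"fingers": 255},{"wx": 0,"wy": 0,"wz": 0,"dx": -0.6,"dy": -0.05,"dz": 0,"fingers": 255},{"wx": 0,"wy": 0,"wz": 0,"dx": -0.6,"dy": -0.05,"dz": 0,"fingers": 255},{"wx": 0,"wy": 0,"wz": 0,"dx": -0.6,"dy": -0.05,"dz": 0,"fingers": 255},{"wx": 0,"wy": 0,"wz": 0,"dx": -0.5,"dy": -0.05,"dz": 0,"fingers": 255}]' --newtons 20

```text
t: 3.52
tool_pos: [0.5326, -0.2011, 0.0902]
orientation: [2.091, 2.311, 0.028]
force: [0.7, -0.7, -0.1]
opening: 0.0005
```

```bash
python3 -c "
from h import *
show()
snap('wrist','w4'); snap('side','sd4'); crop('sd4','sd4c',260,150,450,340,3)"
```

```text
t 3.52 pos [ 0.5326 -0.2011  0.0902] yaw(y) 0.1000 tilt z [ 0.031 -0.003 -1.   ] q6 -0.56 F [ 0.7 -0.7 -0.1] open 0.0005
```

View pics/sd4c.png

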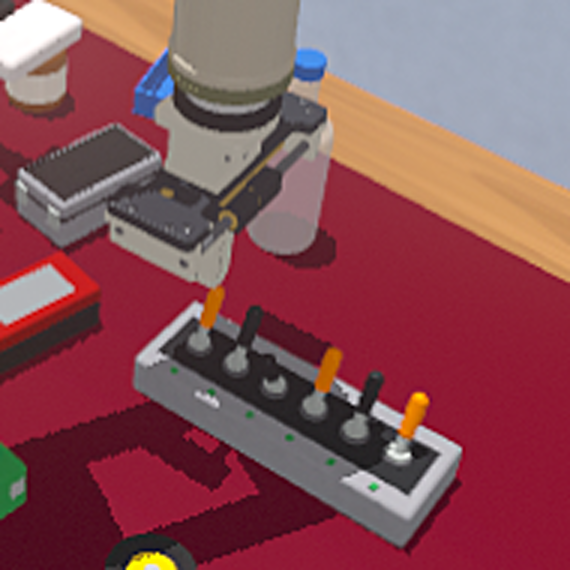

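View pics/w4.png

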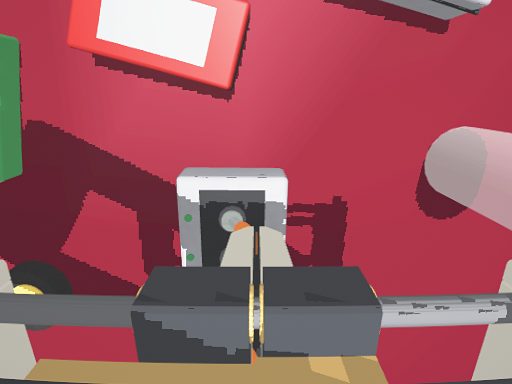

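Emit:
send_rows --series '[{"wx": 0,"wy": 0.01,"wz": -0.005,"dx": 1.4,"dy": -0.4,"dz": 0,"fingers": 255},{"wx": 0,"wy": 0.01,"wz": -0.005,"dx": 1.4,"dy": -0.4,"dz": 0,"fingers": 255},{"wx": 0,"wy": 0.01,"wz": -0.005,"dx": 1.4,"dy": -0.4,"dz": 0,"fingers": 255},{"wx": 0,"wy": 0,"wz": 0,"dx": 0,"dy": 0,"dz": 0,"fingers": 255},{"wx": 0,"wy": 0,"wz": 0,"dx": 0,"dy": 0,"dz": 0,"fingers": 255}]' --newtons 20

```text
t: 4.03
tool_pos: [0.5748, -0.2141, 0.0896]
orientation: [2.128, 2.31, -0.005]
force: [-0.4, -0.1, 0.5]
opening: 0.0002
```

```bash
python3 -c "
from h import *
s=show(); print(s['dq'])"
```

```text
t 4.03 pos [ 0.5748 -0.2141  0.0896] yaw(y) 0.0818 tilt z [-0.001 -0.003 -1.   ] q6 -0.52 F [-0.4 -0.1  0.5] open 0.0002
[ 0.00064757  0.026861   -0.0274725   0.00059208 -0.00361438  0.00568181]
```

Emit:
send_rows --series '[{"wx": 0,"wy": 0,"wz": 0,"dx": 0,"dy": 0.1,"dz": -0.8,"fingers": 255},{"wx": 0,"wy": 0,"wz": 0,"dx": 0,"dy": 0.1,"dz": -0.8,"fingers": 255},{"wx": 0,"wy": 0,"wz": 0,"dx": 0,"dy": 0.1,"dz": -0.8,"fingers": 255},{"wx": 0,"wy": 0,"wz": 0,"dx": 0,"dy": 0,"dz": 0,"fingers": 255}]' --newtons 20

```text
t: 4.37
tool_pos: [0.5728, -0.2103, 0.0625]
orientation: [2.129, 2.31, -0.005]
force: [0.0, 1.4, 0.0]
opening: 0.0005
```

```bash
python3 -c "
from h import *
s=show(); print(s['dq'])"
```

```text
t 4.37 pos [ 0.5728 -0.2103  0.0625] yaw(y) 0.0819 tilt z [-0.002 -0.002 -1.   ] q6 -0.52 F [0.  1.4 0. ] open 0.0005
[-0.00167476 -0.01389474  0.01009968  0.0002885   0.00882375 -0.00348489]
```

Emit:
send_rows --series '[{"wx": 0,"wy": 0,"wz": 0,"dx": -0.7,"dy": -0.06,"dz": 0,"fingers": 255},{"wx": 0,"wy": 0,"wz": 0,"dx": -0.7,"dy": -0.06,"dz": 0,"fingers": 255},{"wx": 0,"wy": 0,"wz": 0,"dx": -0.7,"dy": -0.06,"dz": 0,"fingers": 255},{"wx": 0,"wy": 0,"wz": 0,"dx": -0.7,"dy": -0.06,"dz": 0,"fingers": 255},{"wx": 0,"wy": 0,"wz": 0,"dx": -0.7,"dy": -0.06,"dz": 0,"fingers": 255}]' --newtons 20

```text
t: 4.78
tool_pos: [0.5353, -0.2129, 0.0626]
orientation: [2.127, 2.31, -0.003]
force: [1.3, 0.9, 1.5]
opening: 0.0007
```

```bash
python3 -c "
from h import *
s=show()"
```

```text
t 4.78 pos [ 0.5353 -0.2129  0.0626] yaw(y) 0.0828 tilt z [ 0.    -0.002 -1.   ] q6 -0.55 F [1.3 0.9 1.5] open 0.0007
```

Emit:
send_rows --series '[{"wx": 0,"wy": 0,"wz": 0,"dx": -0.4,"dy": 0,"dz": 0,"fingers": 255},{"wx": 0,"wy": 0,"wz": 0,"dx": -0.3,"dy": 0,"dz": 0,"fingers": 255}]' --newtons 20

```text
t: 4.95
tool_pos: [0.5269, -0.2134, 0.0634]
orientation: [2.126, 2.309, -0.002]
force: [1.5, 0.5, -0.6]
opening: 0.0003
```

```bash
python3 -c "
from h import *
s=show();snap('side','sd5'); crop('sd5','sd5c',260,150,450,340,3)"
```

```text
t 4.95 pos [ 0.5269 -0.2134  0.0634] yaw(y) 0.0821 tilt z [ 0.001 -0.003 -1.   ] q6 -0.55 F [ 1.5  0.5 -0.6] open 0.0003
```

View pics/sd5c.png

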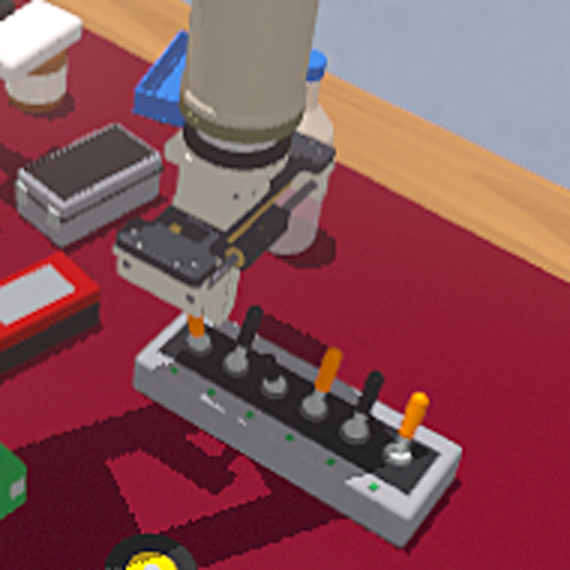

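Emit:
send_rows --series '[{"wx": 0,"wy": 0,"wz": 0,"dx": -0.3,"dy": 0,"dz": 0,"fingers": 255},{"wx": 0,"wy": 0,"wz": 0,"dx": -0.3,"dy": 0,"dz": 0,"fingers": 255}]' --newtons 20

```text
t: 5.17
tool_pos: [0.5206, -0.2136, 0.0636]
orientation: [2.126, 2.308, -0.002]
force: [11.9, 0.5, -2.9]
opening: 0.0006
```

```bash
python3 -c "
from h import *
s=show()"
```

```text
t 5.17 pos [ 0.5206 -0.2136  0.0636] yaw(y) 0.0818 tilt z [ 0.002 -0.003 -1.   ] q6 -0.56 F [11.9  0.5 -2.9] open 0.0006
```

Emit:
send_rows --series '[{"wx": 0,"wy": 0,"wz": 0,"dx": 1,"dy": 0,"dz": 0.5,"fingers": 255},{"wx": 0,"wy": 0,"wz": 0,"dx": 0.8,"dy": 0,"dz": 2.2,"fingers": 255},{"wx": 0,"wy": 0,"wz": 0,"dx": 1,"dy": 0,"dz": 2.2,"fingers": 255},{"wx": 0,"wy": 0,"wz": 0,"dx": 1.2,"dy": -2,"dz": 0,"fingers": 255},{"wx": 0,"wy": 0,"wz": 0,"dx": 1,"dy": -2.6,"dz": 0,"fingers": 255},{"wx": 0,"wy": 0,"wz": 0,"dx": 1,"dy": -2.6,"dz": 0,"fingers": 255},{"wx": 0,"wy": 0,"wz": 0,"dx": 0,"dy": -2.4,"dz": 0,"fingers": 255},{"wx": 0,"wy": 0,"wz": 0,"dx": 0,"dy": 0,"dz": 0,"fingers": 255}]' --newtons 20

```text
t: 5.83
tool_pos: [0.5785, -0.3106, 0.1128]
orientation: [-2.121, -2.312, 0.008]
force: [0.5, -0.2, 0.6]
opening: 0.0008
```

```bash
python3 -c "
from h import *
s=show();snap('side','sd6'); crop('sd6','sd6c',260,150,450,340,3);snap('wrist','w6')"
```

```text
t 5.83 pos [ 0.5785 -0.3106  0.1128] yaw(y) 0.0861 tilt z [-0.006 -0.001 -1.   ] q6 -0.65 F [ 0.5 -0.2  0.6] open 0.0008
```

View pics/sd6c.png

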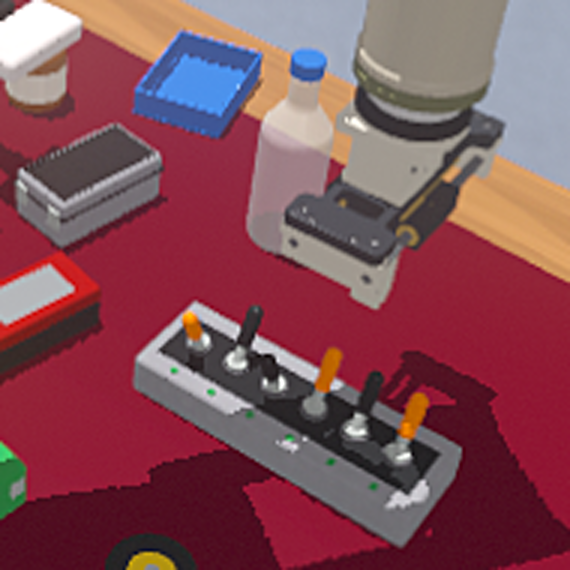

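View pics/w6.png

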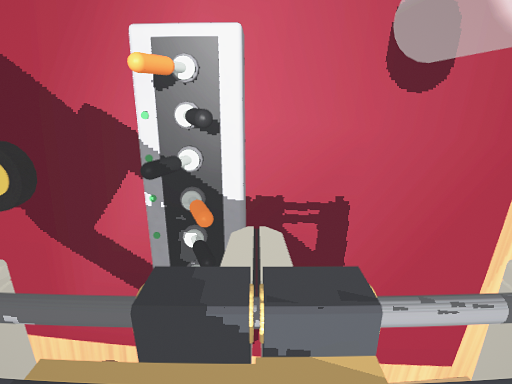

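Emit:
send_rows --series '[{"wx": 0,"wy": 0,"wz": 0,"dx": 0.1,"dy": 0,"dz": -1.2,"fingers": 255},{"wx": 0,"wy": 0,"wz": 0,"dx": 0,"dy": 0,"dz": -1.2,"fingers": 255},{"wx": 0,"wy": 0,"wz": 0,"dx": 0,"dy": 0,"dz": -1.2,"fingers": 255},{"wx": 0,"wy": 0,"wz": 0,"dx": 0,"dy": 0,"dz": -1,"fingers": 255},{"wx": 0,"wy": 0,"wz": 0,"dx": 0,"dy": 0,"dz": 0,"fingers": 255}]' --newtons 20

```text
t: 6.35
tool_pos: [0.5778, -0.3019, 0.0597]
orientation: [-2.112, -2.311, 0.006]
force: [0.4, -0.1, -0.9]
opening: 0.0007
```

```bash
python3 -c "
from h import *
s=show()"
```

```text
t 6.35 pos [ 0.5778 -0.3019  0.0597] yaw(y) 0.0898 tilt z [-0.01   0.004 -1.   ] q6 -0.65 F [ 0.4 -0.1 -0.9] open 0.0007
```

Emit:
send_rows --series '[{"wx": 0,"wy": 0,"wz": 0,"dx": 0,"dy": -0.5,"dz": 0.1,"fingers": 255},{"wx": 0,"wy": 0,"wz": 0,"dx": 0,"dy": -0.4,"dz": 0.1,"fingers": 255},{"wx": 0,"wy": 0,"wz": 0,"dx": -0.7,"dy": -0.06,"dz": 0,"fingers": 255},{"wx": 0,"wy": 0,"wz": 0,"dx": -0.7,"dy": -0.06,"dz": 0,"fingers": 255},{"wx": 0,"wy": 0,"wz": 0,"dx": -0.7,"dy": -0.06,"dz": 0,"fingers": 255},{"wx": 0,"wy": 0,"wz": 0,"dx": -0.7,"dy": -0.06,"dz": 0,"fingers": 255},{"wx": 0,"wy": 0,"wz": 0,"dx": -0.7,"dy": -0.06,"dz": 0,"fingers": 255},{"wx": 0,"wy": 0,"wz": 0,"dx": -0.5,"dy": 0,"dz": 0,"fingers": 255}]' --newtons 20

```text
t: 7.02
tool_pos: [0.5362, -0.3145, 0.0634]
orientation: [-2.113, -2.315, 0.003]
force: [1.7, -0.3, -1.2]
opening: 0.0004
```

```bash
python3 -c "
from h import *
s=show()"
```

```text
t 7.02 pos [ 0.5362 -0.3145  0.0634] yaw(y) 0.0915 tilt z [-0.007  0.003 -1.   ] q6 -0.70 F [ 1.7 -0.3 -1.2] open 0.0004
```

Emit:
send_rows --series '[{"wx": 0,"wy": 0,"wz": 0,"dx": -0.3,"dy": 0,"dz": 0,"fingers": 255},{"wx": 0,"wy": 0,"wz": 0,"dx": -0.3,"dy": 0,"dz": 0,"fingers": 255},{"wx": 0,"wy": 0,"wz": 0,"dx": -0.3,"dy": 0,"dz": 0,"fingers": 255}]' --newtons 20

```text
t: 7.27
tool_pos: [0.5282, -0.3149, 0.0647]
orientation: [-2.118, -2.319, -0.003]
force: [19.7, 2.9, -1.4]
opening: 0.0005
```

```bash
python3 -c "
from h import *
s=show()"
```

```text
t 7.27 pos [ 0.5282 -0.3149  0.0647] yaw(y) 0.0905 tilt z [ 0.     0.002 -1.   ] q6 -0.71 F [19.7  2.9 -1.4] open 0.0005
```

Stop reached. Now the last orange one (pivot about x 0.532, y −0.378).

Emit:
send_rows --series '[{"wx": 0,"wy": 0,"wz": 0,"dx": 1,"dy": 0,"dz": 0.5,"fingers": 255},{"wx": 0,"wy": 0,"wz": 0,"dx": 1,"dy": 0,"dz": 2.2,"fingers": 255},{"wx": 0,"wy": 0,"wz": 0,"dx": 1,"dy": -0.5,"dz": 2,"fingers": 255},{"wx": 0,"wy": 0,"wz": 0,"dx": 1.2,"dy": -2,"dz": 0,"fingers": 255},{"wx": 0,"wy": 0,"wz": 0,"dx": 1.2,"dy": -2,"dz": 0,"fingers": 255},{"wx": 0,"wy": 0,"wz": 0,"dx": 0.4,"dy": -2,"dz": 0,"fingers": 255},{"wx": 0,"wy": 0,"wz": 0,"dx": 0,"dy": -0.5,"dz": 0,"fingers": 255},{"wx": 0,"wy": 0,"wz": 0,"dx": 0,"dy": 0,"dz": 0,"fingers": 255},{"wx": 0,"wy": 0,"wz": 0,"dx": 0,"dy": 0,"dz": 0,"fingers": 255}]' --newtons 20

```text
t: 8.02
tool_pos: [0.5839, -0.3851, 0.1122]
orientation: [-2.113, -2.315, 0.001]
force: [-0.0, -0.2, -0.6]
opening: 0.0007
```

```bash
python3 -c "
from h import *
s=show();snap('wrist','w7')
W=cam('wrist',s)"
```

```text
t 8.02 pos [ 0.5839 -0.3851  0.1122] yaw(y) 0.0913 tilt z [-0.006  0.004 -1.   ] q6 -0.75 F [-0.  -0.2 -0.6] open 0.0007
```

View pics/w7.png

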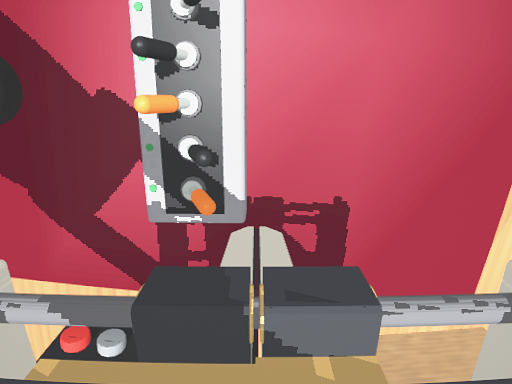

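```bash
python3 -c "
from h import *
s=robot.read_state();W=cam('wrist',s)
print(onz(W,(193,188),.045),onz(W,(208,205),.079))"
```

```text
[ 0.53200451 -0.37607439  0.045     ] [ 0.54936359 -0.37684527  0.079     ]
```

Emit:
send_rows --series '[{"wx": 0,"wy": 0,"wz": 0,"dx": 0.2,"dy": 0.1,"dz": -1.2,"fingers": 255},{"wx": 0,"wy": 0,"wz": 0,"dx": 0.2,"dy": 0.1,"dz": -1.2,"fingers": 255},{"wx": 0,"wy": 0,"wz": 0,"dx": 0,"dy": 0,"dz": -1.2,"fingers": 255},{"wx": 0,"wy": 0,"wz": 0,"dx": 0,"dy": 0,"dz": -1,"fingers": 255},{"wx": 0,"wy": 0,"wz": 0,"dx": 0,"dy": 0,"dz": 0,"fingers": 255}]' --newtons 20

```text
t: 8.48
tool_pos: [0.5866, -0.3781, 0.06]
orientation: [-2.108, -2.315, 0.001]
force: [-0.3, -0.0, -0.8]
opening: 0.0007
```

```bash
python3 -c "
from h import *
s=show()"
```

```text
t 8.48 pos [ 0.5866 -0.3781  0.06  ] yaw(y) 0.0937 tilt z [-0.009  0.007 -1.   ] q6 -0.74 F [-0.3 -0.  -0.8] open 0.0007
```

Emit:
send_rows --series '[{"wx": 0,"wy": 0,"wz": 0,"dx": -0.7,"dy": -0.06,"dz": 0.1,"fingers": 255},{"wx": 0,"wy": 0,"wz": 0,"dx": -0.7,"dy": -0.06,"dz": 0.1,"fingers": 255},{"wx": 0,"wy": 0,"wz": 0,"dx": -0.7,"dy": -0.06,"dz": 0,"fingers": 255},{"wx": 0,"wy": 0,"wz": 0,"dx": -0.7,"dy": -0.06,"dz": 0,"fingers": 255},{"wx": 0,"wy": 0,"wz": 0,"dx": -0.7,"dy": -0.06,"dz": 0,"fingers": 255},{"wx": 0,"wy": 0,"wz": 0,"dx": -0.5,"dy": 0,"dz": 0,"fingers": 255}]' --newtons 20

```text
t: 8.98
tool_pos: [0.5444, -0.3805, 0.0624]
orientation: [-2.107, -2.318, -0.001]
force: [1.1, 1.3, -1.0]
opening: 0.0004
```

Emit:
send_rows --series '[{"wx": 0,"wy": 0,"wz": 0,"dx": -0.3,"dy": 0,"dz": 0,"fingers": 255},{"wx": 0,"wy": 0,"wz": 0,"dx": -0.3,"dy": 0,"dz": 0,"fingers": 255},{"wx": 0,"wy": 0,"wz": 0,"dx": -0.3,"dy": 0,"dz": 0,"fingers": 255}]' --newtons 20

```text
t: 9.23
tool_pos: [0.5346, -0.3814, 0.0638]
orientation: [-2.11, -2.319, -0.003]
force: [14.3, 1.2, -3.4]
opening: 0.0004
```

```bash
python3 -c "
from h import *
s=show()"
```

```text
t 9.23 pos [ 0.5346 -0.3814  0.0638] yaw(y) 0.0939 tilt z [-0.003  0.006 -1.   ] q6 -0.79 F [14.3  1.2 -3.4] open 0.0004
```

Emit:
send_rows --series '[{"wx": 0,"wy": 0,"wz": 0,"dx": 1.2,"dy": 0,"dz": 1,"fingers": 255},{"wx": 0,"wy": 0,"wz": 0,"dx": 0,"dy": 0,"dz": 3,"fingers": 255},{"wx": 0,"wy": 0,"wz": 0,"dx": 0,"dy": 0,"dz": 4,"fingers": 255},{"wx": 0,"wy": 0,"wz": 0,"dx": 0,"dy": 0,"dz": 4,"fingers": 255},{"wx": 0,"wy": 0,"wz": 0,"dx": 0,"dy": 0,"dz": 4,"fingers": 255},{"wx": 0,"wy": 0,"wz": 0,"dx": 0,"dy": 1,"dz": 3,"fingers": 255},{"wx": 0,"wy": 0,"wz": 0,"dx": 0,"dy": 3,"dz": 1.5,"fingers": 255},{"wx": 0,"wy": 0,"wz": 0.01,"dx": 0.4,"dy": 4,"dz": 0,"fingers": 255},{"wx": 0,"wy": 0,"wz": 0.01,"dx": 0.4,"dy": 4,"dz": 0,"fingers": 255},{"wx": 0,"wy": 0,"wz": 0.01,"dx": 0.4,"dy": 4,"dz": 0,"fingers": 255},{"wx": 0,"wy": 0,"wz": 0.01,"dx": 0.4,"dy": 4,"dz": 0,"fingers": 255},{"wx": 0,"wy": 0,"wz": 0.01,"dx": 0.4,"dy": 4,"dz": 0,"fingers": 255},{"wx": 0,"wy": 0,"wz": 0.01,"dx": 0.4,"dy": 4,"dz": 0,"fingers": 255},{"wx": 0,"wy": 0,"wz": 0.01,"dx": 0.4,"dy": 4,"dz": 0,"fingers": 255},{"wx": 0,"wy": 0,"wz": 0.01,"dx": 0.4,"dy": 4,"dz": 0,"fingers": 255},{"wx": 0,"wy": 0,"wz": 0.01,"dx": 0.4,"dy": 4,"dz": 0,"fingers": 255},{"wx": 0,"wy": 0,"wz": 0.01,"dx": 0.4,"dy": 4,"dz": 0,"fingers": 255},{"wx": 0,"wy": 0,"wz": 0,"dx": 0.4,"dy": 3.5,"dz": 0,"fingers": 255},{"wx": 0,"wy": 0,"wz": 0,"dx": 0.2,"dy": 2,"dz": 0,"fingers": 255},{"wx": 0,"wy": 0,"wz": 0,"dx": 0,"dy": 0,"dz": 0,"fingers": 255}]' --newtons 20

```text
t: 10.9
tool_pos: [0.5769, 0.1324, 0.2762]
orientation: [-1.996, -2.411, 0.01]
force: [-0.5, 0.0, 0.2]
opening: 0.0004
```

```bash
python3 -c "
from h import *
show();snap('side','sd8'); crop('sd8','sd8c',110,100,430,340,2.5)
snap('wrist','w8');snap('scene','sc8'); crop('sc8','sc8c',180,170,360,320,4)"
```

```text
t 10.90 pos [0.5769 0.1324 0.2762] yaw(y) 0.1877 tilt z [-0.013  0.003 -1.   ] q6 -0.05 F [-0.5  0.   0.2] open 0.0004
```

View pics/sd8c.png

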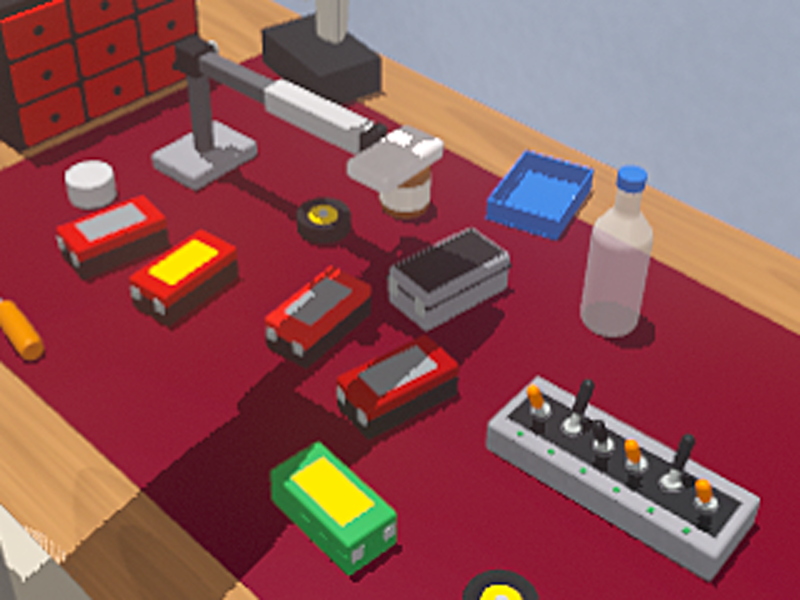

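View pics/w8.png

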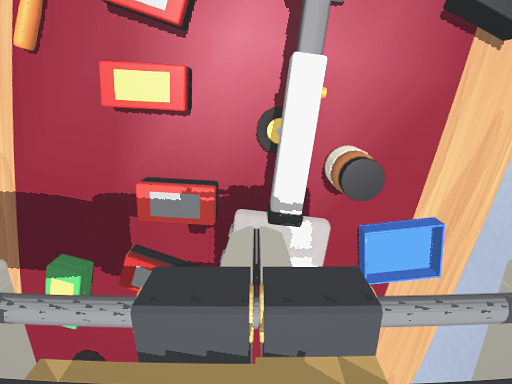

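View pics/sc8c.png

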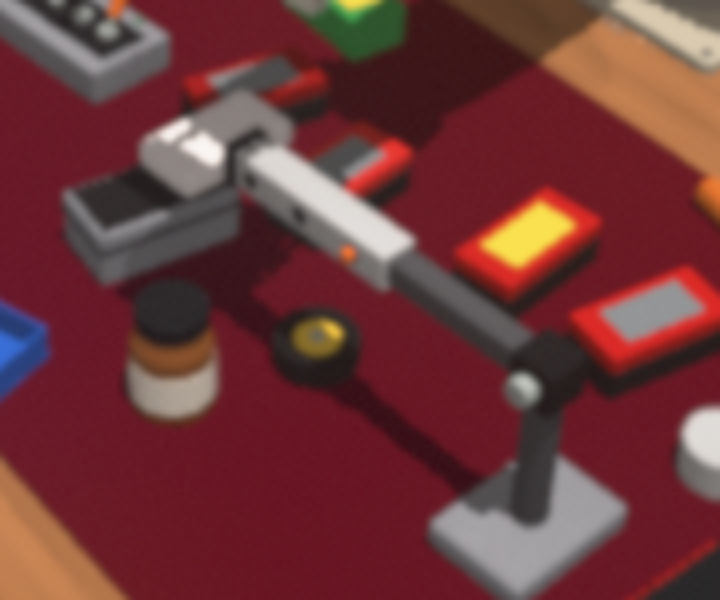

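Run:
```python
from h import *
crop('w8','w8c',250,30,350,230,3)
s=robot.read_state();W=cam('wrist',s);S=cam('scene')
for p in [(295,52),(328,57),(270,212),(303,216)]: print(onz(W,p,.165).round(4))
print('btn wrist',onz(W,(326,92),.15).round(4),'scene',onz(S,(267,233.5),.15).round(4), tri(W,(326,92),S,(267,233.5)))
```

```text
[0.5861 0.2513 0.165 ]
[0.6143 0.2527 0.165 ]
[0.5933 0.1068 0.165 ]
[0.6256 0.1087 0.165 ]
btn wrist [0.6224 0.2255 0.15  ] scene [0.6208 0.2299 0.15  ] (array([0.62115524, 0.22711144, 0.14869253]), np.float64(0.004180849822458501))
```

View pics/w8c.png

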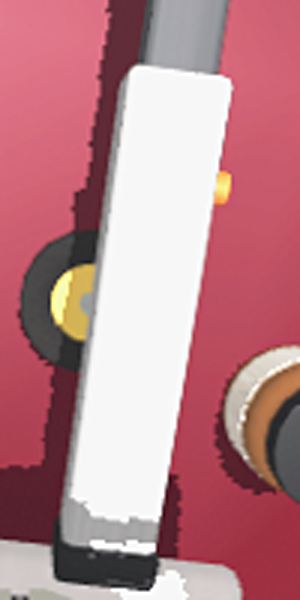

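Run:
```python
from h import *
s=robot.read_state();W=cam('wrist',s);S=cam('scene');D=cam('side')
print('L edge',[onz(W,np.array(p)/3+[250,30],.165).round(4) for p in [(122,90),(75,500)]])
print('R edge',[onz(W,np.array(p)/3+[250,30],.165).round(4) for p in [(232,84),(157,548)]])
crop('sd8','sd8d',160,105,300,185,5.5)
crop('sc8','sc8d',235,200,335,275,8)
```

```text
L edge [array([0.5838, 0.2445, 0.165 ]), array([0.5949, 0.123 , 0.165 ])]
R edge [array([0.6139, 0.2519, 0.165 ]), array([0.6242, 0.112 , 0.165 ])]
```

View pics/sd8d.png

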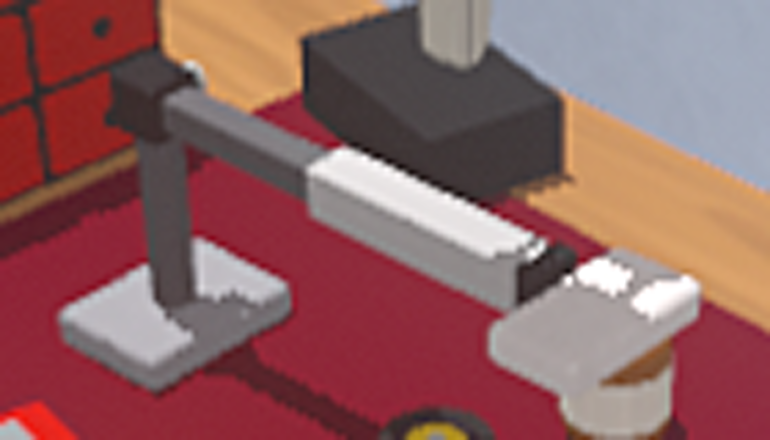

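View pics/sc8d.png

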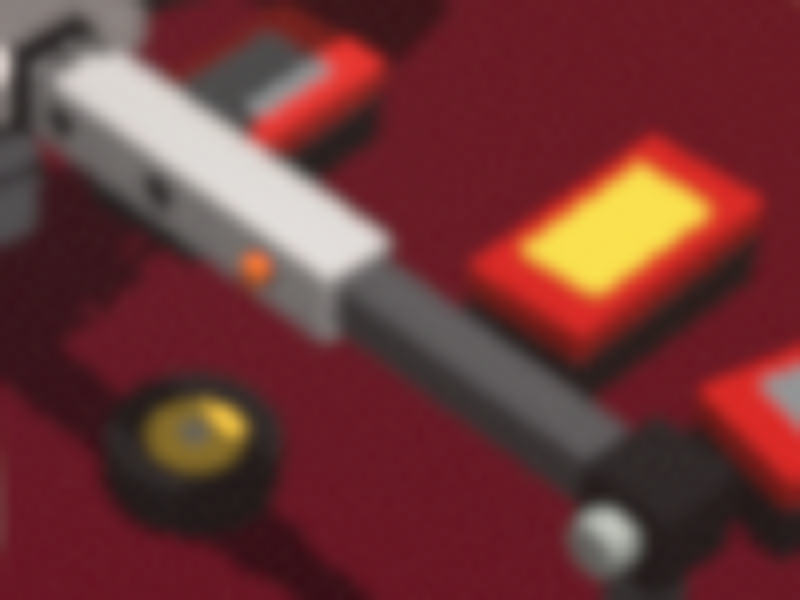

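Run:
```python
from h import *
S=cam('scene');D=cam('side')
f=lambda c,p,s,o,z: onz(c,np.array(p)/s+o,z)
for a,b in [((310,180),(497,257)),((345,154),(540,238))]:
    A,B=f(D,a,5.5,[160,105],.165),f(D,b,5.5,[160,105],.165); d=A-B; print(A.round(4),B.round(4),np.arctan2(-d[0],d[1]))
for a,b in [((55,85),(330,280)),((100,50),(390,243)),]:
    A,B=f(S,a,8,[235,200],.165),f(S,b,8,[235,200],.165); d=B-A; print(A.round(4),B.round(4),np.arctan2(-d[0],d[1]))
A,B=[f(S,a,8,[235,200],.15) for a in [(60,119),(156,188)]]; C=f(S,(256,266),8,[235,200],.15)
print(A,B,C,np.linalg.norm(B-C))
print('post',f(D,(155,85),5.5,[160,105],.168))
```

```text
[0.5779 0.2401 0.165 ] [0.595 0.122 0.165] 0.14336942099586683
[0.6078 0.2472 0.165 ] [0.6221 0.1196 0.165 ] 0.11146601410336424
[0.6269 0.1291 0.165 ] [0.6168 0.2614 0.165 ] 0.0760943151352753
[0.6029 0.1232 0.165 ] [0.5895 0.2595 0.165 ] 0.09753575377310104
[0.62545745 0.13015171 0.15      ] [0.62186244 0.17851641 0.15      ] [0.62021644 0.22913393 0.15      ] 0.05064427692546411
post [0.58034038 0.36789621 0.168     ]
```

Emit:
send_rows --series '[{"wx": 0,"wy": -0.006,"wz": -0.035,"dx": 0.7,"dy": 2.8,"dz": 0,"fingers": 0},{"wx": 0,"wy": -0.006,"wz": -0.035,"dx": 0.8,"dy": 3,"dz": 0,"fingers": 0},{"wx": 0,"wy": 0,"wz": -0.03,"dx": 0.8,"dy": 3,"dz": 0,"fingers": 0},{"wx": 0,"wy": 0,"wz": 0,"dx": 0,"dy": 0.6,"dz": 0,"fingers": 0},{"wx": 0,"wy": 0,"wz": 0,"dx": 0,"dy": 0,"dz": 0,"fingers": 0},{"wx": 0,"wy": 0,"wz": 0,"dx": 0,"dy": 0,"dz": 0,"fingers": 0}]' --newtons 25

```text
t: 11.55
tool_pos: [0.6026, 0.2124, 0.2763]
orientation: [2.146, 2.292, -0.005]
force: [0.3, -0.2, -0.3]
opening: 0.036
```

```bash
python3 -c "
from h import *
show();snap('wrist','w9')"
```

```text
t 11.55 pos [0.6026 0.2124 0.2763] yaw(y) 0.0658 tilt z [-0.001 -0.003 -1.   ] q6 0.19 F [ 0.3 -0.2 -0.3] open 0.0360
```

View pics/w9.png

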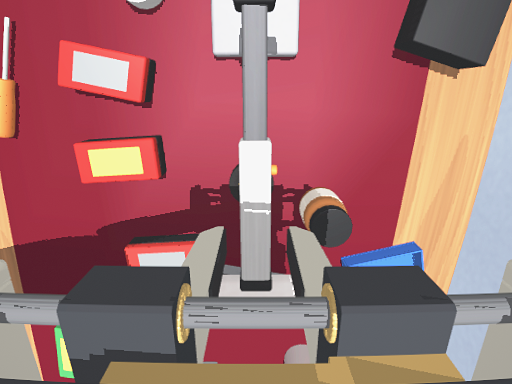

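Run:
```python
from h import *
s=robot.read_state();W=cam('wrist',s)
print('btn',onz(W,(275,170),.15).round(4)); print('near end',[onz(W,p,.165).round(4) for p in [(239,140),(271,140)]])
print('post near edge?',[onz(W,p,.168).round(4) for p in [(234,10),(274,10)]])
print('axis pts',[onz(W,p,.165).round(4) for p in [(255,145),(256,250)]],onz(W,(255,30),.16))
```

```text
btn [0.62   0.2266 0.15  ]
near end [array([0.5841, 0.2557, 0.165 ]), array([0.613 , 0.2576, 0.165 ])]
post near edge? [array([0.5749, 0.3608, 0.168 ]), array([0.6071, 0.3629, 0.168 ])]
axis pts [array([0.5988, 0.2521, 0.165 ]), array([0.6066, 0.1464, 0.165 ])] [0.59265297 0.3484474  0.16      ]
```

Emit:
send_rows --series '[{"wx": 0,"wy": 0,"wz": 0.008,"dx": -0.2,"dy": 0.8,"dz": -1,"fingers": 0},{"wx": 0,"wy": 0,"wz": 0,"dx": 0,"dy": 0.5,"dz": -1.5,"fingers": 0},{"wx": 0,"wy": 0,"wz": 0,"dx": 0,"dy": 0,"dz": -1,"fingers": 0},{"wx": 0,"wy": 0,"wz": 0,"dx": 0,"dy": 0,"dz": 0,"fingers": 0},{"wx": 0,"wy": 0,"wz": 0,"dx": 0,"dy": 0,"dz": 0,"fingers": 0}]' --newtons 25

```text
t: 12.02
tool_pos: [0.6005, 0.2196, 0.2392]
orientation: [2.141, 2.295, -0.005]
force: [-0.5, -0.6, -0.2]
opening: 0.0729
```

```bash
python3 -c "
from h import *
show()"
```

```text
t 12.02 pos [0.6005 0.2196 0.2392] yaw(y) 0.0692 tilt z [-0.    -0.004 -1.   ] q6 0.20 F [-0.5 -0.6 -0.2] open 0.0729
```

Emit:
send_rows --series '[{"wx": 0,"wy": 0,"wz": 0,"dx": 0,"dy": 0.3,"dz": -1.4,"fingers": 0},{"wx": 0,"wy": 0,"wz": 0,"dx": 0,"dy": 0.3,"dz": -1.6,"fingers": 0},{"wx": 0,"wy": 0,"wz": 0,"dx": 0,"dy": 0.1,"dz": -1.6,"fingers": 0},{"wx": 0,"wy": 0,"wz": 0,"dx": 0,"dy": 0,"dz": -1.6,"fingers": 0},{"wx": 0,"wy": 0,"wz": 0,"dx": 0,"dy": 0,"dz": -1.6,"fingers": 0},{"wx": 0,"wy": 0,"wz": 0,"dx": 0,"dy": 0,"dz": -1.6,"fingers": 0},{"wx": 0,"wy": 0,"wz": 0,"dx": 0,"dy": 0,"dz": -0.8,"fingers": 0},{"wx": 0,"wy": 0,"wz": 0,"dx": 0,"dy": 0,"dz": 0,"fingers": 0}]' --newtons 25

```text
t: 12.68
tool_pos: [0.6009, 0.2258, 0.1315]
orientation: [2.141, 2.292, 0.001]
force: [0.4, 0.6, 0.2]
opening: 0.0926
```

```bash
python3 -c "
from h import *
show();snap('wrist','w10');snap('side','sd10'); crop('sd10','sd10c',160,60,300,185,5)"
```

```text
t 12.68 pos [0.6009 0.2258 0.1315] yaw(y) 0.0678 tilt z [ 0.004 -0.003 -1.   ] q6 0.22 F [0.4 0.6 0.2] open 0.0926
```

View pics/w10.png

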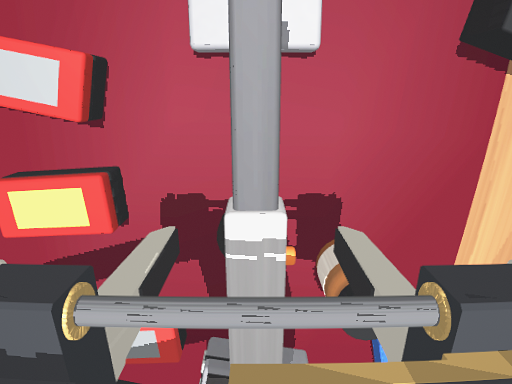

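View pics/sd10c.png

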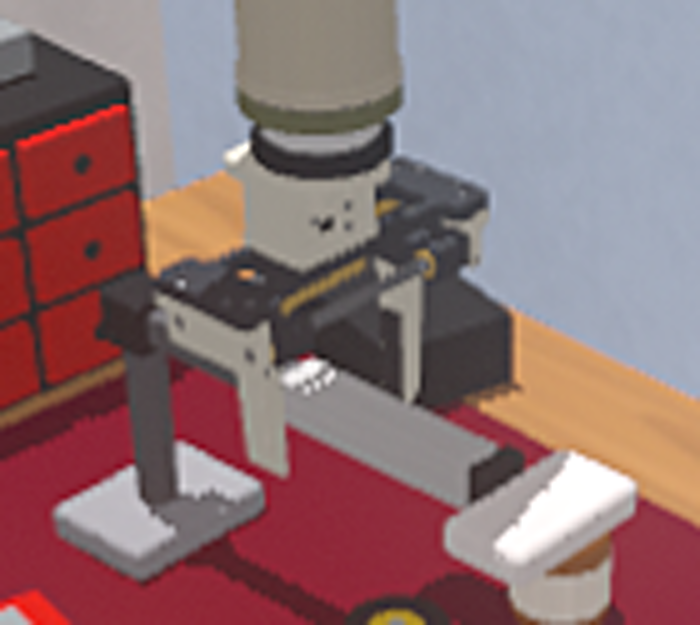

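Run:
```python
from h import *
s=robot.read_state();W=cam('wrist',s)
print('btn',onz(W,(291,256),.15).round(4), 'edges z.165',onz(W,(227,240),.165),onz(W,(286,240),.165))
```

```text
btn [0.6209 0.2262 0.15  ] edges z.165 [0.58637046 0.24115007 0.165     ] [0.61497536 0.2429986  0.165     ]
```

Emit:
send_rows --series '[{"wx": 0,"wy": 0,"wz": 0,"dx": 0,"dy": 0,"dz": 0,"fingers": 255},{"wx": 0,"wy": 0,"wz": 0,"dx": 0,"dy": 0,"dz": 0,"fingers": 255},{"wx": 0,"wy": 0,"wz": 0,"dx": 0,"dy": 0,"dz": 0,"fingers": 255},{"wx": 0,"wy": 0,"wz": 0,"dx": 0,"dy": 0,"dz": 0,"fingers": 255},{"wx": 0,"wy": 0,"wz": 0,"dx": 0,"dy": 0,"dz": 0,"fingers": 255},{"wx": 0,"wy": 0,"wz": 0,"dx": 0,"dy": 0,"dz": 0,"fingers": 255},{"wx": 0,"wy": 0,"wz": 0,"dx": 0,"dy": 0,"dz": 0,"fingers": 255},{"wx": 0,"wy": 0,"wz": 0,"dx": 0,"dy": 0,"dz": 0,"fingers": 255},{"wx": 0,"wy": 0,"wz": 0,"dx": 0,"dy": 0,"dz": 0,"fingers": 255}]' --newtons 25

```text
t: 13.53
tool_pos: [0.6045, 0.2271, 0.1406]
orientation: [2.138, 2.288, 0.014]
force: [-18.7, -1.9, 12.1]
opening: 0.038
```

```bash
python3 -c "
from h import *
show()"
```

```text
t 13.53 pos [0.6045 0.2271 0.1406] yaw(y) 0.0679 tilt z [ 0.014 -0.    -1.   ] q6 0.22 F [-18.7  -1.9  12.1] open 0.0380
```

Emit:
send_rows --series '[{"wx": 0,"wy": 0,"wz": 0,"dx": 0,"dy": 0,"dz": 0,"fingers": 255}]' --newtons 25

```text
t: 13.62
tool_pos: [0.6014, 0.2269, 0.1404]
orientation: [2.14, 2.292, 0.006]
force: [-24.0, -3.5, 16.3]
opening: 0.0312
```

```bash
python3 -c "
from h import *
show();snap('wrist','w11');snap('scene','sc11'); crop('sc11','sc11c',235,180,335,275,6)"
```

```text
t 13.62 pos [0.6014 0.2269 0.1404] yaw(y) 0.0683 tilt z [ 0.007 -0.001 -1.   ] q6 0.22 F [-24.   -3.5  16.3] open 0.0312
```

View pics/w11.png

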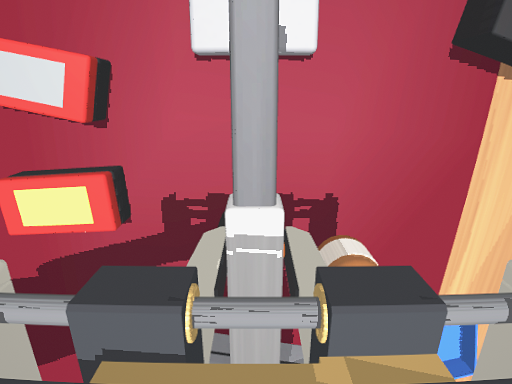

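View pics/sc11c.png

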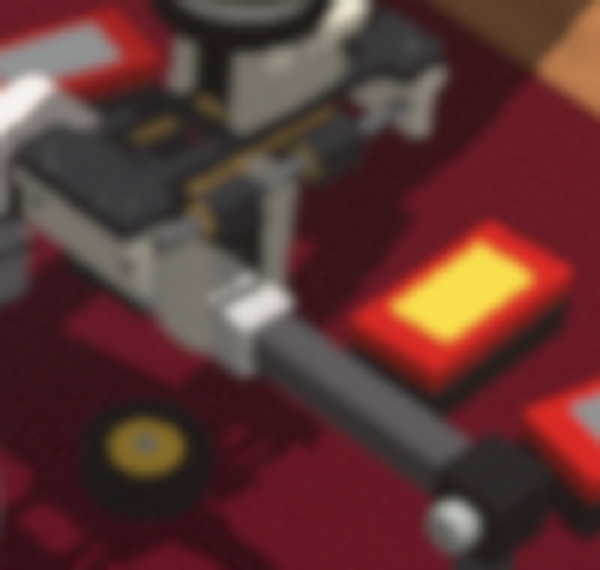

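Emit:
send_rows --series '[{"wx": 0,"wy": 0,"wz": 0,"dx": 0,"dy": 0,"dz": 0,"fingers": 255},{"wx": 0,"wy": 0,"wz": 0,"dx": 0,"dy": 0,"dz": 0,"fingers": 255}]' --newtons 25

```text
t: 13.88
tool_pos: [0.6004, 0.2268, 0.1405]
orientation: [2.14, 2.293, 0.004]
force: [4.2, 0.4, -2.8]
opening: 0.0301
```

```bash
python3 -c "
from h import *
show()"
```

```text
t 13.88 pos [0.6004 0.2268 0.1405] yaw(y) 0.0688 tilt z [ 0.005 -0.002 -1.   ] q6 0.21 F [ 4.2  0.4 -2.8] open 0.0301
```

Emit:
send_rows --series '[{"wx": 0,"wy": 0,"wz": 0,"dx": -0.04,"dy": 0.6,"dz": 0,"fingers": 255},{"wx": 0,"wy": 0,"wz": 0,"dx": -0.04,"dy": 0.6,"dz": 0,"fingers": 255},{"wx": 0,"wy": 0,"wz": 0,"dx": -0.04,"dy": 0.6,"dz": 0,"fingers": 255},{"wx": 0,"wy": 0,"wz": 0,"dx": -0.04,"dy": 0.6,"dz": 0,"fingers": 255},{"wx": 0,"wy": 0,"wz": 0,"dx": -0.04,"dy": 0.6,"dz": 0,"fingers": 255}]' --newtons 25

```text
t: 14.3
tool_pos: [0.5988, 0.2503, 0.1405]
orientation: [2.142, 2.284, -0.011]
force: [-1.0, -6.0, 2.0]
opening: 0.0301
```

```bash
python3 -c "
from h import *
show()"
```

```text
t 14.30 pos [0.5988 0.2503 0.1405] yaw(y) 0.0641 tilt z [ 0.003 -0.013 -1.   ] q6 0.26 F [-1. -6.  2.] open 0.0301
```

Emit:
send_rows --series '[{"wx": 0.005,"wy": 0,"wz": 0,"dx": -0.04,"dy": 0.6,"dz": 0,"fingers": 255},{"wx": 0.005,"wy": 0,"wz": 0,"dx": -0.04,"dy": 0.6,"dz": 0,"fingers": 255},{"wx": 0,"wy": 0,"wz": 0,"dx": -0.04,"dy": 0.6,"dz": 0,"fingers": 255},{"wx": 0,"wy": 0,"wz": 0,"dx": -0.04,"dy": 0.5,"dz": 0,"fingers": 255}]' --newtons 25

```text
t: 14.63
tool_pos: [0.5974, 0.2694, 0.1405]
orientation: [2.146, 2.283, -0.01]
force: [-0.6, -6.0, 1.9]
opening: 0.03
```

```bash
python3 -c "
from h import *
show();snap('scene','sc12'); crop('sc12','sc12c',215,160,335,275,5.5)"
```

```text
t 14.63 pos [0.5974 0.2694 0.1405] yaw(y) 0.0620 tilt z [ 0.002 -0.011 -1.   ] q6 0.29 F [-0.6 -6.   1.9] open 0.0300
```

View pics/sc12c.png

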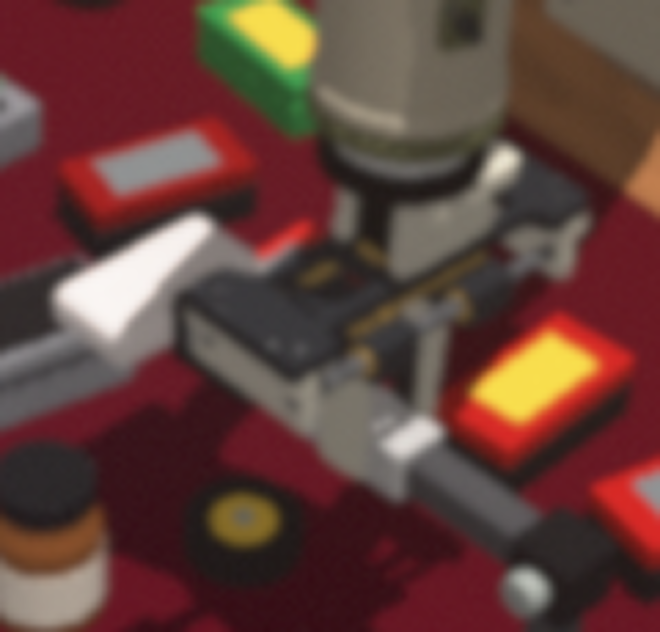

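Emit:
send_rows --series '[{"wx": 0,"wy": 0,"wz": 0,"dx": -0.02,"dy": 0.4,"dz": 0,"fingers": 255},{"wx": 0,"wy": 0,"wz": 0,"dx": -0.02,"dy": 0.3,"dz": 0,"fingers": 255}]' --newtons 25

```text
t: 14.85
tool_pos: [0.597, 0.2756, 0.1405]
orientation: [2.145, 2.282, -0.014]
force: [-1.4, -2.7, 1.9]
opening: 0.0301
```

Emit:
send_rows --series '[{"wx": 0,"wy": 0,"wz": 0,"dx": -0.02,"dy": 0.3,"dz": 0,"fingers": 255},{"wx": 0,"wy": 0,"wz": 0,"dx": 0,"dy": 0,"dz": 0,"fingers": 255}]' --newtons 25

```text
t: 15.02
tool_pos: [0.5968, 0.2783, 0.1405]
orientation: [2.144, 2.282, -0.015]
force: [-0.9, -2.6, 1.7]
opening: 0.0297
```

```bash
python3 -c "
from h import *
show();snap('scene','sc13'); crop('sc13','sc13c',215,160,335,275,5.5)"
```

```text
t 15.02 pos [0.5968 0.2783 0.1405] yaw(y) 0.0619 tilt z [ 0.001 -0.014 -1.   ] q6 0.31 F [-0.9 -2.6  1.7] open 0.0297
```

View pics/sc13c.png

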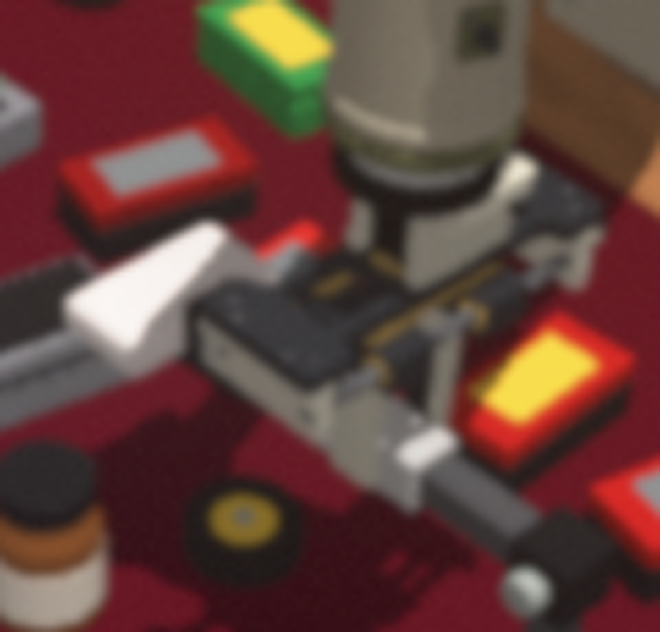

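Emit:
send_rows --series '[{"wx": 0,"wy": 0,"wz": 0,"dx": 0,"dy": 0.2,"dz": 0,"fingers": 255}]' --newtons 25

```text
t: 15.15
tool_pos: [0.5967, 0.2787, 0.1404]
orientation: [2.144, 2.28, -0.019]
force: [-2.9, -15.2, 5.1]
opening: 0.0297
```

```bash
python3 -c "
from h import *
show()"
```

```text
t 15.15 pos [0.5967 0.2787 0.1404] yaw(y) 0.0613 tilt z [ 0.    -0.017 -1.   ] q6 0.31 F [ -2.9 -15.2   5.1] open 0.0297
```

Emit:
send_rows --series '[{"wx": 0.005,"wy": 0,"wz": 0.005,"dx": 0,"dy": -0.15,"dz": 0,"fingers": 255},{"wx": 0.005,"wy": 0,"wz": 0,"dx": 0,"dy": 0,"dz": 0,"fingers": 0},{"wx": 0,"wy": 0,"wz": 0,"dx": 0,"dy": 0,"dz": 0,"fingers": 0},{"wx": 0,"wy": 0,"wz": 0,"dx": 0,"dy": 0,"dz": 0,"fingers": 0},{"wx": 0,"wy": 0,"wz": 0,"dx": 0,"dy": 0,"dz": 0,"fingers": 0},{"wx": 0,"wy": 0,"wz": 0,"dx": 0,"dy": 0,"dz": 0,"fingers": 0},{"wx": 0,"wy": 0,"wz": 0,"dx": 0,"dy": 0,"dz": 0,"fingers": 0}]' --newtons 25

```text
t: 15.73
tool_pos: [0.5967, 0.279, 0.1399]
orientation: [2.145, 2.292, -0.003]
force: [0.5, -0.2, 0.6]
opening: 0.0653
```

```bash
python3 -c "
from h import *
show()"
```

```text
t 15.73 pos [0.5967 0.279  0.1399] yaw(y) 0.0662 tilt z [ 0.    -0.003 -1.   ] q6 0.30 F [ 0.5 -0.2  0.6] open 0.0653
```

Emit:
send_rows --series '[{"wx": 0,"wy": 0,"wz": 0,"dx": 0.1,"dy": -1.2,"dz": -0.1,"fingers": 90},{"wx": 0,"wy": 0,"wz": 0,"dx": 0.1,"dy": -1.4,"dz": -0.1,"fingers": 90},{"wx": 0,"wy": 0,"wz": 0,"dx": 0.1,"dy": -1.4,"dz": -0.1,"fingers": 90},{"wx": 0,"wy": 0,"wz": 0,"dx": 0.1,"dy": -1,"dz": 0,"fingers": 90},{"wx": 0,"wy": 0,"wz": 0,"dx": 0,"dy": 0,"dz": 0,"fingers": 90},{"wx": 0,"wy": 0,"wz": 0,"dx": 0,"dy": 0,"dz": 0,"fingers": 90},{"wx": 0,"wy": 0,"wz": 0,"dx": 0,"dy": 0,"dz": 0,"fingers": 90}]' --newtons 25

```text
t: 16.32
tool_pos: [0.601, 0.2217, 0.1364]
orientation: [2.147, 2.29, -0.004]
force: [0.8, 0.7, -0.7]
opening: 0.0602
```

```bash
python3 -c "
from h import *
show();snap('wrist','w14');snap('scene','sc14'); crop('sc14','sc14c',215,160,335,275,5.5)"
```

```text
t 16.32 pos [0.601  0.2217 0.1364] yaw(y) 0.0643 tilt z [ 0.    -0.003 -1.   ] q6 0.21 F [ 0.8  0.7 -0.7] open 0.0602
```

View pics/w14.png

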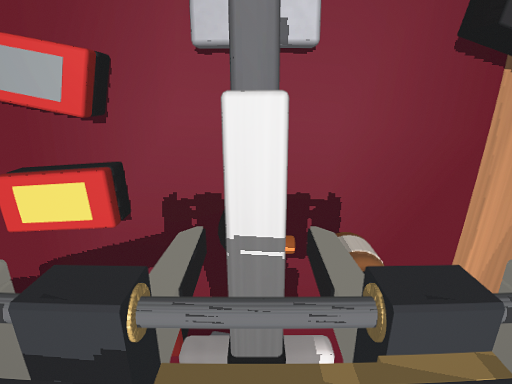

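View pics/sc14c.png

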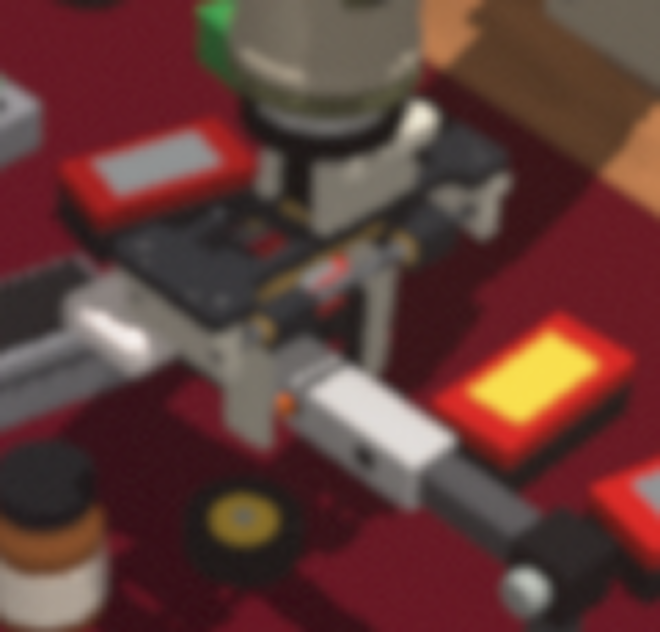

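Emit:
send_rows --series '[{"wx": 0,"wy": 0,"wz": 0,"dx": 0,"dy": 0.25,"dz": 0,"fingers": 90},{"wx": 0,"wy": 0,"wz": 0,"dx": 0,"dy": 0.25,"dz": 0,"fingers": 90},{"wx": 0,"wy": 0,"wz": 0,"dx": 0,"dy": 0,"dz": 0,"fingers": 255},{"wx": 0,"wy": 0,"wz": 0,"dx": 0,"dy": 0,"dz": 0,"fingers": 255},{"wx": 0,"wy": 0,"wz": 0,"dx": 0,"dy": 0,"dz": 0,"fingers": 255},{"wx": 0,"wy": 0,"wz": 0,"dx": 0,"dy": 0,"dz": 0,"fingers": 255},{"wx": 0,"wy": 0,"wz": 0,"dx": 0,"dy": 0,"dz": 0,"fingers": 255},{"wx": 0,"wy": 0,"wz": 0,"dx": 0,"dy": 0,"dz": 0,"fingers": 255},{"wx": 0,"wy": 0,"wz": 0,"dx": 0,"dy": 0,"dz": 0,"fingers": 255},{"wx": 0,"wy": 0,"wz": 0,"dx": 0,"dy": 0,"dz": 0,"fingers": 255}]' --newtons 25

```text
t: 17.25
tool_pos: [0.6002, 0.2303, 0.1365]
orientation: [2.143, 2.295, -0.004]
force: [0.6, -0.6, -1.0]
opening: 0.0296
```

```bash
python3 -c "
from h import *
show()"
```

```text
t 17.25 pos [0.6002 0.2303 0.1365] yaw(y) 0.0685 tilt z [-0.    -0.003 -1.   ] q6 0.22 F [ 0.6 -0.6 -1. ] open 0.0296
```

Emit:
send_rows --series '[{"wx": 0,"wy": 0,"wz": 0,"dx": -0.04,"dy": 0.6,"dz": 0,"fingers": 255},{"wx": 0,"wy": 0,"wz": 0,"dx": -0.04,"dy": 0.6,"dz": 0,"fingers": 255},{"wx": 0.003,"wy": 0,"wz": 0,"dx": -0.04,"dy": 0.6,"dz": 0,"fingers": 255},{"wx": 0.003,"wy": 0,"wz": 0,"dx": -0.04,"dy": 0.6,"dz": 0,"fingers": 255},{"wx": 0.003,"wy": 0,"wz": 0,"dx": -0.04,"dy": 0.6,"dz": 0,"fingers": 255},{"wx": 0.003,"wy": 0,"wz": 0,"dx": -0.04,"dy": 0.6,"dz": 0,"fingers": 255},{"wx": 0.003,"wy": 0,"wz": 0,"dx": -0.04,"dy": 0.6,"dz": 0,"fingers": 255},{"wx": 0.003,"wy": 0,"wz": 0,"dx": -0.04,"dy": 0.5,"dz": 0,"fingers": 255}]' --newtons 25

```text
t: 17.92
tool_pos: [0.5975, 0.268, 0.1364]
orientation: [-2.149, -2.29, 0.004]
force: [-1.4, -5.7, 1.0]
opening: 0.0297
```

```bash
python3 -c "
from h import *
show()"
```

```text
t 17.92 pos [0.5975 0.268  0.1364] yaw(y) 0.0636 tilt z [-0.002 -0.001 -1.   ] q6 0.28 F [-1.4 -5.7  1. ] open 0.0297
```

Emit:
send_rows --series '[{"wx": 0,"wy": 0,"wz": 0,"dx": -0.03,"dy": 0.5,"dz": 0,"fingers": 255},{"wx": 0,"wy": 0,"wz": 0,"dx": -0.03,"dy": 0.4,"dz": 0,"fingers": 255},{"wx": 0,"wy": 0,"wz": 0,"dx": -0.02,"dy": 0.3,"dz": 0,"fingers": 255}]' --newtons 25

```text
t: 18.17
tool_pos: [0.5968, 0.2772, 0.1365]
orientation: [2.149, 2.288, -0.011]
force: [-2.5, -5.6, 1.3]
opening: 0.0297
```

Emit:
send_rows --series '[{"wx": 0,"wy": 0,"wz": 0,"dx": -0.01,"dy": 0.2,"dz": 0,"fingers": 255}]' --newtons 25

```text
t: 18.25
tool_pos: [0.5967, 0.2788, 0.1365]
orientation: [2.148, 2.288, -0.012]
force: [-2.1, -2.8, 1.7]
opening: 0.0296
```

Emit:
send_rows --series '[{"wx": 0,"wy": 0,"wz": 0,"dx": 0,"dy": 0.15,"dz": 0,"fingers": 255}]' --newtons 25

```text
t: 18.33
tool_pos: [0.5966, 0.2802, 0.1365]
orientation: [2.148, 2.288, -0.013]
force: [-2.1, -1.9, 1.5]
opening: 0.0299
```

Emit:
send_rows --series '[{"wx": 0,"wy": 0,"wz": 0,"dx": 0,"dy": 0.2,"dz": 0,"fingers": 255}]' --newtons 25

```text
t: 18.42
tool_pos: [0.5965, 0.2814, 0.1365]
orientation: [2.148, 2.287, -0.015]
force: [-3.3, -13.2, 4.9]
opening: 0.0296
```

```bash
python3 -c "
from h import *
show()"
```

```text
t 18.42 pos [0.5965 0.2814 0.1365] yaw(y) 0.0630 tilt z [-0.004 -0.01  -1.   ] q6 0.31 F [ -3.3 -13.2   4.9] open 0.0296
```

Locked again (force jump at ~51 mm of travel). Ease back to mid-play, release, and lift.

Emit:
send_rows --series '[{"wx": 0.005,"wy": 0,"wz": 0.003,"dx": 0,"dy": -0.2,"dz": 0,"fingers": 255},{"wx": 0.003,"wy": 0,"wz": 0,"dx": 0,"dy": 0,"dz": 0,"fingers": 0},{"wx": 0,"wy": 0,"wz": 0,"dx": 0,"dy": 0,"dz": 0,"fingers": 0},{"wx": 0,"wy": 0,"wz": 0,"dx": 0,"dy": 0,"dz": 0,"fingers": 0},{"wx": 0,"wy": 0,"wz": 0,"dx": 0,"dy": 0,"dz": 0,"fingers": 0},{"wx": 0,"wy": 0,"wz": 0,"dx": 0,"dy": 0,"dz": 0,"fingers": 0},{"wx": 0,"wy": 0,"wz": 0,"dx": 0,"dy": 0,"dz": 1,"fingers": 0},{"wx": 0,"wy": 0,"wz": 0,"dx": 0,"dy": 0,"dz": 2,"fingers": 0},{"wx": 0,"wy": 0,"wz": 0,"dx": 0,"dy": 0,"dz": 3,"fingers": 0},{"wx": 0,"wy": 0,"wz": 0,"dx": 0,"dy": 0,"dz": 4,"fingers": 0},{"wx": 0,"wy": 0,"wz": 0,"dx": -1,"dy": -1,"dz": 4,"fingers": 0},{"wx": 0,"wy": 0,"wz": 0,"dx": -2,"dy": -2,"dz": 4,"fingers": 0},{"wx": 0,"wy": 0,"wz": 0,"dx": -3,"dy": -2,"dz": 1,"fingers": 0},{"wx": 0,"wy": 0,"wz": 0,"dx": -3,"dy": -2,"dz": 0,"fingers": 0},{"wx": 0,"wy": 0,"wz": 0,"dx": -3,"dy": -2,"dz": 0,"fingers": 0},{"wx": 0,"wy": 0,"wz": 0,"dx": -2,"dy": -2,"dz": 0,"fingers": 0},{"wx": 0,"wy": 0,"wz": 0,"dx": 0,"dy": 0,"dz": 0,"fingers": 0},{"wx": 0,"wy": 0,"wz": 0,"dx": 0,"dy": 0,"dz": 0,"fingers": 0}]' --newtons 25

```text
t: 19.92
tool_pos: [0.4509, 0.1696, 0.3353]
orientation: [2.145, 2.293, 0.007]
force: [0.3, 0.9, -0.5]
opening: 0.093
```

```bash
python3 -c "
from h import *
show();snap('wrist','w15');snap('scene','sc15'); crop('sc15','sc15c',195,150,355,290,4.5)
snap('side','sd15')"
```

```text
t 19.92 pos [0.4509 0.1696 0.3353] yaw(y) 0.0668 tilt z [ 0.004  0.002 -1.   ] q6 0.19 F [ 0.3  0.9 -0.5] open 0.0930
```

View pics/w15.png

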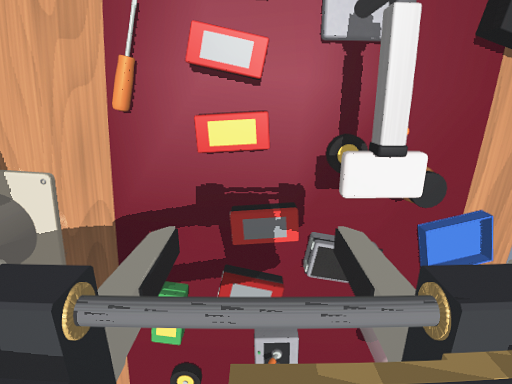

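View pics/sc15c.png

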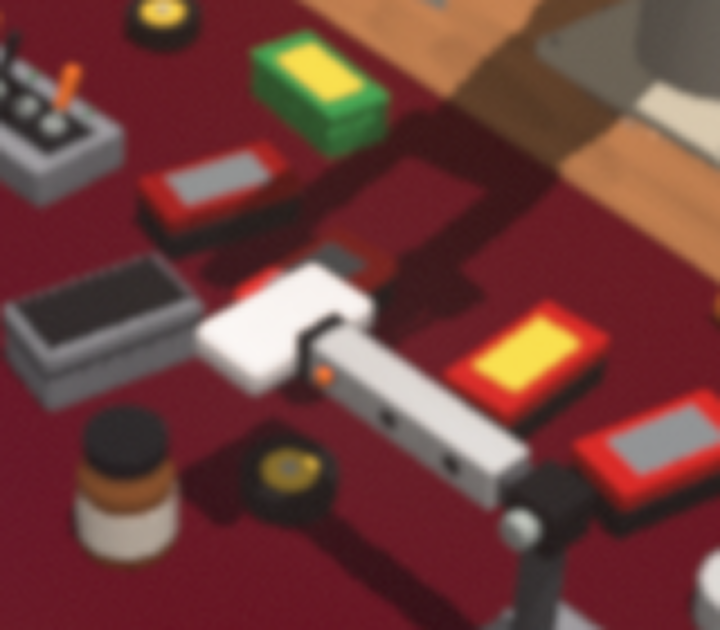

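View pics/sd15.png

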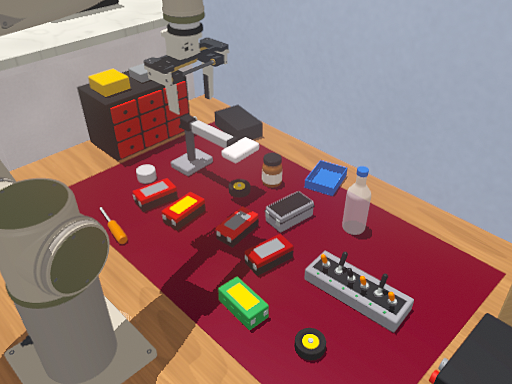

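Emit:
send_rows --series '[{"wx": 0,"wy": 0,"wz": 0.11,"dx": 0.75,"dy": -1.45,"dz": 0,"fingers": 0},{"wx": 0,"wy": 0,"wz": 0.11,"dx": 0.75,"dy": -1.45,"dz": 0,"fingers": 0},{"wx": 0,"wy": 0,"wz": 0.11,"dx": 0.75,"dy": -1.45,"dz": 0,"fingers": 0},{"wx": 0,"wy": 0,"wz": 0.11,"dx": 0.75,"dy": -1.45,"dz": 0,"fingers": 0},{"wx": 0,"wy": 0,"wz": 0.11,"dx": 0.75,"dy": -1.45,"dz": 0,"fingers": 0},{"wx": 0,"wy": 0,"wz": 0.11,"dx": 0.75,"dy": -1.45,"dz": 0,"fingers": 0},{"wx": 0,"wy": 0,"wz": 0.11,"dx": 0.75,"dy": -1.45,"dz": 0,"fingers": 0},{"wx": 0,"wy": 0,"wz": 0.11,"dx": 0.75,"dy": -1.45,"dz": 0,"fingers": 0},{"wx": 0,"wy": 0,"wz": 0.11,"dx": 0.75,"dy": -1.45,"dz": 0,"fingers": 0},{"wx": 0,"wy": 0,"wz": 0.11,"dx": 0.75,"dy": -1.45,"dz": 0,"fingers": 0},{"wx": 0,"wy": 0,"wz": 0.11,"dx": 0.75,"dy": -1.45,"dz": 0,"fingers": 0},{"wx": 0,"wy": 0,"wz": 0.11,"dx": 0.75,"dy": -1.45,"dz": 0,"fingers": 0},{"wx": 0,"wy": 0,"wz": 0.06,"dx": 0.75,"dy": -1.45,"dz": 0,"fingers": 0},{"wx": 0,"wy": 0,"wz": 0,"dx": 0,"dy": 0,"dz": 0,"fingers": 0},{"wx": 0,"wy": 0,"wz": 0,"dx": 0,"dy": 0,"dz": 0,"fingers": 0}]' --newtons 25

```text
t: 21.32
tool_pos: [0.5641, -0.0189, 0.3214]
orientation: [-0.069, -3.119, 0.007]
force: [-0.3, -0.5, -0.1]
opening: 0.0932
```

```bash
python3 -c "
from h import *
show();s,im=snap('wrist','w16'); import pickle; pickle.dump(s,open('w16.pkl','wb'))"
```

```text
t 21.32 pos [ 0.5641 -0.0189  0.3214] yaw(y) 1.5268 tilt z [-0.022 -0.004 -1.   ] q6 -1.65 F [-0.3 -0.5 -0.1] open 0.0932
```

View pics/w16.png

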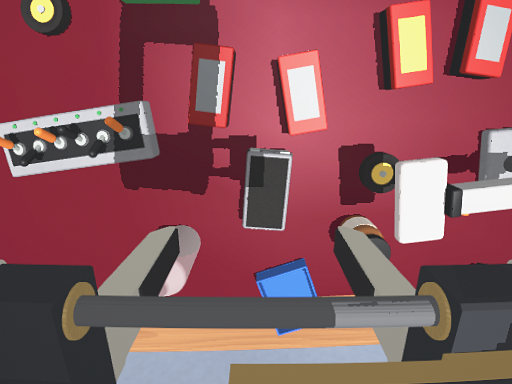

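```bash
python3 -c "
from h import *
crop('w16','w16a',180,40,340,240,4) 
crop('w16','w16b',370,0,512,90,5)"
```

```text
(no output)
```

View pics/w16a.png

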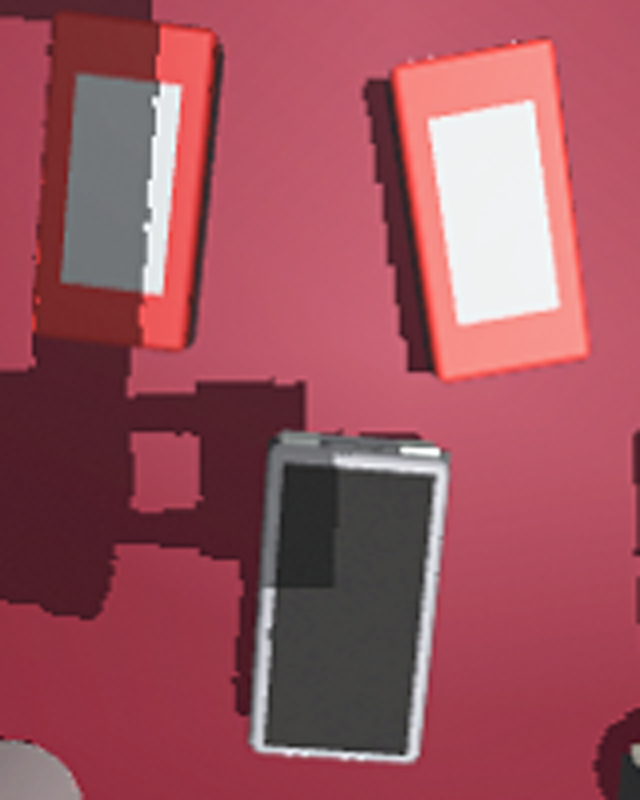

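View pics/w16b.png

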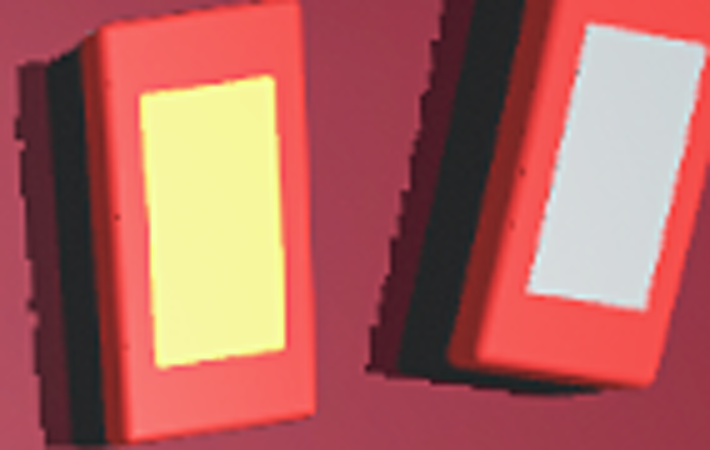

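Run:
```python
from h import *
import pickle
s=pickle.load(open('w16.pkl','rb'));W=cam('wrist',s)
def f(n,c,sc,o,L,Wd,z,g):
    c=np.array(c,float)/sc+o; r,e=fitrect(W,c,L,Wd,z,g)
    P=np.array([onz(W,p,z) for p in c]); print(n,r.round(4),'err px %.1f'%e,'L',np.linalg.norm(P[0]-P[3]).round(4),np.linalg.norm(P[1]-P[2]).round(4),'W',np.linalg.norm(P[0]-P[1]).round(4),np.linalg.norm(P[2]-P[3]).round(4))
f('base',[(408,755),(263,745),(285,460),(437,472)],4,[180,40],.11,.056,.051,[.6,0,0])
f('baserim',[(412,760),(252,750),(270,440),(447,455)],4,[180,40],.12,.066,.05,[.6,0,0])
f('B',[(588,353),(440,380),(395,68),(552,42)],4,[180,40],.11,.056,.042,[.47,.04,0])
f('D',[(188,348),(38,332),(55,12),(215,30)],4,[180,40],.11,.056,.042,[.45,-.08,0])
f('Y',[(314,413),(128,440),(103,28),(298,3)],5,[370,0],.11,.056,.042,[.42,.17,0])
f('Alabel',[(648,310),(528,293),(587,25),(705,45)],5,[370,0],.075,.034,.042,[.4,.3,0])
S=cam('scene');D=cam('side')
print('lamp corners',[onz(W,p,.165).round(3) for p in [(398,162),(447,158),(443,240),(397,243)]])
```

```text
base [ 0.6141 -0.0058 -0.1209] err px 0.4 L 0.1102 0.1105 W 0.0559 0.055
baserim [ 0.6121 -0.0068 -0.1189] err px 1.3 L 0.1188 0.1199 W 0.0619 0.0639
B [0.4743 0.0508 0.1263] err px 1.5 L 0.106 0.1072 W 0.0539 0.0539
D [ 0.4584 -0.0782 -0.1521] err px 1.1 L 0.1071 0.1074 W 0.0541 0.0545
Y [0.415  0.2008 0.1168] err px 1.6 L 0.1066 0.107 W 0.0534 0.0532
Alabel [ 0.4016  0.3158 -0.1271] err px 2.2 L 0.0699 0.07 W 0.0367 0.0354
lamp corners [array([0.552, 0.135, 0.165]), array([0.55 , 0.189, 0.165]), array([0.647, 0.197, 0.165]), array([0.648, 0.142, 0.165])]
```

Emit:
send_rows --series '[{"wx": 0,"wy": -0.004,"wz": 0.028,"dx": -1.5,"dy": 1.15,"dz": -2.5,"fingers": 0},{"wx": 0,"wy": -0.004,"wz": 0.028,"dx": -1.5,"dy": 1.15,"dz": -3,"fingers": 0},{"wx": 0,"wy": -0.004,"wz": 0.028,"dx": -1.5,"dy": 1.15,"dz": -3,"fingers": 0},{"wx": 0,"wy": -0.004,"wz": 0.028,"dx": -1.5,"dy": 1.15,"dz": -3,"fingers": 0},{"wx": 0,"wy": -0.004,"wz": 0.028,"dx": -1.5,"dy": 1.15,"dz": -3,"fingers": 0},{"wx": 0,"wy": 0,"wz": 0.028,"dx": -1.5,"dy": 1.15,"dz": -2,"fingers": 0},{"wx": 0,"wy": 0,"wz": 0,"dx": 0,"dy": 0,"dz": 0,"fingers": 0},{"wx": 0,"wy": 0,"wz": 0,"dx": 0,"dy": 0,"dz": 0,"fingers": 0}]' --newtons 25

```text
t: 22.03
tool_pos: [0.4687, 0.0588, 0.149]
orientation: [0.194, -3.135, 0.005]
force: [0.1, -0.0, 0.8]
opening: 0.0932
```

```bash
python3 -c "
from h import *
show();snap('wrist','w17')"
```

```text
t 22.03 pos [0.4687 0.0588 0.149 ] yaw(y) 1.6945 tilt z [ 0.    -0.003 -1.   ] q6 -1.68 F [ 0.1 -0.   0.8] open 0.0932
```

View pics/w17.png

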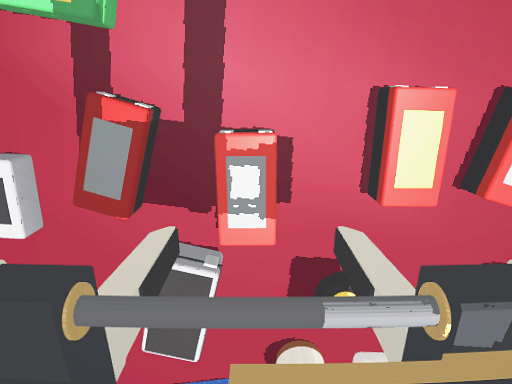

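```bash
cat >> h.py <<'E'
def fitc(n,W,c,L,Wd,z,g):
    c=np.array(c,float); r,e=fitrect(W,c,L,Wd,z,g)
    P=np.array([onz(W,p,z) for p in c]); print(n,r.round(4),'err px %.1f'%e,'L',np.linalg.norm(P[0]-P[3]).round(4),np.linalg.norm(P[1]-P[2]).round(4),'W',np.linalg.norm(P[0]-P[1]).round(4),np.linalg.norm(P[2]-P[3]).round(4)); return r
E
python3 - <<'E'
from h import *
W=cam('wrist',robot.read_state())
fitc('B',W,[(276,243.5),(219,244),(216.5,137),(274.5,135)],.11,.056,.042,[.47,.05,.1])
crop('w17','w17c',190,110,300,260,4)
E
```

```text
B [0.4741 0.0508 0.1346] err px 2.9 L 0.1059 0.1048 W 0.0562 0.0514
```

View pics/w17c.png

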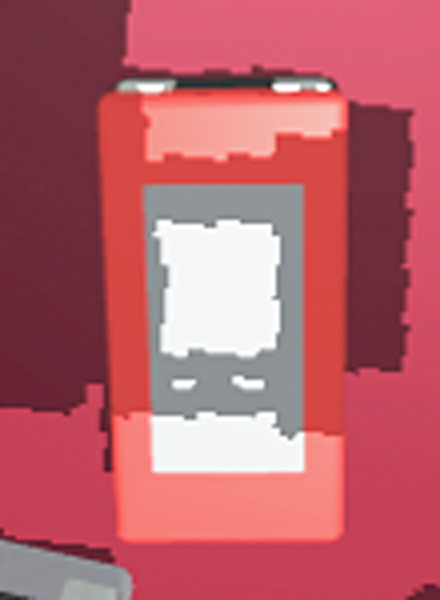

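Run:
```python
from h import *
W=cam('wrist',robot.read_state())
o=np.array([190,110])
fitc('B',W,np.array([(343,540),(118,540),(100,93),(347,95)])/4+o,.108,.054,.042,[.47,.05,.1])
fitc('Blabel',W,np.array([(305,471),(151,471),(143,184),(303,184)])/4+o,.07,.035,.042,[.47,.05,.1])
```

```text
B [0.473  0.0509 0.1272] err px 0.9 L 0.1086 0.1092 W 0.0555 0.0546
Blabel [0.4739 0.0507 0.1291] err px 1.2 L 0.0702 0.0702 W 0.0373 0.0361
```

Emit:
send_rows --series '[{"wx": 0,"wy": 0,"wz": 0,"dx": 0.25,"dy": -0.4,"dz": -1.5,"fingers": 0},{"wx": 0,"wy": 0,"wz": 0,"dx": 0.25,"dy": -0.4,"dz": -1.5,"fingers": 0},{"wx": 0,"wy": 0,"wz": 0,"dx": 0,"dy": 0,"dz": -1.5,"fingers": 0},{"wx": 0,"wy": 0,"wz": 0,"dx": 0,"dy": 0,"dz": -1.5,"fingers": 0},{"wx": 0,"wy": 0,"wz": 0,"dx": 0,"dy": 0,"dz": -1.5,"fingers": 0},{"wx": 0,"wy": 0,"wz": 0,"dx": 0,"dy": 0,"dz": -1.2,"fingers": 0},{"wx": 0,"wy": 0,"wz": 0,"dx": 0,"dy": 0,"dz": 0,"fingers": 0},{"wx": 0,"wy": 0,"wz": 0,"dx": 0,"dy": 0,"dz": 0,"fingers": 0}]' --newtons 25

```text
t: 22.75
tool_pos: [0.4913, 0.0489, 0.0753]
orientation: [-0.176, 3.111, -0.008]
force: [-0.4, -0.9, 0.1]
opening: 0.0929
```

```bash
python3 -c "
from h import *
show()"
```

```text
t 22.75 pos [0.4913 0.0489 0.0753] yaw(y) 1.6838 tilt z [ 0.026 -0.003 -1.   ] q6 -1.68 F [-0.4 -0.9  0.1] open 0.0929
```

Emit:
send_rows --series '[{"wx": 0,"wy": 0.009,"wz": 0.005,"dx": -0.6,"dy": 0.07,"dz": 0,"fingers": 0},{"wx": 0,"wy": 0.009,"wz": 0.005,"dx": -0.6,"dy": 0.07,"dz": 0,"fingers": 0},{"wx": 0,"wy": 0.008,"wz": 0.004,"dx": -0.5,"dy": 0.07,"dz": 0,"fingers": 0},{"wx": 0,"wy": 0,"wz": 0,"dx": 0,"dy": 0,"dz": 0,"fingers": 0},{"wx": 0,"wy": 0,"wz": 0,"dx": 0,"dy": 0,"dz": 0,"fingers": 0}]' --newtons 25

```text
t: 23.17
tool_pos: [0.4773, 0.0508, 0.0815]
orientation: [-0.199, 3.13, -0.006]
force: [-0.0, -0.1, 1.1]
opening: 0.093
```

```bash
python3 -c "
from h import *
show()"
```

```text
t 23.17 pos [0.4773 0.0508 0.0815] yaw(y) 1.6977 tilt z [ 0.006 -0.003 -1.   ] q6 -1.69 F [-0.  -0.1  1.1] open 0.0930
```

Emit:
send_rows --series '[{"wx": 0,"wy": 0.003,"wz": 0,"dx": -0.15,"dy": 0,"dz": -0.9,"fingers": 0},{"wx": 0,"wy": 0.003,"wz": 0,"dx": -0.15,"dy": 0,"dz": -0.9,"fingers": 0},{"wx": 0,"wy": 0,"wz": 0,"dx": 0,"dy": 0,"dz": -0.9,"fingers": 0},{"wx": 0,"wy": 0,"wz": 0,"dx": 0,"dy": 0,"dz": -0.9,"fingers": 0},{"wx": 0,"wy": 0,"wz": 0,"dx": 0,"dy": 0,"dz": -0.9,"fingers": 0},{"wx": 0,"wy": 0,"wz": 0,"dx": 0,"dy": 0,"dz": -0.9,"fingers": 0},{"wx": 0,"wy": 0,"wz": 0,"dx": 0,"dy": 0,"dz": -0.7,"fingers": 0},{"wx": 0,"wy": 0,"wz": 0,"dx": 0,"dy": 0,"dz": 0,"fingers": 0},{"wx": 0,"wy": 0,"wz": 0,"dx": 0,"dy": 0,"dz": 0,"fingers": 0}]' --newtons 25

```text
t: 23.92
tool_pos: [0.4719, 0.0509, 0.0121]
orientation: [0.199, -3.131, 0.005]
force: [-0.6, -0.4, -0.1]
opening: 0.0929
```

```bash
python3 -c "
from h import *
show()"
```

```text
t 23.92 pos [0.4719 0.0509 0.0121] yaw(y) 1.6977 tilt z [-0.004 -0.003 -1.   ] q6 -1.69 F [-0.6 -0.4 -0.1] open 0.0929
```

Emit:
send_rows --series '[{"wx": 0,"wy": 0,"wz": 0,"dx": 0.2,"dy": 0,"dz": -0.4,"fingers": 0},{"wx": 0,"wy": 0,"wz": 0,"dx": 0,"dy": 0,"dz": 0,"fingers": 255},{"wx": 0,"wy": 0,"wz": 0,"dx": 0,"dy": 0,"dz": 0,"fingers": 255},{"wx": 0,"wy": 0,"wz": 0,"dx": 0,"dy": 0,"dz": 0,"fingers": 255},{"wx": 0,"wy": 0,"wz": 0,"dx": 0,"dy": 0,"dz": 0,"fingers": 255},{"wx": 0,"wy": 0,"wz": 0,"dx": 0,"dy": 0,"dz": 0,"fingers": 255},{"wx": 0,"wy": 0,"wz": 0,"dx": 0,"dy": 0,"dz": 0,"fingers": 255},{"wx": 0,"wy": 0,"wz": 0,"dx": 0,"dy": 0,"dz": 0,"fingers": 255},{"wx": 0,"wy": 0,"wz": 0,"dx": 0,"dy": 0,"dz": 0,"fingers": 255}]' --newtons 25

```text
t: 24.67
tool_pos: [0.4759, 0.0508, 0.0095]
orientation: [0.199, -3.135, 0.005]
force: [-0.3, -0.2, -2.1]
opening: 0.0557
```

```bash
python3 -c "
from h import *
show()"
```

```text
t 24.67 pos [0.4759 0.0508 0.0095] yaw(y) 1.6977 tilt z [-0.001 -0.003 -1.   ] q6 -1.69 F [-0.3 -0.2 -2.1] open 0.0557
```

Emit:
send_rows --series '[{"wx": 0,"wy": 0,"wz": 0,"dx": 0,"dy": 0,"dz": 1,"fingers": 255},{"wx": 0,"wy": 0,"wz": 0,"dx": 0,"dy": 0,"dz": 2.5,"fingers": 255},{"wx": 0,"wy": 0,"wz": 0,"dx": 0,"dy": 0,"dz": 3,"fingers": 255},{"wx": 0,"wy": 0,"wz": 0,"dx": 0,"dy": 0,"dz": 3,"fingers": 255},{"wx": 0,"wy": 0,"wz": 0,"dx": 0.5,"dy": -0.2,"dz": 3,"fingers": 255},{"wx": 0,"wy": 0,"wz": -0.04,"dx": 2,"dy": -0.8,"dz": 0,"fingers": 255},{"wx": 0,"wy": 0,"wz": -0.05,"dx": 2.3,"dy": -1,"dz": 0,"fingers": 255},{"wx": 0,"wy": 0,"wz": -0.05,"dx": 2.3,"dy": -1,"dz": 0,"fingers": 255},{"wx": 0,"wy": 0,"wz": -0.05,"dx": 2.3,"dy": -1,"dz": 0,"fingers": 255},{"wx": 0,"wy": 0,"wz": -0.05,"dx": 2.3,"dy": -1,"dz": 0,"fingers": 255},{"wx": 0,"wy": 0,"wz": 0,"dx": 1.5,"dy": -0.6,"dz": 0,"fingers": 255},{"wx": 0,"wy": 0,"wz": 0,"dx": 0,"dy": 0,"dz": 0,"fingers": 255},{"wx": 0,"wy": 0,"wz": 0,"dx": 0,"dy": 0,"dz": 0,"fingers": 255},{"wx": 0,"wy": 0,"wz": 0,"dx": 0,"dy": 0,"dz": 0,"fingers": 255}]' --newtons 25

```text
t: 25.83
tool_pos: [0.6079, -0.0073, 0.1479]
orientation: [-0.193, -3.132, 0.001]
force: [-0.8, 0.3, -1.1]
opening: 0.0558
```

```bash
python3 -c "
from h import *
show();snap('wrist','w18')"
```

```text
t 25.83 pos [ 0.6079 -0.0073  0.1479] yaw(y) 1.4476 tilt z [-0.004 -0.001 -1.   ] q6 -1.54 F [-0.8  0.3 -1.1] open 0.0558
```

View pics/w18.png

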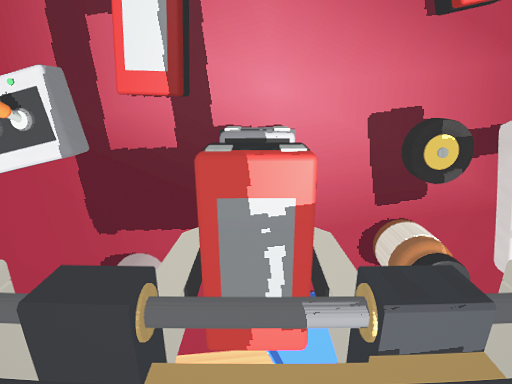

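Emit:
send_rows --series '[{"wx": 0,"wy": 0,"wz": 0,"dx": 0.4,"dy": 0.05,"dz": -0.5,"fingers": 255},{"wx": 0,"wy": 0,"wz": 0,"dx": 0.4,"dy": 0.05,"dz": -0.9,"fingers": 255},{"wx": 0,"wy": 0,"wz": 0,"dx": 0,"dy": 0,"dz": -0.9,"fingers": 255},{"wx": 0,"wy": 0,"wz": 0,"dx": 0,"dy": 0,"dz": -0.9,"fingers": 255},{"wx": 0,"wy": 0,"wz": 0,"dx": 0,"dy": 0,"dz": -0.9,"fingers": 255},{"wx": 0,"wy": 0,"wz": 0,"dx": 0,"dy": 0,"dz": -0.9,"fingers": 255},{"wx": 0,"wy": 0,"wz": 0,"dx": 0,"dy": 0,"dz": -0.9,"fingers": 255},{"wx": 0,"wy": 0,"wz": 0,"dx": 0,"dy": 0,"dz": 0,"fingers": 255},{"wx": 0,"wy": 0,"wz": 0,"dx": 0,"dy": 0,"dz": 0,"fingers": 255}]' --newtons 25

```text
t: 26.63
tool_pos: [0.6116, -0.0037, 0.0803]
orientation: [-0.188, -3.127, 0.0]
force: [-0.4, 0.6, -1.3]
opening: 0.0558
```

```bash
python3 -c "
from h import *
show()"
```

```text
t 26.63 pos [ 0.6116 -0.0037  0.0803] yaw(y) 1.4507 tilt z [-0.009  0.    -1.   ] q6 -1.54 F [-0.4  0.6 -1.3] open 0.0558
```

Emit:
send_rows --series '[{"wx": 0,"wy": -0.005,"wz": 0,"dx": 0.25,"dy": -0.12,"dz": -0.5,"fingers": 255},{"wx": 0,"wy": -0.004,"wz": 0,"dx": 0.2,"dy": -0.12,"dz": -0.6,"fingers": 255},{"wx": 0,"wy": 0,"wz": 0,"dx": 0,"dy": 0,"dz": -0.3,"fingers": 255},{"wx": 0,"wy": 0,"wz": 0,"dx": 0,"dy": 0,"dz": 0,"fingers": 255}]' --newtons 25

```text
t: 26.97
tool_pos: [0.6172, -0.0066, 0.0657]
orientation: [0.189, 3.134, 0.0]
force: [0.2, -0.1, -2.0]
opening: 0.056
```

```bash
python3 -c "
from h import *
show()"
```

```text
t 26.97 pos [ 0.6172 -0.0066  0.0657] yaw(y) 1.4506 tilt z [ 0.002  0.    -1.   ] q6 -1.54 F [ 0.2 -0.1 -2. ] open 0.0560
```

Emit:
send_rows --series '[{"wx": 0,"wy": 0,"wz": 0,"dx": -0.1,"dy": 0.03,"dz": -0.25,"fingers": 255},{"wx": 0,"wy": 0,"wz": 0,"dx": 0,"dy": 0,"dz": -0.2,"fingers": 255},{"wx": 0,"wy": 0,"wz": 0,"dx": 0,"dy": 0,"dz": 0,"fingers": 255}]' --newtons 25

```text
t: 27.22
tool_pos: [0.6166, -0.0065, 0.0613]
orientation: [0.189, 3.133, 0.0]
force: [-0.4, 1.0, -1.9]
opening: 0.0562
```

```bash
python3 -c "
from h import *
show()"
```

```text
t 27.22 pos [ 0.6166 -0.0065  0.0613] yaw(y) 1.4504 tilt z [ 0.003 -0.    -1.   ] q6 -1.54 F [-0.4  1.  -1.9] open 0.0562
```

Emit:
send_rows --series '[{"wx": 0,"wy": 0,"wz": 0,"dx": 0,"dy": 0,"dz": -0.15,"fingers": 255},{"wx": 0,"wy": 0,"wz": 0,"dx": 0,"dy": 0,"dz": -0.1,"fingers": 255}]' --newtons 25

```text
t: 27.38
tool_pos: [0.6171, -0.0065, 0.0596]
orientation: [0.189, 3.132, 0.0]
force: [-1.8, -0.2, 4.1]
opening: 0.0559
```

```bash
python3 -c "
from h import *
show()"
```

```text
t 27.38 pos [ 0.6171 -0.0065  0.0596] yaw(y) 1.4504 tilt z [ 0.004 -0.    -1.   ] q6 -1.54 F [-1.8 -0.2  4.1] open 0.0559
```

Emit:
send_rows --series '[{"wx": 0,"wy": 0,"wz": 0,"dx": 0,"dy": 0,"dz": 0,"fingers": 0},{"wx": 0,"wy": 0,"wz": 0,"dx": 0,"dy": 0,"dz": 0,"fingers": 0},{"wx": 0,"wy": 0,"wz": 0,"dx": 0,"dy": 0,"dz": 0,"fingers": 0},{"wx": 0,"wy": 0,"wz": 0,"dx": 0,"dy": 0,"dz": 0,"fingers": 0},{"wx": 0,"wy": 0,"wz": 0,"dx": 0,"dy": 0,"dz": 0,"fingers": 0},{"wx": 0,"wy": 0,"wz": 0,"dx": 0,"dy": 0,"dz": 1,"fingers": 0},{"wx": 0,"wy": 0,"wz": 0,"dx": 0,"dy": 0,"dz": 2.5,"fingers": 0},{"wx": 0,"wy": 0,"wz": 0,"dx": 0,"dy": 0,"dz": 3.5,"fingers": 0},{"wx": 0,"wy": 0,"wz": 0,"dx": 0,"dy": 0,"dz": 3.5,"fingers": 0},{"wx": 0,"wy": 0,"wz": 0,"dx": -0.5,"dy": -0.3,"dz": 2.5,"fingers": 0},{"wx": 0,"wy": 0,"wz": 0,"dx": -1.3,"dy": -0.8,"dz": 0.8,"fingers": 0},{"wx": 0,"wy": 0,"wz": 0,"dx": -1.3,"dy": -0.8,"dz": 0,"fingers": 0},{"wx": 0,"wy": 0,"wz": 0,"dx": -1.3,"dy": -0.8,"dz": 0,"fingers": 0},{"wx": 0,"wy": 0,"wz": 0,"dx": -1,"dy": -0.6,"dz": 0,"fingers": 0},{"wx": 0,"wy": 0,"wz": 0,"dx": 0,"dy": 0,"dz": 0,"fingers": 0},{"wx": 0,"wy": 0,"wz": 0,"dx": 0,"dy": 0,"dz": 0,"fingers": 0},{"wx": 0,"wy": 0,"wz": 0,"dx": 0,"dy": 0,"dz": 0,"fingers": 0}]' --newtons 25

```text
t: 28.8
tool_pos: [0.5622, -0.0401, 0.216]
orientation: [0.187, 3.12, -0.001]
force: [-0.3, -0.9, -0.4]
opening: 0.0925
```

```bash
python3 -c "
from h import *
show();snap('wrist','w19')"
```

```text
t 28.80 pos [ 0.5622 -0.0401  0.216 ] yaw(y) 1.4512 tilt z [ 0.016 -0.002 -1.   ] q6 -1.61 F [-0.3 -0.9 -0.4] open 0.0925
```

View pics/w19.png

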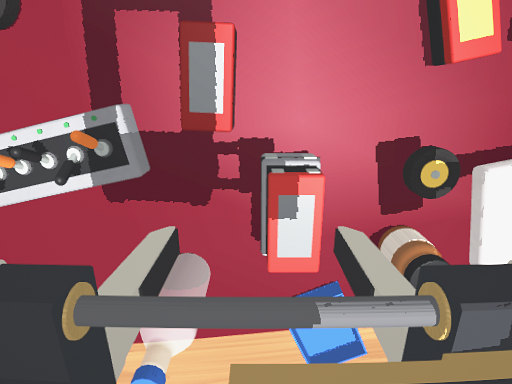

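Run:
```python
from h import *
crop('w19','w19a',250,140,340,280,5)
crop('w19','w19b',165,10,255,140,5)
```

```text
(no output)
```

View pics/w19a.png

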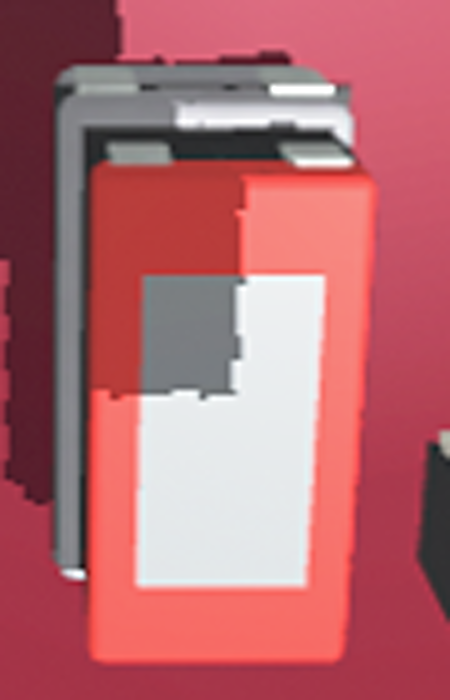

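View pics/w19b.png

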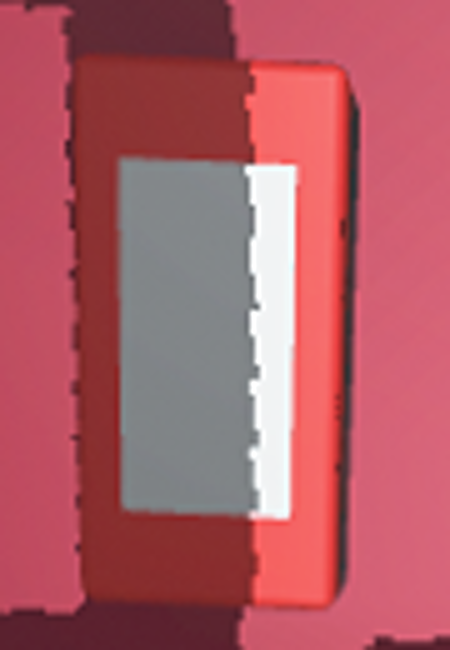

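Run:
```python
from h import *
W=cam('wrist',robot.read_state())
a=np.array([250,140]);b=np.array([165,10])
fitc('placed',W,np.array([(346,662),(90,660),(93,172),(373,182)])/5+a,.108,.054,.092,[.61,0,-.1])
fitc('placed label',W,np.array([(306,586),(135,587),(143,275),(325,276)])/5+a,.07,.036,.092,[.61,0,-.1])
fitc('D',W,np.array([(338,607),(85,600),(75,58),(348,70)])/5+b,.108,.054,.042,[.46,-.08,-.1])
fitc('Dlabel',W,np.array([(290,518),(121,511),(119,158),(297,166)])/5+b,.07,.036,.042,[.46,-.08,-.1])
print('base rim left edge',[onz(W,np.array(p)/5+a,.05).round(4) for p in [(62,110),(57,575),(352,130)]])
def cor(x,y,yw,L,w,z):
    R_=np.array([[np.cos(yw),-np.sin(yw)],[np.sin(yw),np.cos(yw)]]); q=np.array([[L,w],[L,-w],[-L,-w],[-L,w]])/2@R_.T+[x,y]; return np.c_[q,np.full(4,z)]
print('predicted rim px(crop)',((proj(W,cor(.6141,-.0058,-.121,.12,.066,.05))-a)*5).round(0))
print('pred placed if centred',((proj(W,cor(.6141,-.0058,-.121,.11,.056,.092))-a)*5).round(0))
```

```text
placed [ 0.6146 -0.0052 -0.1151] err px 1.4 L 0.1083 0.1095 W 0.0559 0.0549
placed label [ 0.6157 -0.0049 -0.1194] err px 0.3 L 0.07 0.0703 W 0.0366 0.0363
D [ 0.4591 -0.0786 -0.1622] err px 0.7 L 0.1074 0.1085 W 0.0556 0.0549
Dlabel [ 0.4587 -0.0794 -0.1697] err px 0.3 L 0.0704 0.0706 W 0.0365 0.0363
base rim left edge [array([ 0.5527, -0.0313,  0.05  ]), array([ 0.6674, -0.0456,  0.05  ]), array([0.5648, 0.0321, 0.05  ])]
predicted rim px(crop) [[327. 583.]
 [ 57. 583.]
 [ 61. 100.]
 [360. 101.]]
pred placed if centred [[340. 661.]
 [ 83. 661.]
 [ 90. 171.]
 [377. 172.]]
```

Emit:
send_rows --series '[{"wx": 0,"wy": 0.004,"wz": -0.012,"dx": -1.1,"dy": -0.4,"dz": -0.8,"fingers": 0},{"wx": 0,"wy": 0.004,"wz": -0.012,"dx": -1.4,"dy": -0.5,"dz": -1.2,"fingers": 0},{"wx": 0,"wy": 0.004,"wz": -0.012,"dx": -1.4,"dy": -0.5,"dz": -1.2,"fingers": 0},{"wx": 0,"wy": 0.004,"wz": -0.01,"dx": -1.4,"dy": -0.5,"dz": -1.2,"fingers": 0},{"wx": 0,"wy": 0,"wz": 0,"dx": -1.4,"dy": -0.5,"dz": -1.2,"fingers": 0},{"wx": 0,"wy": 0,"wz": 0,"dx": -1.4,"dy": -0.5,"dz": -1.2,"fingers": 0},{"wx": 0,"wy": 0,"wz": 0,"dx": -1.2,"dy": -0.5,"dz": -1.2,"fingers": 0},{"wx": 0,"wy": 0,"wz": 0,"dx": -0.8,"dy": -0.3,"dz": -0.8,"fingers": 0},{"wx": 0,"wy": 0,"wz": 0,"dx": 0,"dy": 0,"dz": 0,"fingers": 0},{"wx": 0,"wy": 0,"wz": 0,"dx": 0,"dy": 0,"dz": 0,"fingers": 0},{"wx": 0,"wy": 0,"wz": 0,"dx": 0,"dy": 0,"dz": 0,"fingers": 0},{"wx": 0,"wy": 0,"wz": 0,"dx": 0,"dy": 0,"dz": 0,"fingers": 0}]' --newtons 25

```text
t: 29.85
tool_pos: [0.4624, -0.0734, 0.124]
orientation: [-0.254, -3.129, -0.0]
force: [0.2, -0.1, -0.6]
opening: 0.093
```

```bash
python3 -c "
from h import *
show();snap('wrist','w20')"
```

```text
t 29.85 pos [ 0.4624 -0.0734  0.124 ] yaw(y) 1.4090 tilt z [-0.002  0.    -1.   ] q6 -1.68 F [ 0.2 -0.1 -0.6] open 0.0930
```

View pics/w20.png

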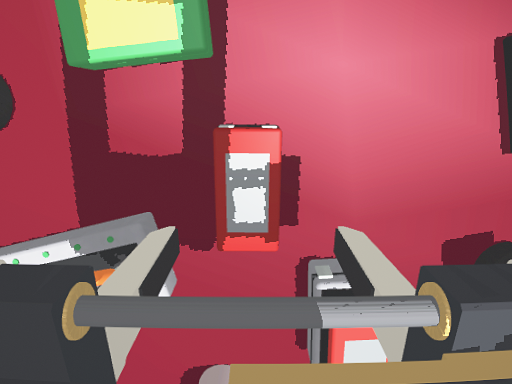

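Run:
```python
from h import *
W=cam('wrist',robot.read_state())
fitc('D',W,np.array([(278,249.5),(217.5,249.5),(215.5,128),(281.5,127)]),.109,.055,.042,[.46,-.08,-.1])
fitc('Dlabel',W,np.array([(268,233),(228,232),(226,153),(269.5,152.5)]),.07,.036,.042,[.46,-.08,-.1])
```

```text
D [ 0.4572 -0.0787 -0.1712] err px 1.6 L 0.1086 0.1079 W 0.0546 0.0528
Dlabel [ 0.4587 -0.0792 -0.1668] err px 1.0 L 0.0718 0.0704 W 0.0354 0.0356
```

Emit:
send_rows --series '[{"wx": 0,"wy": 0,"wz": -0.005,"dx": -0.2,"dy": -0.35,"dz": -0.8,"fingers": 0},{"wx": 0,"wy": 0,"wz": 0,"dx": -0.2,"dy": -0.35,"dz": -1.1,"fingers": 0},{"wx": 0,"wy": 0,"wz": 0,"dx": 0,"dy": 0,"dz": -1.1,"fingers": 0},{"wx": 0,"wy": 0,"wz": 0,"dx": 0,"dy": 0,"dz": -1.1,"fingers": 0},{"wx": 0,"wy": 0,"wz": 0,"dx": 0,"dy": 0,"dz": -1.1,"fingers": 0},{"wx": 0,"wy": 0,"wz": 0,"dx": 0,"dy": 0,"dz": 0,"fingers": 0},{"wx": 0,"wy": 0,"wz": 0,"dx": 0,"dy": 0,"dz": 0,"fingers": 0},{"wx": 0,"wy": 0,"wz": 0,"dx": 0,"dy": 0,"dz": 0,"fingers": 0}]' --newtons 25

```text
t: 30.57
tool_pos: [0.4587, -0.0811, 0.0664]
orientation: [-0.262, -3.129, -0.001]
force: [-0.9, -0.0, -0.5]
opening: 0.0931
```

```bash
python3 -c "
from h import *
show()"
```

```text
t 30.57 pos [ 0.4587 -0.0811  0.0664] yaw(y) 1.4039 tilt z [-0.002  0.    -1.   ] q6 -1.69 F [-0.9 -0.  -0.5] open 0.0931
```

Emit:
send_rows --series '[{"wx": 0,"wy": 0,"wz": 0,"dx": 0,"dy": 0,"dz": -0.9,"fingers": 0},{"wx": 0,"wy": 0,"wz": 0,"dx": 0,"dy": 0,"dz": -0.9,"fingers": 0},{"wx": 0,"wy": 0,"wz": 0,"dx": 0,"dy": 0,"dz": -0.9,"fingers": 0},{"wx": 0,"wy": 0,"wz": 0,"dx": 0,"dy": 0,"dz": -0.9,"fingers": 0},{"wx": 0,"wy": 0,"wz": 0,"dx": 0,"dy": 0,"dz": -0.9,"fingers": 0},{"wx": 0,"wy": 0,"wz": 0,"dx": 0,"dy": 0,"dz": -0.9,"fingers": 0},{"wx": 0,"wy": 0,"wz": 0,"dx": 0,"dy": 0,"dz": 0,"fingers": 0},{"wx": 0,"wy": 0,"wz": 0,"dx": 0,"dy": 0,"dz": 0,"fingers": 0}]' --newtons 25

```text
t: 31.23
tool_pos: [0.459, -0.0811, 0.0071]
orientation: [-0.262, -3.13, -0.0]
force: [0.6, -0.3, 0.6]
opening: 0.0931
```

```bash
python3 -c "
from h import *
show()"
```

```text
t 31.23 pos [ 0.459  -0.0811  0.0071] yaw(y) 1.4040 tilt z [-0.  0. -1.] q6 -1.69 F [ 0.6 -0.3  0.6] open 0.0931
```

Emit:
send_rows --series '[{"wx": 0,"wy": 0,"wz": 0,"dx": 0,"dy": 0,"dz": 0.1,"fingers": 255},{"wx": 0,"wy": 0,"wz": 0,"dx": 0,"dy": 0,"dz": 0,"fingers": 255},{"wx": 0,"wy": 0,"wz": 0,"dx": 0,"dy": 0,"dz": 0,"fingers": 255},{"wx": 0,"wy": 0,"wz": 0,"dx": 0,"dy": 0,"dz": 0,"fingers": 255},{"wx": 0,"wy": 0,"wz": 0,"dx": 0,"dy": 0,"dz": 0,"fingers": 255},{"wx": 0,"wy": 0,"wz": 0,"dx": 0,"dy": 0,"dz": 0,"fingers": 255},{"wx": 0,"wy": 0,"wz": 0,"dx": 0,"dy": 0,"dz": 0,"fingers": 255},{"wx": 0,"wy": 0,"wz": 0,"dx": 0,"dy": 0,"dz": 0,"fingers": 255}]' --newtons 25

```text
t: 31.9
tool_pos: [0.4602, -0.0814, 0.0097]
orientation: [0.262, 3.129, -0.001]
force: [0.3, 0.4, -1.5]
opening: 0.0561
```

```bash
python3 -c "
from h import *
show()"
```

```text
t 31.90 pos [ 0.4602 -0.0814  0.0097] yaw(y) 1.4040 tilt z [ 0.002 -0.001 -1.   ] q6 -1.69 F [ 0.3  0.4 -1.5] open 0.0561
```

Emit:
send_rows --series '[{"wx": 0,"wy": 0,"wz": 0,"dx": 0,"dy": 0,"dz": 1,"fingers": 255},{"wx": 0,"wy": 0,"wz": 0,"dx": 0,"dy": 0,"dz": 2.5,"fingers": 255},{"wx": 0,"wy": 0,"wz": 0,"dx": 0,"dy": 0,"dz": 3,"fingers": 255},{"wx": 0,"wy": 0,"wz": 0,"dx": 0,"dy": 0,"dz": 3,"fingers": 255},{"wx": 0,"wy": 0,"wz": 0,"dx": 0,"dy": 0,"dz": 3,"fingers": 255},{"wx": 0,"wy": 0,"wz": 0,"dx": 0.5,"dy": 0.2,"dz": 2,"fingers": 255},{"wx": 0,"wy": 0,"wz": 0.01,"dx": 1.5,"dy": 0.7,"dz": 0,"fingers": 255},{"wx": 0,"wy": 0,"wz": 0.012,"dx": 1.8,"dy": 0.85,"dz": 0,"fingers": 255},{"wx": 0,"wy": 0,"wz": 0.012,"dx": 1.8,"dy": 0.85,"dz": 0,"fingers": 255},{"wx": 0,"wy": 0,"wz": 0.012,"dx": 1.8,"dy": 0.85,"dz": 0,"fingers": 255},{"wx": 0,"wy": 0,"wz": 0,"dx": 1.8,"dy": 0.85,"dz": 0,"fingers": 255},{"wx": 0,"wy": 0,"wz": 0,"dx": 1.8,"dy": 0.85,"dz": 0,"fingers": 255},{"wx": 0,"wy": 0,"wz": 0,"dx": 1.8,"dy": 0.85,"dz": 0,"fingers": 255},{"wx": 0,"wy": 0,"wz": 0,"dx": 1.5,"dy": 0.75,"dz": 0,"fingers": 255},{"wx": 0,"wy": 0,"wz": 0,"dx": 0.8,"dy": 0.4,"dz": 0,"fingers": 255},{"wx": 0,"wy": 0,"wz": 0,"dx": 0,"dy": 0,"dz": 0,"fingers": 255},{"wx": 0,"wy": 0,"wz": 0,"dx": 0,"dy": 0,"dz": 0,"fingers": 255},{"wx": 0,"wy": 0,"wz": 0,"dx": 0,"dy": 0,"dz": 0,"fingers": 255}]' --newtons 25

```text
t: 33.4
tool_pos: [0.6093, -0.0044, 0.1685]
orientation: [-0.187, -3.129, -0.0]
force: [-0.4, -0.4, -3.7]
opening: 0.0563
```

```bash
python3 -c "
from h import *
show()"
```

```text
t 33.40 pos [ 0.6093 -0.0044  0.1685] yaw(y) 1.4513 tilt z [-0.007  0.001 -1.   ] q6 -1.54 F [-0.4 -0.4 -3.7] open 0.0563
```

Emit:
send_rows --series '[{"wx": 0,"wy": -0.004,"wz": 0,"dx": 0.35,"dy": -0.1,"dz": -0.5,"fingers": 255},{"wx": 0,"wy": -0.003,"wz": 0,"dx": 0.35,"dy": -0.1,"dz": -0.9,"fingers": 255},{"wx": 0,"wy": 0,"wz": 0,"dx": 0,"dy": 0,"dz": -0.9,"fingers": 255},{"wx": 0,"wy": 0,"wz": 0,"dx": 0,"dy": 0,"dz": -0.9,"fingers": 255},{"wx": 0,"wy": 0,"wz": 0,"dx": 0,"dy": 0,"dz": -0.9,"fingers": 255},{"wx": 0,"wy": 0,"wz": 0,"dx": 0,"dy": 0,"dz": -0.6,"fingers": 255},{"wx": 0,"wy": 0,"wz": 0,"dx": 0,"dy": 0,"dz": 0,"fingers": 255},{"wx": 0,"wy": 0,"wz": 0,"dx": 0,"dy": 0,"dz": 0,"fingers": 255}]' --newtons 25

```text
t: 34.07
tool_pos: [0.6129, -0.0084, 0.1147]
orientation: [-0.191, -3.133, -0.0]
force: [0.7, 0.1, -2.4]
opening: 0.0558
```

```bash
python3 -c "
from h import *
show()"
```

```text
t 34.07 pos [ 0.6129 -0.0084  0.1147] yaw(y) 1.4488 tilt z [-0.003  0.    -1.   ] q6 -1.55 F [ 0.7  0.1 -2.4] open 0.0558
```

Emit:
send_rows --series '[{"wx": 0,"wy": -0.003,"wz": 0.001,"dx": 0.2,"dy": 0.1,"dz": -0.3,"fingers": 255},{"wx": 0,"wy": 0,"wz": 0,"dx": 0.15,"dy": 0.08,"dz": -0.4,"fingers": 255},{"wx": 0,"wy": 0,"wz": 0,"dx": 0,"dy": 0,"dz": -0.2,"fingers": 255},{"wx": 0,"wy": 0,"wz": 0,"dx": 0,"dy": 0,"dz": 0,"fingers": 255},{"wx": 0,"wy": 0,"wz": 0,"dx": 0,"dy": 0,"dz": 0,"fingers": 255}]' --newtons 25

```text
t: 34.48
tool_pos: [0.6175, -0.0063, 0.1056]
orientation: [0.189, 3.134, 0.001]
force: [-0.5, -0.5, -3.2]
opening: 0.0557
```

```bash
python3 -c "
from h import *
show()"
```

```text
t 34.48 pos [ 0.6175 -0.0063  0.1056] yaw(y) 1.4502 tilt z [ 0.002  0.    -1.   ] q6 -1.54 F [-0.5 -0.5 -3.2] open 0.0557
```

Emit:
send_rows --series '[{"wx": 0,"wy": 0,"wz": 0,"dx": -0.1,"dy": -0.03,"dz": -0.2,"fingers": 255},{"wx": 0,"wy": 0,"wz": 0,"dx": 0,"dy": 0,"dz": -0.15,"fingers": 255},{"wx": 0,"wy": 0,"wz": 0,"dx": 0,"dy": 0,"dz": -0.1,"fingers": 255}]' --newtons 25

```text
t: 34.73
tool_pos: [0.6171, -0.0066, 0.1018]
orientation: [0.189, 3.133, 0.001]
force: [1.2, 0.4, -0.4]
opening: 0.0558
```

```bash
python3 -c "
from h import *
show()"
```

```text
t 34.73 pos [ 0.6171 -0.0066  0.1018] yaw(y) 1.4504 tilt z [ 0.003  0.    -1.   ] q6 -1.54 F [ 1.2  0.4 -0.4] open 0.0558
```

Emit:
send_rows --series '[{"wx": 0,"wy": 0,"wz": 0,"dx": 0,"dy": 0,"dz": -0.1,"fingers": 255},{"wx": 0,"wy": 0,"wz": 0,"dx": 0,"dy": 0,"dz": 0,"fingers": 0},{"wx": 0,"wy": 0,"wz": 0,"dx": 0,"dy": 0,"dz": 0,"fingers": 0},{"wx": 0,"wy": 0,"wz": 0,"dx": 0,"dy": 0,"dz": 0,"fingers": 0},{"wx": 0,"wy": 0,"wz": 0,"dx": 0,"dy": 0,"dz": 0,"fingers": 0},{"wx": 0,"wy": 0,"wz": 0,"dx": 0,"dy": 0,"dz": 0,"fingers": 0},{"wx": 0,"wy": 0,"wz": 0,"dx": 0,"dy": 0,"dz": 1,"fingers": 0},{"wx": 0,"wy": 0,"wz": 0,"dx": 0,"dy": 0,"dz": 2,"fingers": 0},{"wx": 0,"wy": 0,"wz": 0,"dx": 0,"dy": 0,"dz": 3,"fingers": 0},{"wx": 0,"wy": 0,"wz": 0,"dx": 0,"dy": 0,"dz": 3,"fingers": 0},{"wx": 0,"wy": 0,"wz": 0,"dx": 0,"dy": 0,"dz": 3,"fingers": 0},{"wx": 0,"wy": 0,"wz": 0,"dx": -0.5,"dy": 0.3,"dz": 2,"fingers": 0},{"wx": 0,"wy": 0,"wz": 0,"dx": -1,"dy": 0.6,"dz": 0,"fingers": 0},{"wx": 0,"wy": 0,"wz": 0,"dx": -1,"dy": 0.8,"dz": 0,"fingers": 0},{"wx": 0,"wy": 0,"wz": 0,"dx": 0,"dy": 0,"dz": 0,"fingers": 0},{"wx": 0,"wy": 0,"wz": 0,"dx": 0,"dy": 0,"dz": 0,"fingers": 0}]' --newtons 25

```text
t: 36.07
tool_pos: [0.5917, 0.0103, 0.2576]
orientation: [0.189, 3.124, 0.0]
force: [-0.5, 0.0, 0.1]
opening: 0.0929
```

```bash
python3 -c "
from h import *
show();snap('wrist','w21');snap('side','sd21')
crop('w21','w21a',230,110,350,290,4.4)"
```

```text
t 36.07 pos [0.5917 0.0103 0.2576] yaw(y) 1.4497 tilt z [ 0.012 -0.001 -1.   ] q6 -1.52 F [-0.5  0.   0.1] open 0.0929
```

View pics/w21.png

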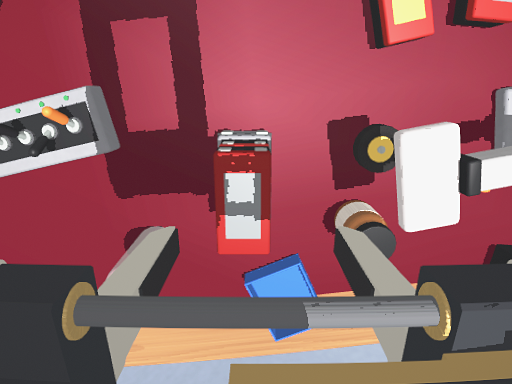

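View pics/w21a.png

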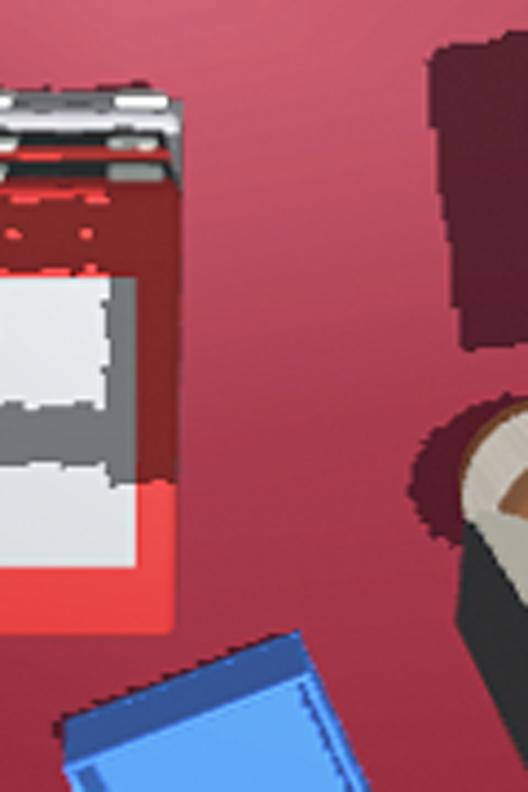

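```bash
python3 -c "
from h import *
import pickle; pickle.dump(robot.read_state(),open('w21.pkl','wb'))
crop('w21','w21a',200,120,290,265,5)"
```

```text
(no output)
```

View pics/w21a.png

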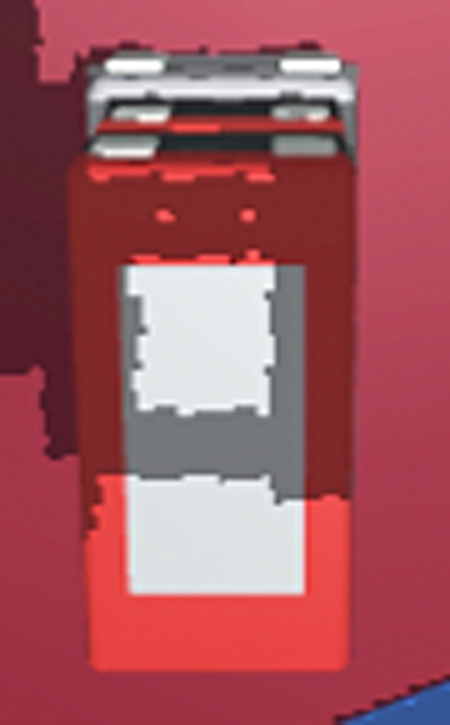

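Run:
```python
from h import *
W=cam('wrist',robot.read_state()); a=np.array([200,120])
fitc('top',W,np.array([(349,668),(91,669),(70,162),(357,155)])/5+a,.109,.055,.134,[.61,0,-.1])
fitc('label',W,np.array([(306,594),(129,593),(121,265),(306,265)])/5+a,.07,.036,.134,[.61,0,-.1])
fitc('A?',W,[(470,20),(460,20),(460,0),(470,0)],.109,.055,.042,[.4,.3,-.1])
```

```text
top [ 0.6138 -0.0047 -0.1194] err px 0.7 L 0.1093 0.1083 W 0.0546 0.0546
label [ 0.6153 -0.0052 -0.1237] err px 0.4 L 0.0705 0.0703 W 0.0368 0.0359
A? [0.4472 0.2726 0.4148] err px 49.4 L 0.0213 0.0212 W 0.0121 0.012
```

Emit:
send_rows --series '[{"wx": 0,"wy": 0.003,"wz": 0,"dx": -0.8,"dy": 1.5,"dz": 0,"fingers": 0},{"wx": 0,"wy": 0.003,"wz": 0,"dx": -1.1,"dy": 2.2,"dz": 0,"fingers": 0},{"wx": 0,"wy": 0.003,"wz": 0,"dx": -1.1,"dy": 2.3,"dz": 0,"fingers": 0},{"wx": 0,"wy": 0.003,"wz": 0,"dx": -1.1,"dy": 2.3,"dz": 0,"fingers": 0},{"wx": 0,"wy": 0,"wz": 0,"dx": -1.1,"dy": 2.3,"dz": 0,"fingers": 0},{"wx": 0,"wy": 0,"wz": 0,"dx": -1.1,"dy": 2.3,"dz": 0,"fingers": 0},{"wx": 0,"wy": 0,"wz": 0,"dx": -1.1,"dy": 2.3,"dz": 0,"fingers": 0},{"wx": 0,"wy": 0,"wz": 0,"dx": -1.1,"dy": 2.3,"dz": -0.5,"fingers": 0},{"wx": 0,"wy": 0,"wz": 0,"dx": -1.1,"dy": 2.3,"dz": -0.5,"fingers": 0},{"wx": 0,"wy": 0,"wz": 0,"dx": -1.1,"dy": 2.3,"dz": -1,"fingers": 0},{"wx": 0,"wy": 0,"wz": 0,"dx": -1.1,"dy": 2.3,"dz": -1,"fingers": 0},{"wx": 0,"wy": 0,"wz": 0,"dx": -1.1,"dy": 2.3,"dz": -1,"fingers": 0},{"wx": 0,"wy": 0,"wz": 0,"dx": -0.7,"dy": 1.5,"dz": 0,"fingers": 0},{"wx": 0,"wy": 0,"wz": 0,"dx": 0,"dy": 0,"dz": 0,"fingers": 0},{"wx": 0,"wy": 0,"wz": 0,"dx": 0,"dy": 0,"dz": 0,"fingers": 0},{"wx": 0,"wy": 0,"wz": 0,"dx": 0,"dy": 0,"dz": 0,"fingers": 0}]' --newtons 25

```text
t: 37.5
tool_pos: [0.441, 0.3047, 0.2034]
orientation: [-0.197, -3.112, 0.012]
force: [-0.0, 1.4, -0.9]
opening: 0.0928
```

```bash
python3 -c "
from h import *
show();snap('wrist','w22')"
```

```text
t 37.50 pos [0.441  0.3047 0.2034] yaw(y) 1.4446 tilt z [-0.024 -0.006 -1.   ] q6 -0.94 F [-0.   1.4 -0.9] open 0.0928
```

View pics/w22.png

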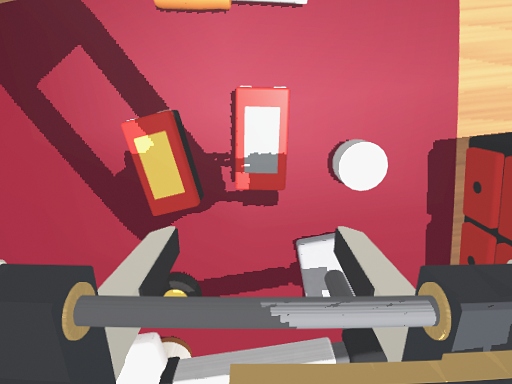

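```bash
python3 -c "
from h import *
crop('w22','w22a',110,75,300,225,4)"
```

```text
(no output)
```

View pics/w22a.png

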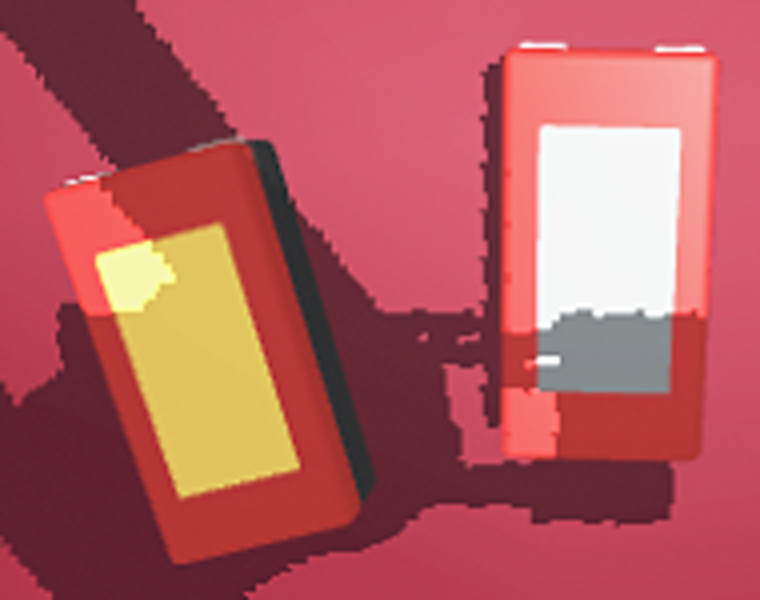

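Run:
```python
from h import *
W=cam('wrist',robot.read_state()); a=np.array([110,75])
fitc('A',W,np.array([(698,458),(502,458),(503,50),(717,56)])/4+a,.109,.055,.042,[.4,.31,-.1])
fitc('Alab',W,np.array([(670,393),(538,390),(539,126),(681,128)])/4+a,.07,.036,.042,[.4,.31,-.1])
fitc('Y',W,np.array([(357,522),(175,563),(45,190),(240,145)])/4+a,.109,.055,.042,[.41,.2,.1])
fitc('Ylab',W,np.array([(299,468),(181,497),(95,255),(222,223)])/4+a,.07,.036,.042,[.41,.2,.1])
```

```text
A [ 0.4016  0.314  -0.1466] err px 1.1 L 0.107 0.1087 W 0.0546 0.0549
Alab [ 0.4013  0.3146 -0.1451] err px 0.5 L 0.0705 0.0703 W 0.0363 0.0369
Y [0.4143 0.2017 0.1096] err px 1.3 L 0.1073 0.1088 W 0.055 0.0547
Ylab [0.4144 0.2001 0.1174] err px 0.3 L 0.07 0.0706 W 0.0354 0.0364
```

Emit:
send_rows --series '[{"wx": 0.003,"wy": -0.008,"wz": -0.007,"dx": -0.9,"dy": 0.2,"dz": -1,"fingers": 45},{"wx": 0.003,"wy": -0.008,"wz": -0.006,"dx": -1,"dy": 0.2,"dz": -1.3,"fingers": 45},{"wx": 0,"wy": -0.008,"wz": -0.006,"dx": -1,"dy": 0.2,"dz": -1.3,"fingers": 45},{"wx": 0,"wy": 0,"wz": 0,"dx": -0.8,"dy": 0.2,"dz": -1.3,"fingers": 45},{"wx": 0,"wy": 0,"wz": 0,"dx": 0,"dy": 0,"dz": -1.3,"fingers": 45},{"wx": 0,"wy": 0,"wz": 0,"dx": 0,"dy": 0,"dz": -1.3,"fingers": 45},{"wx": 0,"wy": 0,"wz": 0,"dx": 0,"dy": 0,"dz": -1.3,"fingers": 45},{"wx": 0,"wy": 0,"wz": 0,"dx": 0,"dy": 0,"dz": -1.3,"fingers": 45},{"wx": 0,"wy": 0,"wz": 0,"dx": 0,"dy": 0,"dz": -1,"fingers": 45},{"wx": 0,"wy": 0,"wz": 0,"dx": 0,"dy": 0,"dz": 0,"fingers": 45},{"wx": 0,"wy": 0,"wz": 0,"dx": 0,"dy": 0,"dz": 0,"fingers": 45},{"wx": 0,"wy": 0,"wz": 0,"dx": 0,"dy": 0,"dz": 0,"fingers": 45}]' --newtons 25

```text
t: 38.55
tool_pos: [0.4125, 0.3029, 0.0927]
orientation: [0.257, 3.121, 0.004]
force: [-0.4, -0.1, 0.4]
opening: 0.0765
```

```bash
python3 -c "
from h import *
show();snap('wrist','w23')"
```

```text
t 38.55 pos [0.4125 0.3029 0.0927] yaw(y) 1.4062 tilt z [ 0.01   0.001 -1.   ] q6 -0.87 F [-0.4 -0.1  0.4] open 0.0765
```

View pics/w23.png

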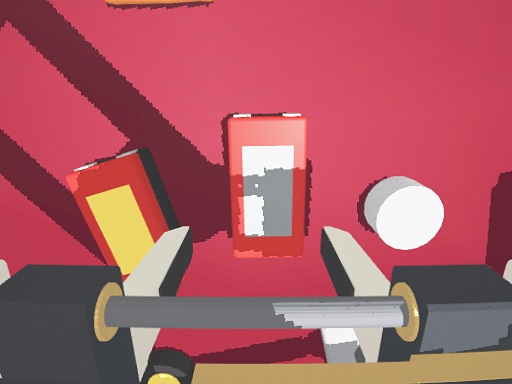

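Emit:
send_rows --series '[{"wx": 0,"wy": 0.004,"wz": 0.007,"dx": -0.4,"dy": 0.35,"dz": 0,"fingers": 45},{"wx": 0,"wy": 0.003,"wz": 0.006,"dx": -0.4,"dy": 0.35,"dz": 0,"fingers": 45},{"wx": 0,"wy": 0.003,"wz": 0.006,"dx": -0.3,"dy": 0.3,"dz": 0,"fingers": 45},{"wx": 0,"wy": 0,"wz": 0,"dx": 0,"dy": 0,"dz": -0.5,"fingers": 45},{"wx": 0,"wy": 0,"wz": 0,"dx": 0,"dy": 0,"dz": -0.9,"fingers": 45},{"wx": 0,"wy": 0,"wz": 0,"dx": 0,"dy": 0,"dz": -0.9,"fingers": 45},{"wx": 0,"wy": 0,"wz": 0,"dx": 0,"dy": 0,"dz": -0.5,"fingers": 45},{"wx": 0,"wy": 0,"wz": 0,"dx": 0,"dy": 0,"dz": 0,"fingers": 45},{"wx": 0,"wy": 0,"wz": 0,"dx": 0,"dy": 0,"dz": 0,"fingers": 45},{"wx": 0,"wy": 0,"wz": 0,"dx": 0,"dy": 0,"dz": 0,"fingers": 45}]' --newtons 25

```text
t: 39.43
tool_pos: [0.4013, 0.3152, 0.064]
orientation: [0.223, 3.131, 0.006]
force: [-0.0, -0.2, 0.1]
opening: 0.0768
```

```bash
python3 -c "
from h import *
show()"
```

```text
t 39.43 pos [0.4013 0.3152 0.064 ] yaw(y) 1.4285 tilt z [ 0.003  0.004 -1.   ] q6 -0.86 F [-0.  -0.2  0.1] open 0.0768
```

Emit:
send_rows --series '[{"wx": 0,"wy": 0.002,"wz": -0.003,"dx": 0,"dy": -0.1,"dz": -0.8,"fingers": 45},{"wx": 0,"wy": 0,"wz": 0,"dx": 0,"dy": -0.1,"dz": -0.9,"fingers": 45},{"wx": 0,"wy": 0,"wz": 0,"dx": 0,"dy": 0,"dz": -0.9,"fingers": 45},{"wx": 0,"wy": 0,"wz": 0,"dx": 0,"dy": 0,"dz": -0.9,"fingers": 45},{"wx": 0,"wy": 0,"wz": 0,"dx": 0,"dy": 0,"dz": -0.9,"fingers": 45},{"wx": 0,"wy": 0,"wz": 0,"dx": 0,"dy": 0,"dz": -0.8,"fingers": 45},{"wx": 0,"wy": 0,"wz": 0,"dx": 0,"dy": 0,"dz": 0,"fingers": 45},{"wx": 0,"wy": 0,"wz": 0,"dx": 0,"dy": 0,"dz": 0,"fingers": 45}]' --newtons 25

```text
t: 40.1
tool_pos: [0.4008, 0.3122, 0.0056]
orientation: [-0.23, -3.132, -0.005]
force: [-0.1, 0.1, 0.0]
opening: 0.0766
```

```bash
python3 -c "
from h import *
show()"
```

```text
t 40.10 pos [0.4008 0.3122 0.0056] yaw(y) 1.4244 tilt z [-0.001  0.003 -1.   ] q6 -0.87 F [-0.1  0.1  0. ] open 0.0766
```

Emit:
send_rows --series '[{"wx": 0,"wy": 0,"wz": 0,"dx": 0,"dy": 0.05,"dz": 0.2,"fingers": 45},{"wx": 0,"wy": 0,"wz": 0,"dx": 0,"dy": 0,"dz": 0,"fingers": 255},{"wx": 0,"wy": 0,"wz": 0,"dx": 0,"dy": 0,"dz": 0,"fingers": 255},{"wx": 0,"wy": 0,"wz": 0,"dx": 0,"dy": 0,"dz": 0,"fingers": 255},{"wx": 0,"wy": 0,"wz": 0,"dx": 0,"dy": 0,"dz": 0,"fingers": 255},{"wx": 0,"wy": 0,"wz": 0,"dx": 0,"dy": 0,"dz": 0,"fingers": 255},{"wx": 0,"wy": 0,"wz": 0,"dx": 0,"dy": 0,"dz": 0,"fingers": 255}]' --newtons 25

```text
t: 40.68
tool_pos: [0.4015, 0.3134, 0.0091]
orientation: [0.229, 3.133, 0.006]
force: [-0.5, -0.1, -3.2]
opening: 0.0555
```

```bash
python3 -c "
from h import *
show()"
```

```text
t 40.68 pos [0.4015 0.3134 0.0091] yaw(y) 1.4246 tilt z [ 0.001  0.004 -1.   ] q6 -0.87 F [-0.5 -0.1 -3.2] open 0.0555
```

Emit:
send_rows --series '[{"wx": 0,"wy": 0,"wz": 0,"dx": 0,"dy": 0,"dz": 1,"fingers": 255},{"wx": 0,"wy": 0,"wz": 0,"dx": 0,"dy": 0,"dz": 2.5,"fingers": 255},{"wx": 0,"wy": 0,"wz": 0,"dx": 0,"dy": 0,"dz": 3.5,"fingers": 255},{"wx": 0,"wy": 0,"wz": 0,"dx": 0,"dy": 0,"dz": 3.5,"fingers": 255},{"wx": 0,"wy": 0,"wz": 0,"dx": 0,"dy": 0,"dz": 3.5,"fingers": 255},{"wx": 0,"wy": 0,"wz": 0,"dx": 0,"dy": 0,"dz": 3.5,"fingers": 255},{"wx": 0,"wy": 0,"wz": 0,"dx": 0,"dy": 0,"dz": 3,"fingers": 255},{"wx": 0,"wy": 0,"wz": 0,"dx": 0,"dy": 0,"dz": 2,"fingers": 255},{"wx": 0,"wy": 0,"wz": 0,"dx": 0.5,"dy": -0.7,"dz": 0.5,"fingers": 255},{"wx": 0,"wy": 0,"wz": 0.005,"dx": 1.2,"dy": -1.8,"dz": 0,"fingers": 255},{"wx": 0,"wy": 0,"wz": 0.005,"dx": 1.3,"dy": -2,"dz": 0,"fingers": 255},{"wx": 0,"wy": 0,"wz": 0.005,"dx": 1.3,"dy": -2,"dz": 0,"fingers": 255},{"wx": 0,"wy": 0,"wz": 0.005,"dx": 1.3,"dy": -2,"dz": 0,"fingers": 255},{"wx": 0,"wy": 0,"wz": 0.005,"dx": 1.3,"dy": -2,"dz": 0,"fingers": 255},{"wx": 0,"wy": 0,"wz": 0,"dx": 1.3,"dy": -2,"dz": 0,"fingers": 255},{"wx": 0,"wy": 0,"wz": 0,"dx": 1.3,"dy": -2,"dz": 0,"fingers": 255},{"wx": 0,"wy": 0,"wz": 0,"dx": 1.3,"dy": -2,"dz": 0,"fingers": 255},{"wx": 0,"wy": 0,"wz": 0,"dx": 1.3,"dy": -2,"dz": 0,"fingers": 255},{"wx": 0,"wy": 0,"wz": 0,"dx": 1.3,"dy": -2,"dz": 0,"fingers": 255},{"wx": 0,"wy": 0,"wz": 0,"dx": 1.3,"dy": -2,"dz": 0,"fingers": 255}]' --newtons 25

```text
t: 42.35
tool_pos: [0.5408, 0.0693, 0.2441]
orientation: [-0.175, -3.121, 0.006]
force: [0.3, -0.2, -2.2]
opening: 0.0556
```

```bash
python3 -c "
from h import *
show()"
```

```text
t 42.35 pos [0.5408 0.0693 0.2441] yaw(y) 1.4585 tilt z [-0.016 -0.003 -1.   ] q6 -1.42 F [ 0.3 -0.2 -2.2] open 0.0556
```

Emit:
send_rows --series '[{"wx": 0,"wy": -0.005,"wz": -0.003,"dx": 1.4,"dy": -1.4,"dz": 0,"fingers": 255},{"wx": 0,"wy": -0.005,"wz": -0.003,"dx": 1.4,"dy": -1.4,"dz": 0,"fingers": 255},{"wx": 0,"wy": -0.005,"wz": -0.003,"dx": 1.4,"dy": -1.4,"dz": 0,"fingers": 255},{"wx": 0,"wy": 0,"wz": 0,"dx": 1.3,"dy": -1.4,"dz": 0,"fingers": 255},{"wx": 0,"wy": 0,"wz": 0,"dx": 1,"dy": -1,"dz": 0,"fingers": 255},{"wx": 0,"wy": 0,"wz": 0,"dx": 0.5,"dy": -0.4,"dz": 0,"fingers": 255},{"wx": 0,"wy": 0,"wz": 0,"dx": 0,"dy": 0,"dz": 0,"fingers": 255},{"wx": 0,"wy": 0,"wz": 0,"dx": 0,"dy": 0,"dz": 0,"fingers": 255},{"wx": 0,"wy": 0,"wz": 0,"dx": 0,"dy": 0,"dz": 0,"fingers": 255},{"wx": 0,"wy": 0,"wz": 0,"dx": 0,"dy": 0,"dz": 0,"fingers": 255}]' --newtons 25

```text
t: 43.18
tool_pos: [0.6085, -0.0145, 0.2318]
orientation: [-0.201, -3.116, 0.008]
force: [-0.0, 0.1, -3.3]
opening: 0.0558
```

```bash
python3 -c "
from h import *
show()"
```

```text
t 43.18 pos [ 0.6085 -0.0145  0.2318] yaw(y) 1.4419 tilt z [-0.019 -0.004 -1.   ] q6 -1.55 F [-0.   0.1 -3.3] open 0.0558
```

Emit:
send_rows --series '[{"wx": 0.004,"wy": -0.007,"wz": 0.004,"dx": 0.25,"dy": 0.3,"dz": -0.5,"fingers": 255},{"wx": 0,"wy": -0.006,"wz": 0.004,"dx": 0.2,"dy": 0.3,"dz": -0.9,"fingers": 255},{"wx": 0,"wy": -0.006,"wz": 0,"dx": 0.2,"dy": 0.2,"dz": -0.9,"fingers": 255},{"wx": 0,"wy": 0,"wz": 0,"dx": 0,"dy": 0,"dz": -0.9,"fingers": 255},{"wx": 0,"wy": 0,"wz": 0,"dx": 0,"dy": 0,"dz": -0.9,"fingers": 255},{"wx": 0,"wy": 0,"wz": 0,"dx": 0,"dy": 0,"dz": -0.9,"fingers": 255},{"wx": 0,"wy": 0,"wz": 0,"dx": 0,"dy": 0,"dz": -0.6,"fingers": 255},{"wx": 0,"wy": 0,"wz": 0,"dx": 0,"dy": 0,"dz": 0,"fingers": 255},{"wx": 0,"wy": 0,"wz": 0,"dx": 0,"dy": 0,"dz": 0,"fingers": 255}]' --newtons 25

```text
t: 43.93
tool_pos: [0.6131, -0.0023, 0.1681]
orientation: [-0.182, -3.136, -0.002]
force: [0.2, 0.1, -2.7]
opening: 0.056
```

```bash
python3 -c "
from h import *
show()"
```

```text
t 43.93 pos [ 0.6131 -0.0023  0.1681] yaw(y) 1.4549 tilt z [-0.     0.001 -1.   ] q6 -1.54 F [ 0.2  0.1 -2.7] open 0.0560
```

Emit:
send_rows --series '[{"wx": 0,"wy": 0,"wz": -0.003,"dx": 0.1,"dy": -0.2,"dz": -0.5,"fingers": 255},{"wx": 0,"wy": 0,"wz": -0.001,"dx": 0.05,"dy": -0.2,"dz": -0.7,"fingers": 255},{"wx": 0,"wy": 0,"wz": 0,"dx": 0,"dy": 0,"dz": -0.5,"fingers": 255},{"wx": 0,"wy": 0,"wz": 0,"dx": 0,"dy": 0,"dz": -0.2,"fingers": 255},{"wx": 0,"wy": 0,"wz": 0,"dx": 0,"dy": 0,"dz": 0,"fingers": 255},{"wx": 0,"wy": 0,"wz": 0,"dx": 0,"dy": 0,"dz": 0,"fingers": 255}]' --newtons 25

```text
t: 44.43
tool_pos: [0.6155, -0.0075, 0.1481]
orientation: [0.19, 3.135, 0.002]
force: [-0.1, 0.2, -3.3]
opening: 0.0554
```

```bash
python3 -c "
from h import *
show()"
```

```text
t 44.43 pos [ 0.6155 -0.0075  0.1481] yaw(y) 1.4495 tilt z [ 0.001  0.001 -1.   ] q6 -1.55 F [-0.1  0.2 -3.3] open 0.0554
```

Emit:
send_rows --series '[{"wx": 0,"wy": 0,"wz": 0.001,"dx": -0.06,"dy": 0.1,"dz": -0.2,"fingers": 255},{"wx": 0,"wy": 0,"wz": 0,"dx": 0,"dy": 0,"dz": -0.15,"fingers": 255},{"wx": 0,"wy": 0,"wz": 0,"dx": 0,"dy": 0,"dz": -0.1,"fingers": 255}]' --newtons 25

```text
t: 44.68
tool_pos: [0.6155, -0.0064, 0.1442]
orientation: [0.189, 3.133, 0.002]
force: [0.6, 0.6, -3.4]
opening: 0.056
```

```bash
python3 -c "
from h import *
show()"
```

```text
t 44.68 pos [ 0.6155 -0.0064  0.1442] yaw(y) 1.4506 tilt z [ 0.003  0.001 -1.   ] q6 -1.55 F [ 0.6  0.6 -3.4] open 0.0560
```

Emit:
send_rows --series '[{"wx": 0,"wy": 0,"wz": 0,"dx": -0.05,"dy": 0,"dz": -0.15,"fingers": 255},{"wx": 0,"wy": 0,"wz": 0,"dx": 0,"dy": 0,"dz": -0.07,"fingers": 255}]' --newtons 25

```text
t: 44.85
tool_pos: [0.6154, -0.0064, 0.1429]
orientation: [0.188, 3.132, 0.001]
force: [-2.9, 0.1, 5.1]
opening: 0.0558
```

```bash
python3 -c "
from h import *
show()"
```

```text
t 44.85 pos [ 0.6154 -0.0064  0.1429] yaw(y) 1.4508 tilt z [ 0.004  0.001 -1.   ] q6 -1.55 F [-2.9  0.1  5.1] open 0.0558
```

Contact made. Release and lift, then look.

Emit:
send_rows --series '[{"wx": 0,"wy": 0,"wz": 0,"dx": 0,"dy": 0,"dz": 0,"fingers": 0},{"wx": 0,"wy": 0,"wz": 0,"dx": 0,"dy": 0,"dz": 0,"fingers": 0},{"wx": 0,"wy": 0,"wz": 0,"dx": 0,"dy": 0,"dz": 0,"fingers": 0},{"wx": 0,"wy": 0,"wz": 0,"dx": 0,"dy": 0,"dz": 0,"fingers": 0},{"wx": 0,"wy": 0,"wz": 0,"dx": 0,"dy": 0,"dz": 0,"fingers": 0},{"wx": 0,"wy": 0,"wz": 0,"dx": 0,"dy": 0,"dz": 1,"fingers": 0},{"wx": 0,"wy": 0,"wz": 0,"dx": 0,"dy": 0,"dz": 2,"fingers": 0},{"wx": 0,"wy": 0,"wz": 0,"dx": 0,"dy": 0,"dz": 3,"fingers": 0},{"wx": 0,"wy": 0,"wz": 0,"dx": 0,"dy": 0,"dz": 3,"fingers": 0},{"wx": 0,"wy": 0,"wz": 0,"dx": 0,"dy": 0,"dz": 3,"fingers": 0},{"wx": 0,"wy": 0,"wz": 0,"dx": -0.5,"dy": 0.3,"dz": 2,"fingers": 0},{"wx": 0,"wy": 0,"wz": 0,"dx": -0.5,"dy": 0.3,"dz": 0,"fingers": 0},{"wx": 0,"wy": 0,"wz": 0,"dx": 0,"dy": 0,"dz": 0,"fingers": 0},{"wx": 0,"wy": 0,"wz": 0,"dx": 0,"dy": 0,"dz": 0,"fingers": 0}]' --newtons 25

```text
t: 46.02
tool_pos: [0.6037, -0.0, 0.2945]
orientation: [0.188, 3.129, 0.002]
force: [0.3, 1.2, 0.2]
opening: 0.0928
```

```bash
python3 -c "
from h import *
show();snap('wrist','w24');snap('side','sd24')
crop('w24','w24a',195,100,295,275,4.4)"
```

```text
t 46.02 pos [ 0.6037 -0.      0.2945] yaw(y) 1.4507 tilt z [ 0.007  0.001 -1.   ] q6 -1.54 F [0.3 1.2 0.2] open 0.0928
```

View pics/w24a.png

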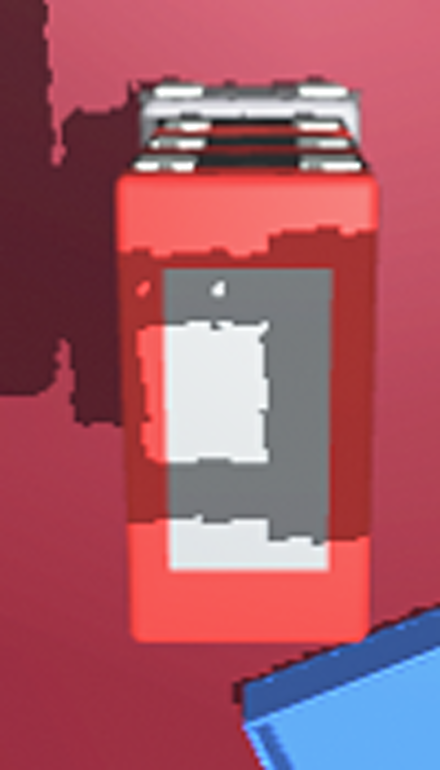

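View pics/sd24.png

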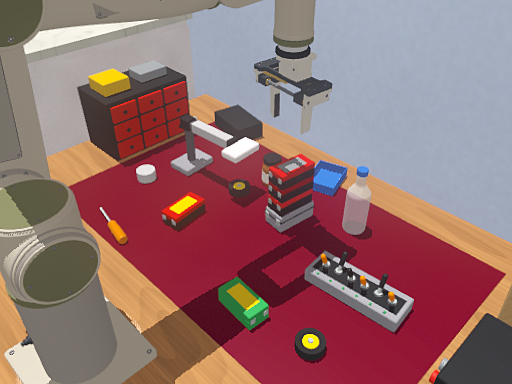

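Run:
```python
from h import *
W=cam('wrist',robot.read_state()); a=np.array([195,100])
fitc('top',W,np.array([(367,638),(134,640),(117,178),(377,178)])/4.4+a,.109,.055,.176,[.61,0,-.1])
fitc('label',W,np.array([(329,570),(169,571),(163,268),(332,268)])/4.4+a,.07,.036,.176,[.61,0,-.1])
```

```text
top [ 0.6134 -0.0049 -0.1178] err px 1.3 L 0.1067 0.1072 W 0.0542 0.0544
label [ 0.614  -0.0051 -0.12  ] err px 0.3 L 0.0702 0.0704 W 0.0366 0.036
```

Emit:
send_rows --series '[{"wx": 0,"wy": 0.003,"wz": 0.02,"dx": -1.2,"dy": 1.5,"dz": 0,"fingers": 0},{"wx": 0,"wy": 0.003,"wz": 0.025,"dx": -1.6,"dy": 2,"dz": 0,"fingers": 0},{"wx": 0,"wy": 0,"wz": 0.025,"dx": -1.6,"dy": 2,"dz": 0,"fingers": 0},{"wx": 0,"wy": 0,"wz": 0.025,"dx": -1.6,"dy": 2,"dz": 0,"fingers": 0},{"wx": 0,"wy": 0,"wz": 0.025,"dx": -1.6,"dy": 2,"dz": 0,"fingers": 0},{"wx": 0,"wy": 0,"wz": 0.025,"dx": -1.6,"dy": 2,"dz": -0.5,"fingers": 0},{"wx": 0,"wy": 0,"wz": 0.025,"dx": -1.6,"dy": 2,"dz": -1,"fingers": 0},{"wx": 0,"wy": 0,"wz": 0.025,"dx": -1.6,"dy": 2,"dz": -1.5,"fingers": 0},{"wx": 0,"wy": 0,"wz": 0.025,"dx": -1.3,"dy": 2,"dz": -1.5,"fingers": 0},{"wx": 0,"wy": 0,"wz": 0.015,"dx": -0.7,"dy": 1,"dz": -1.5,"fingers": 0},{"wx": 0,"wy": 0,"wz": 0,"dx": 0,"dy": 0,"dz": -1.5,"fingers": 0},{"wx": 0,"wy": 0,"wz": 0,"dx": 0,"dy": 0,"dz": -1,"fingers": 0},{"wx": 0,"wy": 0,"wz": 0,"dx": 0,"dy": 0,"dz": 0,"fingers": 0},{"wx": 0,"wy": 0,"wz": 0,"dx": 0,"dy": 0,"dz": 0,"fingers": 0},{"wx": 0,"wy": 0,"wz": 0,"dx": 0,"dy": 0,"dz": 0,"fingers": 0}]' --newtons 25

```text
t: 47.37
tool_pos: [0.4417, 0.1875, 0.1792]
orientation: [0.19, -3.096, 0.011]
force: [-0.3, -0.1, -0.1]
opening: 0.0929
```

```bash
python3 -c "
from h import *
show();snap('wrist','w25')
crop('w25','w25a',190,70,330,230,4.5)"
```

```text
t 47.37 pos [0.4417 0.1875 0.1792] yaw(y) 1.6933 tilt z [-0.039 -0.009 -0.999] q6 -1.40 F [-0.3 -0.1 -0.1] open 0.0929
```

View pics/w25.png

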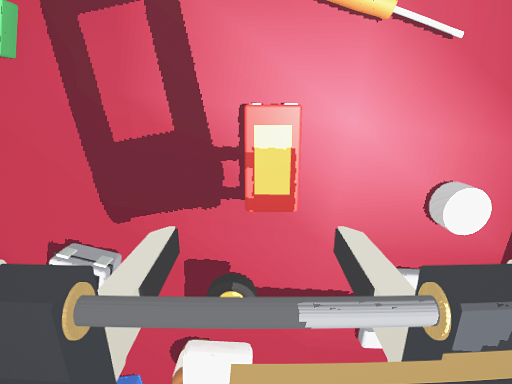

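View pics/w25a.png

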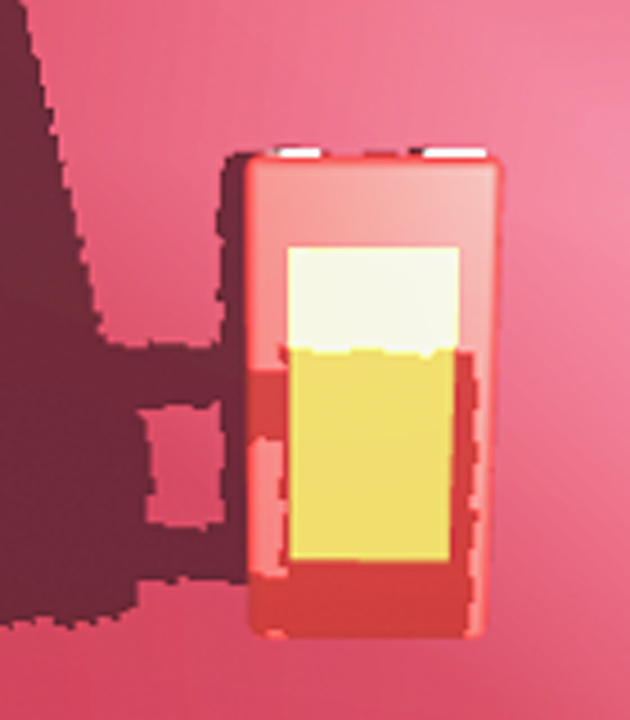

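Run:
```python
from h import *
W=cam('wrist',robot.read_state()); a=np.array([190,70])
fitc('Y',W,np.array([(486,635),(248,635),(247,157),(500,158)])/4.5+a,.109,.055,.042,[.41,.2,.1])
fitc('label',W,np.array([(449,561),(289,560),(288,247),(460,248)])/4.5+a,.07,.036,.042,[.41,.2,.1])
```

```text
Y [0.4143 0.2006 0.1211] err px 0.5 L 0.108 0.1082 W 0.0557 0.0545
label [0.4146 0.2009 0.1186] err px 0.8 L 0.0709 0.0709 W 0.0369 0.0376
```

Emit:
send_rows --series '[{"wx": 0.003,"wy": -0.013,"wz": -0.003,"dx": -0.9,"dy": 0.4,"dz": -0.8,"fingers": 20},{"wx": 0.003,"wy": -0.013,"wz": 0,"dx": -0.9,"dy": 0.4,"dz": -1.1,"fingers": 20},{"wx": 0.003,"wy": -0.013,"wz": 0,"dx": -0.9,"dy": 0.4,"dz": -1.1,"fingers": 20},{"wx": 0,"wy": 0,"wz": 0,"dx": 0,"dy": 0,"dz": -1.1,"fingers": 20},{"wx": 0,"wy": 0,"wz": 0,"dx": 0,"dy": 0,"dz": -1.1,"fingers": 20},{"wx": 0,"wy": 0,"wz": 0,"dx": 0,"dy": 0,"dz": -1.1,"fingers": 20},{"wx": 0,"wy": 0,"wz": 0,"dx": 0,"dy": 0,"dz": -1.1,"fingers": 20},{"wx": 0,"wy": 0,"wz": 0,"dx": 0,"dy": 0,"dz": -1,"fingers": 20},{"wx": 0,"wy": 0,"wz": 0,"dx": 0,"dy": 0,"dz": 0,"fingers": 20},{"wx": 0,"wy": 0,"wz": 0,"dx": 0,"dy": 0,"dz": 0,"fingers": 20},{"wx": 0,"wy": 0,"wz": 0,"dx": 0,"dy": 0,"dz": 0,"fingers": 20}]' --newtons 25

```text
t: 48.33
tool_pos: [0.4223, 0.1976, 0.0962]
orientation: [-0.175, 3.125, 0.003]
force: [-0.7, -0.9, 0.1]
opening: 0.0857
```

```bash
python3 -c "
from h import *
show()"
```

```text
t 48.33 pos [0.4223 0.1976 0.0962] yaw(y) 1.6826 tilt z [ 0.011  0.003 -1.   ] q6 -1.35 F [-0.7 -0.9  0.1] open 0.0857
```

Emit:
send_rows --series '[{"wx": 0,"wy": 0.006,"wz": 0.004,"dx": -0.4,"dy": 0.08,"dz": -0.3,"fingers": 20},{"wx": 0,"wy": 0.005,"wz": 0.003,"dx": -0.35,"dy": 0.07,"dz": -0.9,"fingers": 20},{"wx": 0,"wy": 0,"wz": 0,"dx": 0,"dy": 0,"dz": -0.9,"fingers": 20},{"wx": 0,"wy": 0,"wz": 0,"dx": 0,"dy": 0,"dz": -0.9,"fingers": 20},{"wx": 0,"wy": 0,"wz": 0,"dx": 0,"dy": 0,"dz": 0,"fingers": 20},{"wx": 0,"wy": 0,"wz": 0,"dx": 0,"dy": 0,"dz": 0,"fingers": 20}]' --newtons 25

```text
t: 48.83
tool_pos: [0.415, 0.1996, 0.0643]
orientation: [-0.188, 3.134, 0.005]
force: [1.0, 0.3, 0.2]
opening: 0.086
```

```bash
python3 -c "
from h import *
show()"
```

```text
t 48.83 pos [0.415  0.1996 0.0643] yaw(y) 1.6905 tilt z [ 0.001  0.003 -1.   ] q6 -1.36 F [1.  0.3 0.2] open 0.0860
```

Emit:
send_rows --series '[{"wx": 0,"wy": 0,"wz": 0,"dx": 0,"dy": 0,"dz": -0.8,"fingers": 20},{"wx": 0,"wy": 0,"wz": 0,"dx": 0,"dy": 0,"dz": -0.9,"fingers": 20},{"wx": 0,"wy": 0,"wz": 0,"dx": 0,"dy": 0,"dz": -0.9,"fingers": 20},{"wx": 0,"wy": 0,"wz": 0,"dx": 0,"dy": 0,"dz": -0.9,"fingers": 20},{"wx": 0,"wy": 0,"wz": 0,"dx": 0,"dy": 0,"dz": -0.9,"fingers": 20},{"wx": 0,"wy": 0,"wz": 0,"dx": 0,"dy": 0,"dz": -0.7,"fingers": 20},{"wx": 0,"wy": 0,"wz": 0,"dx": 0,"dy": 0,"dz": 0,"fingers": 20},{"wx": 0,"wy": 0,"wz": 0,"dx": 0,"dy": 0,"dz": 0,"fingers": 20}]' --newtons 25

```text
t: 49.5
tool_pos: [0.4141, 0.1992, 0.0068]
orientation: [-0.188, 3.136, 0.004]
force: [1.1, -0.0, 0.6]
opening: 0.0853
```

```bash
python3 -c "
from h import *
show()"
```

```text
t 49.50 pos [0.4141 0.1992 0.0068] yaw(y) 1.6904 tilt z [ 0.     0.003 -1.   ] q6 -1.36 F [ 1.1 -0.   0.6] open 0.0853
```

Emit:
send_rows --series '[{"wx": 0,"wy": 0,"wz": 0,"dx": 0,"dy": 0,"dz": 0.1,"fingers": 20},{"wx": 0,"wy": 0,"wz": 0,"dx": 0,"dy": 0,"dz": 0,"fingers": 255},{"wx": 0,"wy": 0,"wz": 0,"dx": 0,"dy": 0,"dz": 0,"fingers": 255},{"wx": 0,"wy": 0,"wz": 0,"dx": 0,"dy": 0,"dz": 0,"fingers": 255},{"wx": 0,"wy": 0,"wz": 0,"dx": 0,"dy": 0,"dz": 0,"fingers": 255},{"wx": 0,"wy": 0,"wz": 0,"dx": 0,"dy": 0,"dz": 0,"fingers": 255},{"wx": 0,"wy": 0,"wz": 0,"dx": 0,"dy": 0,"dz": 0,"fingers": 255},{"wx": 0,"wy": 0,"wz": 0,"dx": 0,"dy": 0,"dz": 0,"fingers": 255}]' --newtons 25

```text
t: 50.17
tool_pos: [0.4154, 0.1997, 0.0096]
orientation: [-0.188, 3.133, 0.006]
force: [0.1, -0.3, -1.6]
opening: 0.056
```

```bash
python3 -c "
from h import *
show()"
```

```text
t 50.17 pos [0.4154 0.1997 0.0096] yaw(y) 1.6905 tilt z [ 0.003  0.004 -1.   ] q6 -1.36 F [ 0.1 -0.3 -1.6] open 0.0560
```

Emit:
send_rows --series '[{"wx": 0,"wy": 0,"wz": 0,"dx": 0,"dy": 0,"dz": 1,"fingers": 255},{"wx": 0,"wy": 0,"wz": 0,"dx": 0,"dy": 0,"dz": 2.5,"fingers": 255},{"wx": 0,"wy": 0,"wz": 0,"dx": 0,"dy": 0,"dz": 3.5,"fingers": 255},{"wx": 0,"wy": 0,"wz": 0,"dx": 0,"dy": 0,"dz": 3.5,"fingers": 255},{"wx": 0,"wy": 0,"wz": 0,"dx": 0,"dy": 0,"dz": 3.5,"fingers": 255},{"wx": 0,"wy": 0,"wz": 0,"dx": 0,"dy": 0,"dz": 3.5,"fingers": 255},{"wx": 0,"wy": 0,"wz": 0,"dx": 0,"dy": 0,"dz": 3.5,"fingers": 255},{"wx": 0,"wy": 0,"wz": 0,"dx": 0,"dy": 0,"dz": 3,"fingers": 255},{"wx": 0,"wy": 0,"wz": 0,"dx": 0,"dy": 0,"dz": 2,"fingers": 255},{"wx": 0,"wy": 0,"wz": -0.02,"dx": 0.8,"dy": -0.8,"dz": 0.5,"fingers": 255},{"wx": 0,"wy": 0,"wz": -0.03,"dx": 1.5,"dy": -1.5,"dz": 0,"fingers": 255},{"wx": 0,"wy": 0,"wz": -0.03,"dx": 1.7,"dy": -1.8,"dz": 0,"fingers": 255},{"wx": 0,"wy": 0,"wz": -0.03,"dx": 1.7,"dy": -1.8,"dz": 0,"fingers": 255},{"wx": 0,"wy": 0,"wz": -0.03,"dx": 1.7,"dy": -1.8,"dz": 0,"fingers": 255},{"wx": 0,"wy": 0,"wz": -0.03,"dx": 1.7,"dy": -1.8,"dz": 0,"fingers": 255},{"wx": 0,"wy": 0,"wz": -0.03,"dx": 1.7,"dy": -1.8,"dz": 0,"fingers": 255},{"wx": 0,"wy": 0,"wz": -0.02,"dx": 1.7,"dy": -1.8,"dz": 0,"fingers": 255},{"wx": 0,"wy": 0,"wz": 0,"dx": 1.5,"dy": -1.5,"dz": 0,"fingers": 255},{"wx": 0,"wy": 0,"wz": 0,"dx": 0,"dy": 0,"dz": 0,"fingers": 255},{"wx": 0,"wy": 0,"wz": 0,"dx": 0,"dy": 0,"dz": 0,"fingers": 255}]' --newtons 25

```text
t: 51.83
tool_pos: [0.5497, 0.0362, 0.2838]
orientation: [-0.186, -3.124, -0.0]
force: [-0.1, -0.6, -1.9]
opening: 0.056
```

```bash
python3 -c "
from h import *
show()"
```

```text
t 51.83 pos [0.5497 0.0362 0.2838] yaw(y) 1.4518 tilt z [-0.012  0.001 -1.   ] q6 -1.48 F [-0.1 -0.6 -1.9] open 0.0560
```

Emit:
send_rows --series '[{"wx": 0,"wy": -0.004,"wz": 0,"dx": 1,"dy": -0.6,"dz": 0,"fingers": 255},{"wx": 0,"wy": -0.004,"wz": 0,"dx": 1.3,"dy": -0.85,"dz": 0,"fingers": 255},{"wx": 0,"wy": -0.004,"wz": 0,"dx": 1.3,"dy": -0.85,"dz": 0,"fingers": 255},{"wx": 0,"wy": 0,"wz": 0,"dx": 1.3,"dy": -0.85,"dz": 0,"fingers": 255},{"wx": 0,"wy": 0,"wz": 0,"dx": 1,"dy": -0.7,"dz": 0,"fingers": 255},{"wx": 0,"wy": 0,"wz": 0,"dx": 0.6,"dy": -0.4,"dz": 0,"fingers": 255},{"wx": 0,"wy": 0,"wz": 0,"dx": 0,"dy": 0,"dz": 0,"fingers": 255},{"wx": 0,"wy": 0,"wz": 0,"dx": 0,"dy": 0,"dz": 0,"fingers": 255},{"wx": 0,"wy": 0,"wz": 0,"dx": 0,"dy": 0,"dz": 0,"fingers": 255}]' --newtons 25

```text
t: 52.58
tool_pos: [0.6158, -0.0067, 0.2798]
orientation: [-0.182, -3.132, -0.002]
force: [0.3, -0.3, -2.0]
opening: 0.0555
```

```bash
python3 -c "
from h import *
show()"
```

```text
t 52.58 pos [ 0.6158 -0.0067  0.2798] yaw(y) 1.4550 tilt z [-0.004  0.002 -1.   ] q6 -1.55 F [ 0.3 -0.3 -2. ] open 0.0555
```

Emit:
send_rows --series '[{"wx": 0,"wy": -0.003,"wz": -0.003,"dx": 0,"dy": 0,"dz": -0.7,"fingers": 255},{"wx": 0,"wy": 0,"wz": 0,"dx": 0,"dy": 0,"dz": -0.9,"fingers": 255},{"wx": 0,"wy": 0,"wz": 0,"dx": 0,"dy": 0,"dz": -0.9,"fingers": 255},{"wx": 0,"wy": 0,"wz": 0,"dx": 0,"dy": 0,"dz": -0.9,"fingers": 255},{"wx": 0,"wy": 0,"wz": 0,"dx": 0,"dy": 0,"dz": -0.9,"fingers": 255},{"wx": 0,"wy": 0,"wz": 0,"dx": 0,"dy": 0,"dz": -0.9,"fingers": 255},{"wx": 0,"wy": 0,"wz": 0,"dx": 0,"dy": 0,"dz": -0.9,"fingers": 255},{"wx": 0,"wy": 0,"wz": 0,"dx": 0,"dy": 0,"dz": -0.7,"fingers": 255},{"wx": 0,"wy": 0,"wz": 0,"dx": 0,"dy": 0,"dz": 0,"fingers": 255},{"wx": 0,"wy": 0,"wz": 0,"dx": 0,"dy": 0,"dz": 0,"fingers": 255}]' --newtons 25

```text
t: 53.42
tool_pos: [0.6125, -0.0044, 0.2023]
orientation: [-0.183, -3.132, -0.003]
force: [-0.1, -0.8, -2.1]
opening: 0.0557
```

```bash
python3 -c "
from h import *
show()"
```

```text
t 53.42 pos [ 0.6125 -0.0044  0.2023] yaw(y) 1.4541 tilt z [-0.005  0.002 -1.   ] q6 -1.55 F [-0.1 -0.8 -2.1] open 0.0557
```

Emit:
send_rows --series '[{"wx": 0,"wy": -0.003,"wz": -0.003,"dx": 0.15,"dy": -0.1,"dz": -0.4,"fingers": 255},{"wx": 0,"wy": 0,"wz": 0,"dx": 0.1,"dy": -0.08,"dz": -0.5,"fingers": 255},{"wx": 0,"wy": 0,"wz": 0,"dx": 0,"dy": 0,"dz": -0.2,"fingers": 255},{"wx": 0,"wy": 0,"wz": 0,"dx": 0,"dy": 0,"dz": 0,"fingers": 255},{"wx": 0,"wy": 0,"wz": 0,"dx": 0,"dy": 0,"dz": 0,"fingers": 255}]' --newtons 25

```text
t: 53.83
tool_pos: [0.6163, -0.0067, 0.1916]
orientation: [0.189, 3.135, 0.003]
force: [0.0, -0.1, -3.2]
opening: 0.056
```

```bash
python3 -c "
from h import *
show()"
```

```text
t 53.83 pos [ 0.6163 -0.0067  0.1916] yaw(y) 1.4504 tilt z [ 0.001  0.002 -1.   ] q6 -1.55 F [ 0.  -0.1 -3.2] open 0.0560
```

Emit:
send_rows --series '[{"wx": 0,"wy": 0,"wz": 0,"dx": -0.08,"dy": 0.03,"dz": -0.25,"fingers": 255},{"wx": 0,"wy": 0,"wz": 0,"dx": 0,"dy": 0,"dz": -0.15,"fingers": 255},{"wx": 0,"wy": 0,"wz": 0,"dx": 0,"dy": 0,"dz": -0.1,"fingers": 255}]' --newtons 25

```text
t: 54.08
tool_pos: [0.616, -0.0065, 0.1873]
orientation: [0.189, 3.133, 0.003]
force: [-0.4, 0.2, -2.6]
opening: 0.0558
```

```bash
python3 -c "
from h import *
show()"
```

```text
t 54.08 pos [ 0.616  -0.0065  0.1873] yaw(y) 1.4504 tilt z [ 0.003  0.002 -1.   ] q6 -1.55 F [-0.4  0.2 -2.6] open 0.0558
```

Emit:
send_rows --series '[{"wx": 0,"wy": 0,"wz": 0,"dx": -0.08,"dy": 0,"dz": -0.15,"fingers": 255},{"wx": 0,"wy": 0,"wz": 0,"dx": 0,"dy": 0,"dz": -0.1,"fingers": 255}]' --newtons 25

```text
t: 54.25
tool_pos: [0.6155, -0.0065, 0.1856]
orientation: [0.189, 3.132, 0.003]
force: [-5.6, -0.8, 7.1]
opening: 0.0556
```

```bash
python3 -c "
from h import *
show()"
```

```text
t 54.25 pos [ 0.6155 -0.0065  0.1856] yaw(y) 1.4505 tilt z [ 0.004  0.002 -1.   ] q6 -1.55 F [-5.6 -0.8  7.1] open 0.0556
```

Emit:
send_rows --series '[{"wx": 0,"wy": 0,"wz": 0,"dx": 0,"dy": 0,"dz": 0,"fingers": 0},{"wx": 0,"wy": 0,"wz": 0,"dx": 0,"dy": 0,"dz": 0,"fingers": 0},{"wx": 0,"wy": 0,"wz": 0,"dx": 0,"dy": 0,"dz": 0,"fingers": 0},{"wx": 0,"wy": 0,"wz": 0,"dx": 0,"dy": 0,"dz": 0,"fingers": 0},{"wx": 0,"wy": 0,"wz": 0,"dx": 0,"dy": 0,"dz": 0,"fingers": 0},{"wx": 0,"wy": 0,"wz": 0,"dx": 0,"dy": 0,"dz": 1,"fingers": 0},{"wx": 0,"wy": 0,"wz": 0,"dx": 0,"dy": 0,"dz": 2,"fingers": 0},{"wx": 0,"wy": 0,"wz": 0,"dx": 0,"dy": 0,"dz": 3,"fingers": 0},{"wx": 0,"wy": 0,"wz": 0,"dx": 0,"dy": 0,"dz": 3,"fingers": 0},{"wx": 0,"wy": 0,"wz": 0,"dx": 0,"dy": 0,"dz": 3,"fingers": 0},{"wx": 0,"wy": 0,"wz": 0,"dx": -0.5,"dy": 0,"dz": 2,"fingers": 0},{"wx": 0,"wy": 0,"wz": 0,"dx": -0.5,"dy": 0,"dz": 0,"fingers": 0},{"wx": 0,"wy": 0,"wz": 0,"dx": 0,"dy": 0,"dz": 0,"fingers": 0},{"wx": 0,"wy": 0,"wz": 0,"dx": 0,"dy": 0,"dz": 0,"fingers": 0}]' --newtons 25

```text
t: 55.42
tool_pos: [0.6033, -0.0062, 0.3364]
orientation: [0.188, 3.13, 0.003]
force: [0.1, -1.0, -0.8]
opening: 0.0934
```

```bash
python3 -c "
from h import *
show();snap('wrist','w26');snap('side','sd26');snap('scene','sc26')
crop('w26','w26a',195,90,305,280,4)
crop('sd26','sd26a',230,90,430,330,3);crop('sc26','sc26a',150,130,350,290,4)"
```

```text
t 55.42 pos [ 0.6033 -0.0062  0.3364] yaw(y) 1.4506 tilt z [ 0.006  0.002 -1.   ] q6 -1.55 F [ 0.1 -1.  -0.8] open 0.0934
```

View pics/w26a.png

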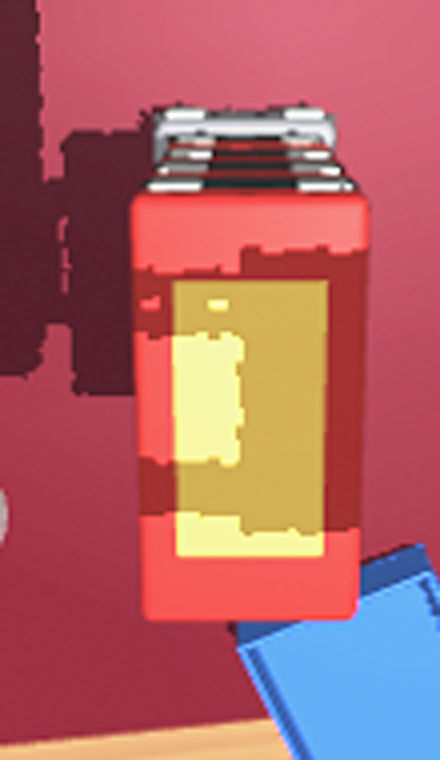

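View pics/sd26a.png

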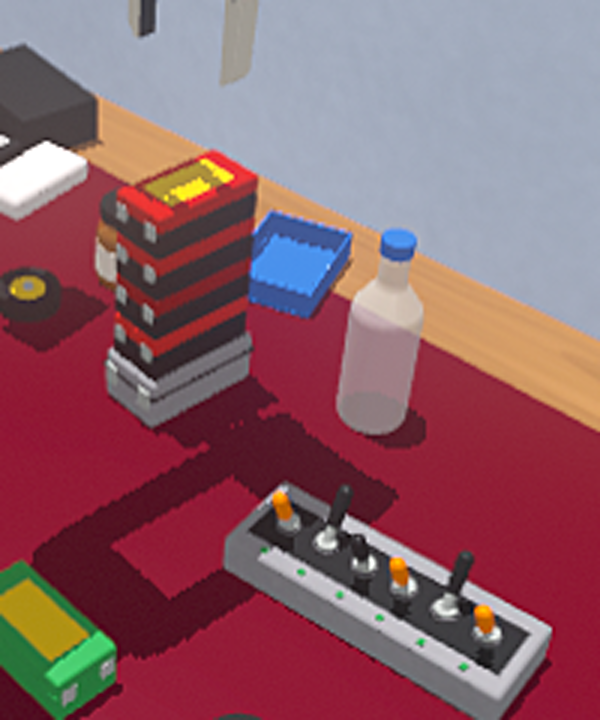

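View pics/sc26a.png

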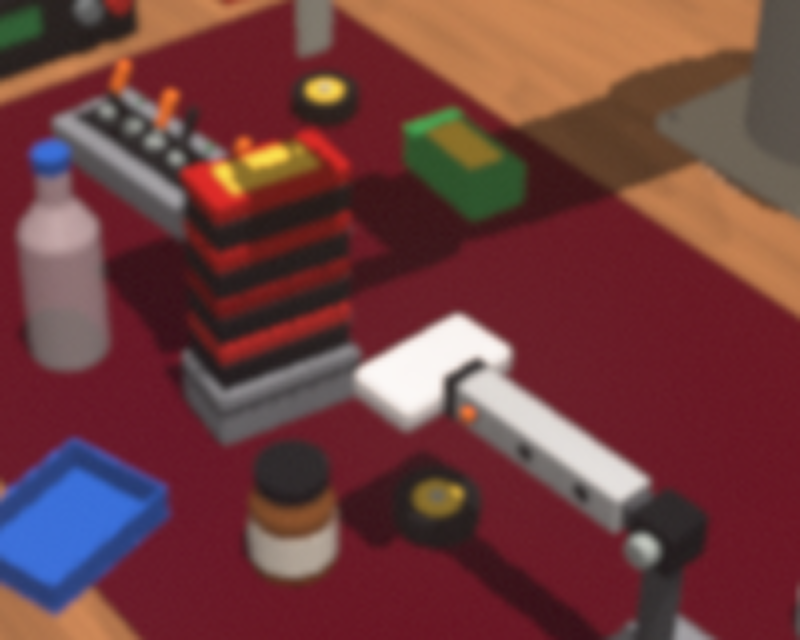

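Run:
```python
from h import *
W=cam('wrist',robot.read_state()); a=np.array([195,90])
fitc('top',W,np.array([(356,618),(143,619),(132,196),(369,196)])/4+a,.109,.055,.218,[.61,0,-.1])
fitc('label',W,np.array([(323,556),(176,556),(173,281),(328,281)])/4+a,.07,.036,.218,[.61,0,-.1])
d=cv2.absdiff(cv2.imread('pics/side0.png'),cv2.imread('pics/sd26.png')).max(2)
m=((d>40)*255).astype('uint8'); n,l,st,c=cv2.connectedComponentsWithStats(m)
print([tuple(map(int,s)) for s in st[1:] if s[4]>25])
```

```text
top [ 0.612  -0.0051 -0.1212] err px 1.1 L 0.1071 0.1074 W 0.0544 0.0544
label [ 0.613  -0.0052 -0.1226] err px 0.4 L 0.07 0.07 W 0.0369 0.0363
[(0, 0, 189, 163, 5228), (276, 0, 42, 40, 1389), (256, 40, 81, 51, 1389), (276, 77, 7, 25, 139), (191, 120, 32, 24, 395), (216, 136, 100, 113, 4241), (0, 157, 109, 148, 3449), (132, 178, 47, 35, 857), (251, 186, 15, 11, 99), (177, 190, 44, 39, 909), (291, 202, 18, 12, 41), (105, 218, 258, 166, 10527), (0, 231, 31, 6, 84), (4, 235, 35, 42, 400), (23, 241, 73, 60, 3079), (17, 243, 29, 42, 196), (267, 257, 27, 16, 92), (360, 265, 14, 23, 158), (0, 272, 17, 29, 124), (388, 281, 15, 22, 161), (7, 360, 44, 24, 463)]
```

```bash
python3 -c "
from plant import robot
print(robot.close_job())"
```

```text
the job is handed in; nothing more can be done
None
```

The job is done and handed in at about 56 s of the 210 s allowed; no verdict was reported.

- **Toggles:** all three orange toggles are off, each pushed to its stop. The black ones look unchanged in the last side view.
- **Lamp:** I pressed the snap button and pushed the sleeve in twice. Each time the push force jumped at about 51 mm, and the pictures afterwards showed the button out in its hole. The lamp now sits in the second hole.
- **Cases:** all four red-lidded cases are stacked on the grey base, lid up, with the yellow-labelled one on top. It had been knocked aside during the run, so I measured it again before picking it up. In the wrist camera, the cases are within about 2 mm of the base centre and 0.01 rad of its angle. The top case leans slightly towards the robot.
- **Other objects:** in the last pictures the bystanders and the green look-alike appear where they started. I compared the first and last side images, but the arm's shadow covers part of that, so this check is by eye.

Three things didn't go cleanly:
- The first push at an orange toggle passed over its tip, so I repeated it lower.
- The first squeeze on the sleeve was about 9 mm higher than planned, because the arm creeps back after fast moves. It still pressed the button flush.
- Several approaches needed small corrections for that same creep.

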